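# Refit the edge burnisher: wheels, retaining ring, guard

## Robot

A 6-joint arm with a two-finger parallel gripper is mounted at the origin on a cart in front of the work surface, level with it; the furniture and walls round the work are solid. World frame = base frame: x ahead of the robot, y to its left, z up, the work surface at z = 0. Lengths are in m, angles in rad, forces in N, time in s.
With the tool pointing down it reaches from about 0.4 to 0.825 m from the base axis. Payload 7 kg.
Tool frame: the origin (TCP) lies between the finger pads; the fingertips stand 22 mm ahead of it and the grasp point (between the pads) lies 3 mm ahead of it; z points along the fingers, y is the direction in which the jaws open and shut (so a half turn about z gives the same grasp; the last joint's range is limited). The gripper opens to 88 mm and grips with 3 to 60 N. Pads are 19 mm wide; open, the fingers measure 130 mm over their backs; the gripper's body (78 mm by 193 mm) begins 47 mm behind the grasp point.
Start: joints at [-0.865, 0.359, 0.012, 0, -1.224, -0.288], TCP at [0.274, -0.617, 0.249] pointing down, gripper open.
Joint ranges: [-3.07, 3.07], [-1.43, 2.12], [-1.02, 1.25], [-3.03, 1.67], [-3.05, -0], [-3.03, 3.03]. Speed limits (rad/s): [2.39, 2.39, 3.01, 3.14, 3.14, 3.14].

## Interface

Orientations are given as [roll, pitch, yaw] about the fixed x, y, z axes, in that order (R = Rz(yaw) Ry(pitch) Rx(roll)).
In Python, from station import arm, optics gives the robot as it stands. The module is installed in compiled form; this text tells all that it offers.
- The arm moves only by the tool jog_arm, never from a script. Its argument "motion" is a list that holds one entry, the list of rows, each a list of 7 numbers: the shift along the tool's x, y, z in m, then the turn, a rotation vector about the tool's x, y, z in degrees, then the finger opening in m, from 0 to 0.0876. In form: [[[x, y, z, rx, ry, rz, grip], ...]]. A call has 1 to 8 rows; each row is the pose to reach, as a shift and turn from the pose measured when the call began, along the tool's axes at that moment; what a row does not reach only later rows make up. A row lasts 1/10 s, in which the tool goes at most 50 mm and 8.59 degrees, less where a joint would pass 70% of its speed; a pose out of reach is approached as far as the arm can. A call with a gripper value outside its range is refused whole. The fingers move at their own pace and stop on an object; "newtons" is the grip in N (left out, the last holds). Time passes only in rows, so rows that repeat a pose let the fingers close. It gives the time, the measured TCP pose, the force and the opening at its end, in the units of the state.
- arm.get_state(): the state, without advancing time (a new reading comes with each control period).
- optics.grab_frame(name): name is "scene" or "top"; returns the picture (384x512x3 uint8, red, green, blue); there is no depth.
- optics.camera_model(name): a dict with "mtx" (3x3 intrinsics, pixels), "R" (3x3) and "t" (3): a world point X has camera coordinates R X + t. Camera axes: x right, y down, z forward; pixel columns grow to the right and rows downward; lengths in m; the calibration is good to about 2 mm. A picture is of the moment at which its call begins. camera_model takes no time and is no camera call.
- arm.job_done(): hands the job in, once; it reports no verdict.
The state is a dict: "t": time; "q": joint angles; "qd": joint speeds; "joint_efforts": joint torques, N m; "eef_pos": TCP position; "ee_rot": TCP orientation; "force": force on the tool from outside, world axes, zero at the start; "moment": the same for the moment, N m; "width": finger opening in m.
Only numpy, scipy, OpenCV 4.12 (cv2) and the standard library are available. Lean on these libraries where they do the work, as an engineer would, in place of code of your own. Each camera call takes 0.05 s, during which the arm holds its last target.

## Task

Refit the leather edge burnisher: stack the burnishing wheels laid out in front of it on its upright spindle with the largest at the bottom and each next smaller one on top, bosses up. Then spread the retaining ring with the bent-nose ring pliers, carry it over the spindle and let it snap home into the groove right on top of the wheels. Finally lay the pliers back on their wooden rest and swing the guard gate fully shut across the front of the wheels, leaving the other things on the table where they are.

Things in the scene. Friction and masses are not known exactly. Their poses are not given: they have to be found in the camera images.
- burnisher: Edge burnisher, a grey bench machine fixed to the table: base 180 mm wide, from 80 mm before to 125 mm behind the spindle axis, deck 40 mm above the table; drive housing 104 mm high from 60 mm behind the axis. Origin on the table under the spindle axis, x from the machine's front to its rear, z up
- spindle_seat (a point): On the spindle's axis, at the top of the flange that carries the lowest wheel, 46 mm above the table; axes as the machine's. Steel spindle 32 mm in diameter, top 67 mm above this point (4 mm chamfer), with two grooves 28.8 mm in diameter, 6.5 mm wide: from 35 to 41.5 mm above this point (for two wheels) and from 53 to 59.5 mm (for three)
- wheel_large_mid (a point): Largest burnishing wheel, wooden with a grooved rim, 68 mm in diameter, 0.09 kg, lying flat, boss up; the point is its centre, 9 mm above its underside, z its axis. Every wheel: rim 14 mm thick, an aluminium boss 42 mm in diameter rising 4 mm more (18 mm in all), bore 34.4 mm. May be absent (None)
- wheel_medium_mid (a point): Middle burnishing wheel, 60 mm in diameter, 0.07 kg, otherwise as the largest; its centre, 9 mm above its underside. May be absent (None)
- wheel_small_mid (a point): Smallest burnishing wheel, 52 mm in diameter, 0.05 kg, otherwise as the largest; its centre, 9 mm above its underside. May be absent (None)
- ring: External retaining ring of spring steel, 43 mm across, 4 mm thick, 22 g, lying flat; origin at the centre of its underside. Two ears run out along its -x, up to 34 mm from the centre, either side of a gap 16 mm wide; 28 mm from the centre each ear has a shallow notch (7 mm wide, 1.5 mm deep) facing the gap, for a plier pin, which pushes the ear outward. Four inner lugs on a 29 mm circle
- ring_mid (a point): Centre of the retaining ring, half-way up (2 mm above its underside), axes as ring. Spread to the pliers' stop, the ring clears the spindle by about 1.5 mm all round when the spindle axis lies 1.5 mm from this point towards the ears; the pins are then 25 mm from this point
- ring_left (a joint): Opening of the ring's left arm (its +y ear), rad: 0 relaxed, about 0.24 spread to the pliers' stop; springs back (3 to 5 N at the ear)
- ring_right (a joint): The same for the ring's right arm (its -y ear)
- pliers: Bent-nose ring pliers, dark steel, black grips, 0.16 kg. Origin on the pivot at the jaws' lower face, x to the nose, z up; frame of the left (+y) half. Grips 42 to 117 mm behind the pivot, from 2 mm below to 10 mm above the origin, flat outside. 65 mm behind the pivot, near the centre of mass, they measure 63 mm over their outsides at rest, about 40 mm squeezed to the inner stop
- pliers_arm (a joint): Squeeze of the pliers, rad: 0 at rest, 0.36 at the stop. Squeezing the grips spreads the tips; a spring opens the grips again (8 N there at rest, 11 N at the stop, about 18 N with the ring spread). At 0.03 the pins, 8 mm apart, still fit the ring's gap. As they come together with the ring closing on the spindle, the ears end some 6 mm nearer the pivot than the pins: draw the pliers back by that
- tip_left (a point): Pin of the left (+y) jaw: 4 mm in diameter, 4.4 mm long, at the end of the nose, which is bent straight down 88 mm ahead of the pivot; the point is 2.5 mm above the pin's end and 16.5 mm below the pliers' origin. The pins are 5.4 mm apart between centres at rest, 36 mm at the stop. Above each pin a shoulder, from 3.5 mm ahead to 9 mm behind it, stops on the ear's top
- tip_right (a point): The same for the right (-y) jaw
- rest_top (a point): Wooden rest of the pliers, fixed: where their origin lies when put away, 22 mm above the table, x the way of the nose. A cross-bar 60 mm wide under the pivot and one 88 mm wide 103 to 120 mm behind it (20 mm high) carry the pliers; between is only a board 36 mm wide, 9 mm high, so fingers have room beside the grips
- guard_hinge (a point): Axis of the guard gate's upright hinge post, at the machine's left front, 80 mm above the table; the post is 15 mm in diameter, its top 126 mm above the table
- guard_edge (a point): Free edge of the guard gate (a steel frame 6 mm thick with a clear panel, from 60 to 118 mm above the table), 154 mm from the hinge axis, 100 mm above the table
- punch_box: Open wooden tool box, fixed, to be left alone; 160 mm (x) by 221 mm (y), walls 62 mm high, the raised lid at its rear up to 210 mm; origin at the centre of its underside
- guard (a joint): Gate angle, rad: 0 shut (across the front of the wheels, against its stop); grows as the free edge swings out towards the robot. It stays where it is left; under 2 N moves it
- beeswax: Bystander, to be left alone: a yellow round cake of beeswax, 48 mm across, 16 mm high; origin at the centre of its underside
- tape_measure: Bystander, to be left alone: a green tape measure, 64 x 80 x 25 mm; origin at the centre of its underside
- snap_pot: Bystander, to be left alone: a white round lidded pot, 69 mm across, 31 mm high; origin at the centre of its underside
- bone_folder: Bystander, to be left alone: a pale bone folder, 17 x 141 x 13 mm; origin at the centre of its underside

How it is judged:
By the outcome, as a careful person would: the job done as asked, in the order asked, and still so for the second after the job is handed in, with the robot touching nothing.
Of wheel_large, wheel_medium, wheel_small only 2 to 3 are there at a start; the rules pass over those that are not, and their reading is None.
At some moment in a run one of wheel_large, wheel_medium, wheel_small, ring may be knocked a few centimetres aside while the robot is not near it.
It also fails if it takes over 208 s, if anything falls off the work surface, if the arm or the gripper's body presses on something with over 40 N, if the wrist force passes 120 N, or if a joint passes its speed limit or range.

## Working session

There is one attempt and no reset: what is moved stays moved. The work goes in short steps, Python scripts to look and compute and a tool call to move; the robot and the scene stay as the last step left them, time stands still between calls to the robot, and variables do not carry over. Pictures are saved under pics/ and viewed, and the job is handed in when it is done.

Besides the shell and the picture viewer there is one more tool, called in YAML: its name, and indented under it one key for each argument. jog_arm: Moves the arm, as the interface text tells. Its arguments: {"type":"object","properties":{"motion":{"type":"array","items":{"type":"array","items":{"type":"array","items":{"type":"number"}}}},"newtons":{"type":"number"}},"required":["motion"]}

```bash
ls; mkdir -p pics; python3 - <<'E'
from station import arm, optics
import cv2, numpy as np
s=arm.get_state(); print({k:np.round(v,4).tolist() for k,v in s.items()})
for n in ("scene","top"):
    im=optics.grab_frame(n); cv2.imwrite(f"pics/{n}0.png",cv2.resize(im[:,:,::-1],(800,600),interpolation=cv2.INTER_CUBIC)); np.save(f"pics/{n}0.npy",im)
    m=optics.camera_model(n); print(n,{k:np.round(v,4).tolist() for k,v in m.items()})
E
```

```text
pics
{'t': 0.0, 'q': [-0.8649, 0.3594, 0.011, -0.0004, -1.2241, -0.2881], 'qd': [0.0016, -0.0007, -0.0003, -0.0009, -0.001, -0.0005], 'joint_efforts': [-0.0015, -58.2713, 29.3057, 6.9975, 0.0069, -0.0001], 'eef_pos': [0.2737, -0.6165, 0.2476], 'ee_rot': [3.1399, -0.0001, -2.724], 'force': [-0.5251, -0.3446, 0.3435], 'moment': [-0.0115, -0.0253, -0.0213], 'width': 0.0878}
scene {'mtx': [[369.6396, 0.0, 262.0576], [0.0, 369.6396, 188.1651], [0.0, 0.0, 1.0]], 'R': [[-0.6774, -0.7355, 0.0142], [-0.4513, 0.4002, -0.7976], [0.581, -0.5467, -0.603]], 't': [0.5701, 0.1865, 0.7704]}
top {'mtx': [[366.239, 0.0, 248.8003], [0.0, 366.239, 197.6861], [0.0, 0.0, 1.0]], 'R': [[0.019, -0.9998, -0.0072], [-0.9991, -0.0187, -0.0393], [0.0392, 0.008, -0.9992]], 't': [0.2687, 0.554, 1.0006]}
```

View pics/scene0.png

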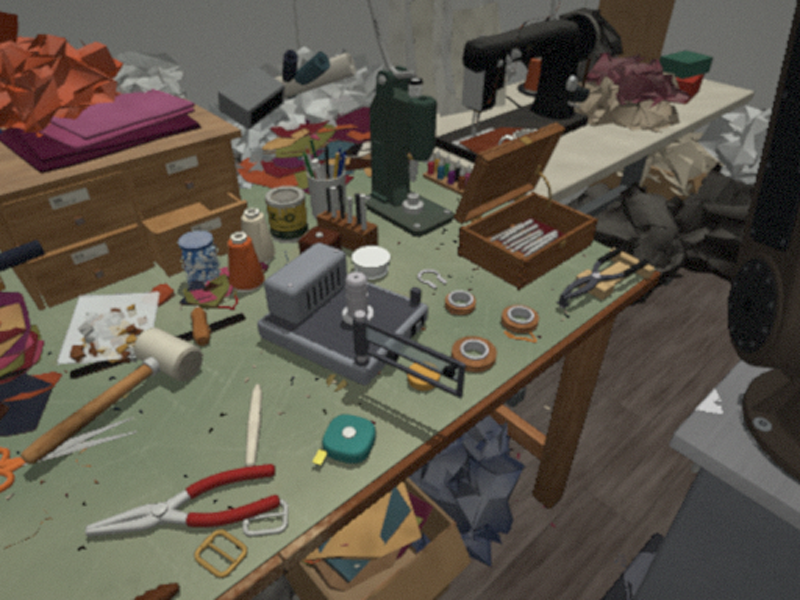

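View pics/top0.png

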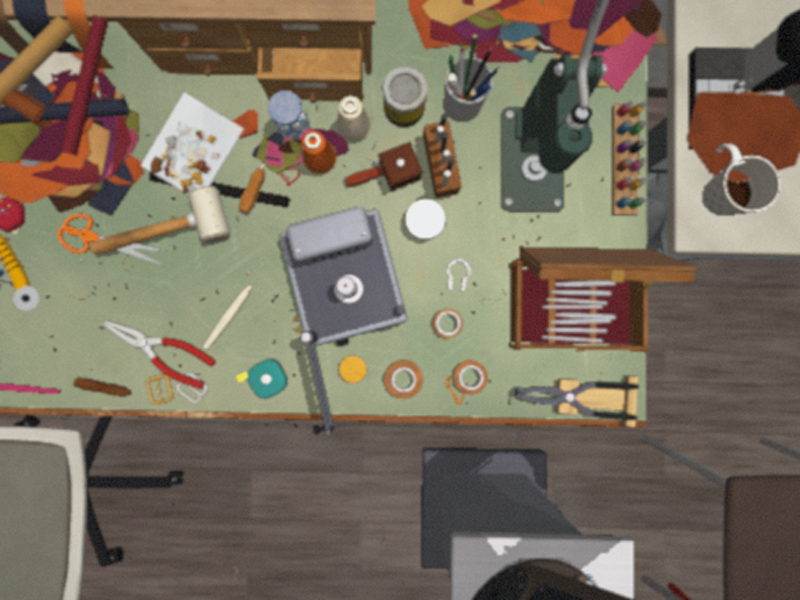

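```bash
cat > h.py <<'E'
import numpy as np, cv2
from scipy.spatial.transform import Rotation as Rn
from station import arm, optics
CM={n:optics.camera_model(n) for n in ("scene","top")}
def grab(n,tag=None):
    im=optics.grab_frame(n)
    if tag: np.save(f"pics/{n}_{tag}.npy",im)
    return im
def proj(n,X):
    m=CM[n]; c=np.asarray(X,float)@np.array(m["R"]).T+m["t"]; p=c@np.array(m["mtx"]).T
    return p[...,:2]/p[...,2:]
def ray(n,uv):
    m=CM[n]; R=np.array(m["R"]); t=np.array(m["t"])
    d=R.T@np.linalg.solve(np.array(m["mtx"]),[uv[0],uv[1],1.]); return -R.T@t,d/np.linalg.norm(d)
def onplane(n,uv,z):
    o,d=ray(n,uv); return o+d*(z-o[2])/d[2]
def tri(uv1,uv2):
    o1,d1=ray("scene",uv1); o2,d2=ray("top",uv2)
    A=np.c_[d1,-d2]; s=np.linalg.lstsq(A,o2-o1,rcond=None)[0]
    a,b=o1+s[0]*d1,o2+s[1]*d2; return (a+b)/2,np.linalg.norm(a-b)
def crop(im,u0,v0,u1,v1,f,name):
    c=cv2.resize(np.ascontiguousarray(im[v0:v1,u0:u1,::-1]),None,fx=f,fy=f,interpolation=cv2.INTER_CUBIC); cv2.imwrite("pics/"+name+".png",c)
def pose():
    s=arm.get_state(); return np.array(s["eef_pos"]),Rn.from_euler("xyz",s["ee_rot"])
def move(target,yaw=None,rpy=None):
    """print shift in tool axes and rotvec deg to go to target TCP; yaw= direction of tool y axis.. given as full Rotation"""
    p,R=pose(); sh=R.inv().apply(np.asarray(target)-p)
    Rt=R if rpy is None else Rn.from_euler("xyz",rpy)
    rv=(R.inv()*Rt).as_rotvec(degrees=True); return np.round(sh,4),np.round(rv,2)
E
python3 - <<'E'
from h import *
t=np.load("pics/top0.npy"); s=np.load("pics/scene0.npy")
crop(t,180,130,340,280,5,"t_a"); crop(t,310,150,420,280,5,"t_b"); crop(s,160,150,320,260,5,"s_a"); crop(s,240,120,440,250,4,"s_b")
cs=[(447,322),(404,378),(469,377),(348,289),(353,369),(458,275),(572,397),(312,340),(320,430)]
for c in cs: print(c, np.round(onplane("top",np.array(c)*.64,0.015),3))
E
```

```text
(447, 322) [0.528 0.176 0.015]
(404, 378) [0.428 0.25  0.015]
(469, 377) [0.432 0.136 0.015]
(348, 289) [0.583 0.352 0.015]
(353, 369) [0.442 0.34  0.015]
(458, 275) [0.611 0.158 0.015]
(572, 397) [ 0.401 -0.044  0.015]
(312, 340) [0.491 0.413 0.015]
(320, 430) [0.334 0.395 0.015]
```

View pics/t_a.png

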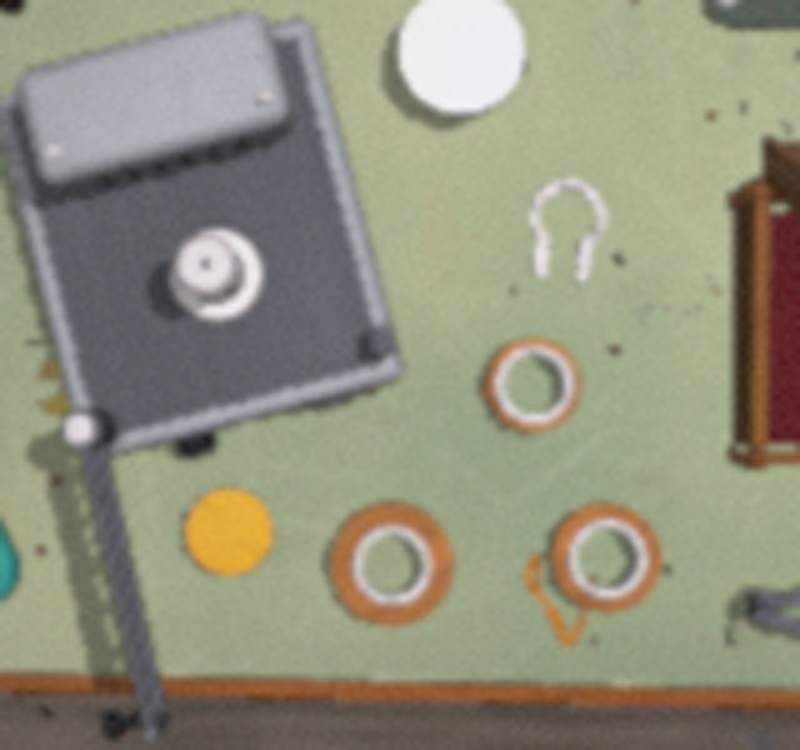

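View pics/t_b.png

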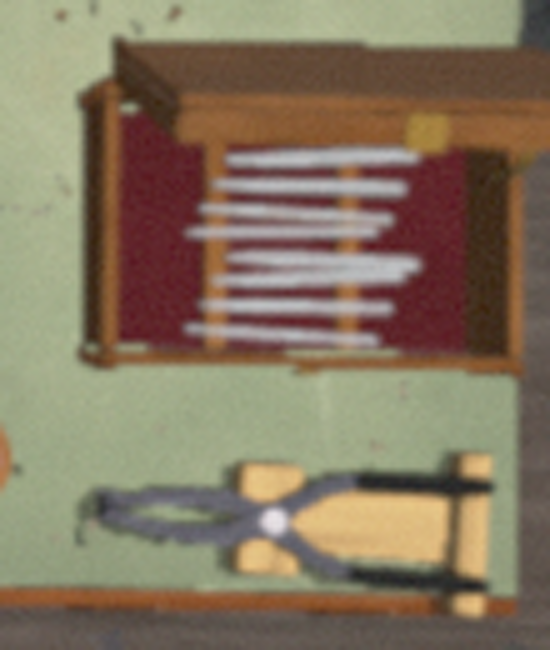

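View pics/s_a.png

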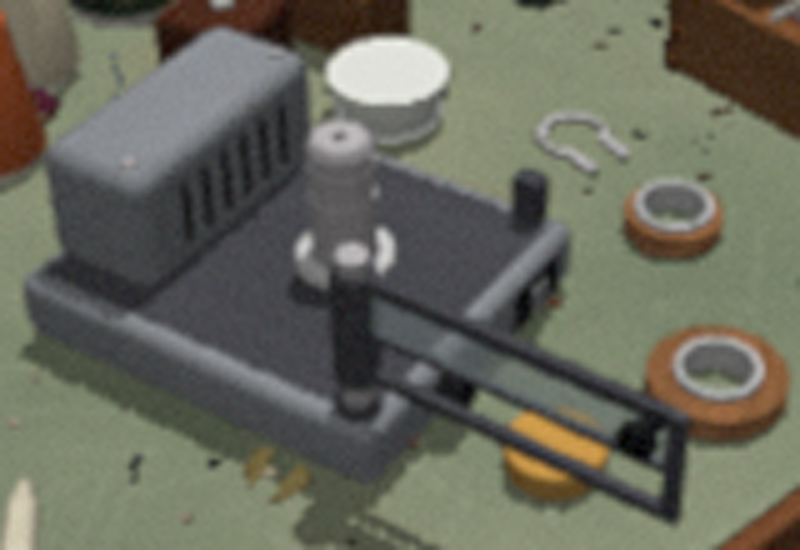

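View pics/s_b.png

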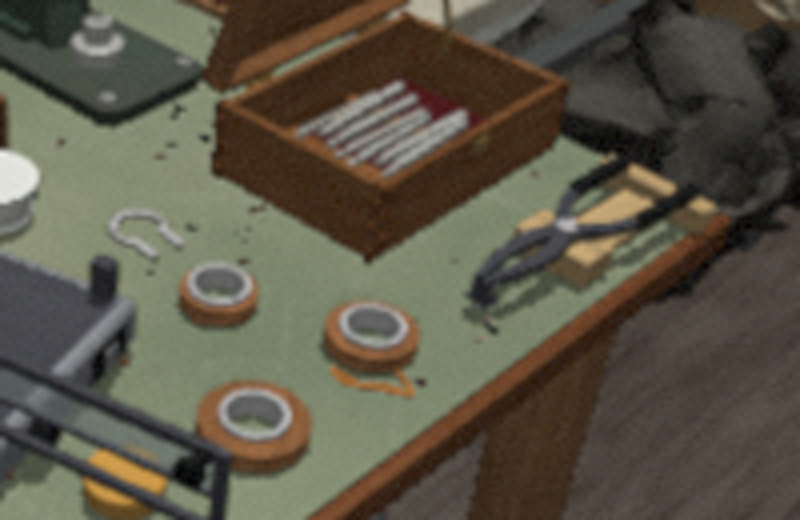

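```bash
cat >> h.py <<'E'
def hsv(im): return cv2.cvtColor(im,cv2.COLOR_RGB2HSV)
def blobs(mask,amin=15):
    n,l,st,c=cv2.connectedComponentsWithStats(mask.astype(np.uint8)); 
    return [(st[i],c[i],l==i) for i in range(1,n) if st[i][4]>=amin]
def woodmask(im):
    h=hsv(im).astype(int); return (h[...,0]>=5)&(h[...,0]<=18)&(h[...,1]>110)&(h[...,2]>60)
def wheels(n,im,near,win=14,zt=0.018):
    """near: list of approximate world xyz; returns boss outer+inner filled centroid on plane z"""
    out=[]
    h=hsv(im).astype(int)
    for X in near:
        u,v=proj(n,X); u0,v0=int(u)-win,int(v)-win
        sub=h[v0:v0+2*win+1,u0:u0+2*win+1]
        m=(sub[...,1]<60)&(sub[...,2]>120)
        bs=[b for b in blobs(m,8)]
        out.append((u0,v0,m,bs))
    return out
E
python3 - <<'E'
from h import *
for n in("top","scene"):
    im=np.load(f"pics/{n}0.npy"); h=hsv(im)
    m=woodmask(im)
    for X in [(.528,.176,.014),(.428,.25,.014),(.432,.136,.014)]:
        u,v=proj(n,X).astype(int); 
        win=22; sub=m[v-win:v+win,u-win:u+win].astype(np.uint8)
        cs,_=cv2.findContours(sub,cv2.RETR_EXTERNAL,cv2.CHAIN_APPROX_NONE)
        c=max(cs,key=cv2.contourArea); e=cv2.fitEllipse(c)
        print(n,X,"uv",u,v,"ell c",np.round(np.array(e[0])+[u-win,v-win],2),np.round(e[1],1),len(cs),cv2.contourArea(c))
    for p in [(447,322),(404,378)]:
        u,v=(np.array(p)*.64).astype(int) if n=="top" else (np.array([474,353])*.64).astype(int)
        print(h[v,u-14:u+15].tolist())
E
```

```text
top (0.528, 0.176, 0.014) uv 286 205 ell c [285.85 206.62] [17.2 17.6] 4 4.0
top (0.428, 0.25, 0.014) uv 258 241 ell c [257.74 242.44] [23.2 23.3] 1 424.0
top (0.432, 0.136, 0.014) uv 300 241 ell c [300.57 241.09] [20.4 21. ] 2 335.5
[[41, 52, 167], [43, 50, 168], [40, 52, 163], [40, 51, 136], [24, 65, 110], [14, 138, 139], [11, 92, 174], [9, 28, 208], [30, 14, 199], [39, 34, 181], [40, 46, 173], [41, 52, 172], [43, 50, 170], [41, 49, 168], [42, 50, 167], [41, 49, 166], [41, 49, 168], [42, 52, 162], [43, 47, 130], [41, 40, 109], [23, 7, 138], [8, 10, 202], [11, 44, 198], [16, 95, 174], [26, 65, 158], [39, 56, 167], [40, 52, 172], [43, 49, 171], [39, 54, 169]]
[[38, 50, 139], [24, 70, 121], [14, 126, 148], [13, 155, 165], [14, 158, 165], [13, 150, 161], [8, 70, 163], [6, 13, 196], [30, 19, 189], [35, 42, 172], [36, 49, 167], [38, 49, 166], [38, 49, 165], [37, 50, 163], [37, 47, 162], [36, 46, 165], [39, 47, 163], [37, 48, 153], [40, 46, 127], [34, 31, 125], [22, 22, 172], [10, 45, 199], [11, 95, 196], [13, 142, 185], [13, 162, 186], [14, 149, 183], [17, 104, 169], [30, 53, 158], [39, 
[... 422 characters left out ...]
[36, 48, 101], [37, 50, 107], [41, 51, 121], [42, 52, 123], [39, 51, 106], [41, 54, 94], [39, 42, 84], [40, 36, 86], [45, 6, 86], [0, 0, 103], [90, 3, 148], [30, 1, 175], [9, 33, 160], [13, 131, 140], [13, 143, 141], [13, 147, 137], [13, 140, 137], [16, 116, 132]]
[[16, 119, 122], [13, 143, 139], [13, 143, 143], [14, 148, 136], [14, 153, 132], [12, 115, 124], [14, 34, 143], [75, 3, 157], [40, 11, 143], [39, 35, 116], [42, 43, 107], [36, 48, 101], [37, 50, 107], [41, 51, 121], [42, 52, 123], [39, 51, 106], [41, 54, 94], [39, 42, 84], [40, 36, 86], [45, 6, 86], [0, 0, 103], [90, 3, 148], [30, 1, 175], [9, 33, 160], [13, 131, 140], [13, 143, 141], [13, 147, 137], [13, 140, 137], [16, 116, 132]]
```

```bash
cat >> h.py <<'E'
def wood2(im):
    h=hsv(im).astype(int); return (h[...,0]<=26)&(h[...,1]>75)&(h[...,2]>70)
def boss(im):
    h=hsv(im).astype(int); return (h[...,1]<36)&(h[...,2]>90)
def ellfit(mask,u,v,win,fill=True):
    u,v=int(round(u)),int(round(v)); sub=mask[v-win:v+win+1,u-win:u+win+1].astype(np.uint8)
    sub=cv2.morphologyEx(sub,cv2.MORPH_CLOSE,np.ones((3,3),np.uint8))
    cs,_=cv2.findContours(cv2.resize(sub*255,None,fx=4,fy=4,interpolation=cv2.INTER_LINEAR)//128,cv2.RETR_EXTERNAL,cv2.CHAIN_APPROX_NONE)
    c=max(cs,key=cv2.contourArea); e=cv2.fitEllipse(cv2.convexHull(c))
    return (np.array(e[0])-1.5)/4+[u-win,v-win], np.array(e[1])/4
def wheelpos(n,im,X):
    uv=proj(n,X)
    w,ws=ellfit(wood2(im),*uv,22 if n=="scene" else 17); b,bs=ellfit(boss(im),*uv,12)
    return onplane(n,w,.013 if n=="top" else .007)[:2],ws,onplane(n,b,.018)[:2],bs
E
python3 - <<'E'
from h import *
for n in("top","scene"):
    im=np.load(f"pics/{n}0.npy")
    for X in [(.528,.176,.014),(.428,.25,.014),(.432,.136,.014)]:
        print(n,*[np.round(a,4) for a in wheelpos(n,im,X)])
im=np.load("pics/top0.npy"); 
# flange, spindle in top
for n in("top","scene"):
  im=np.load(f"pics/{n}0.npy"); h=hsv(im)
  u,v=proj(n,(.583,.352,.08)).astype(int); print(n,u,v)
  crop(im,u-30,v-30,u+30,v+30,12,f"{n}_sp")
E
```

```text
top [0.5263 0.1763] [19.8847 20.5166] [0.526  0.1759] [15.0562 15.4157]
top [0.4265 0.2518] [25.6276 25.9421] [0.4262 0.2521] [15.062  15.8889]
top [0.4236 0.1435] [24.4409 33.2647] [0.432  0.1345] [15.3264 15.7505]
scene [0.5272 0.175 ] [17.0241 20.9183] [0.5254 0.1764] [11.8109 16.2625]
scene [0.4252 0.252 ] [24.0331 30.0289] [0.424  0.2537] [12.9247 18.4239]
scene [0.4214 0.1423] [23.5736 29.5391] [0.4298 0.1363] [11.0173 16.9858]
top 220 182
scene 226 188
```

View pics/top_sp.png

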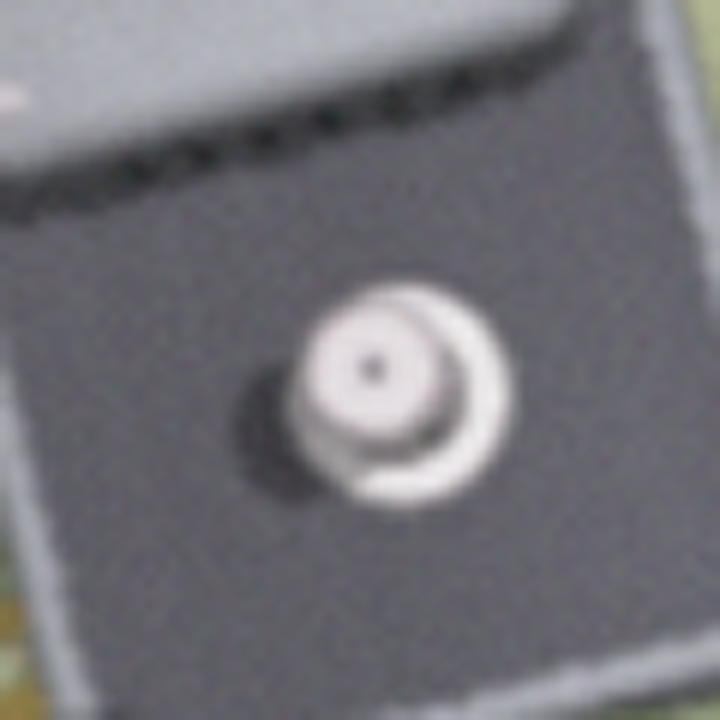

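View pics/scene_sp.png

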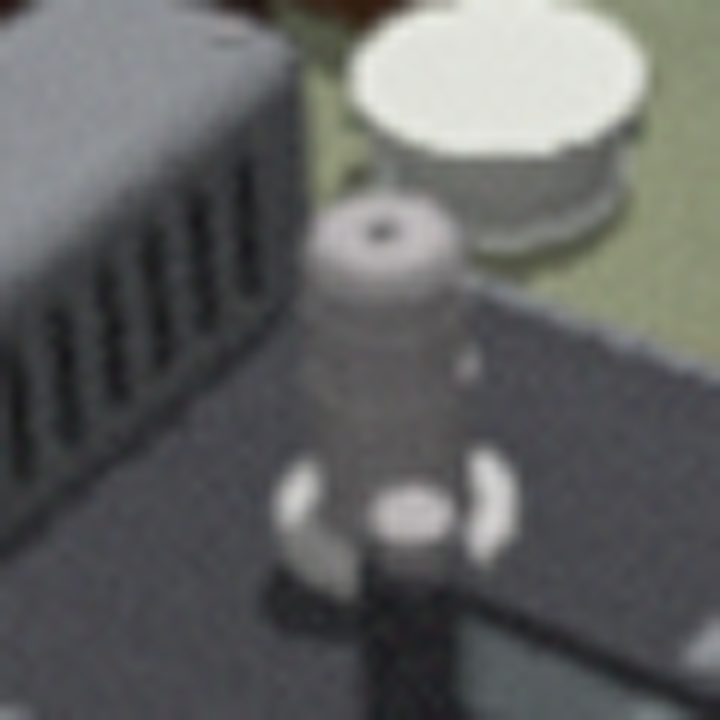

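```bash
python3 - <<'E'
from h import *
f=lambda x,y,o,k:np.array([(x+.5)/k-.5+o[0],(y+.5)/k-.5+o[1]])
T=f(374,368,(190,152),12); S=f(382,232,(196,158),12)
print("spindle tri",tri(S,T), onplane("top",T,.113),onplane("scene",S,.113))
print("flange top",onplane("top",f(402,395,(190,152),12),.046))
Hs=f(412,512,(196,158),12); Ht=f(82,430,(180,130),5)
print("hinge",tri(Hs,Ht),onplane("top",Ht,.126),onplane("scene",Hs,.126))
# stop post on right front: t_a (378,342), s_a (530,178)
print("post R",tri(f(530,176,(160,150),5),f(376,340,(180,130),5)))
a=onplane("top",f(320,100,(180,130),5),.04);b=onplane("top",f(395,355,(180,130),5),.04);c=onplane("top",f(120,440,(180,130),5),.04)
print("edges",a,b,c, np.degrees(np.arctan2(*(a-b)[1::-1])),np.degrees(np.arctan2(*(c-b)[1::-1]))-90)
# gate free edge: scene s_a (678,420) upper corner ~118mm, top t_a (152,735)
print("gate edge", tri(f(683,420,(160,150),5),f(150,735,(180,130),5)))
# pliers pivot
print("pliers pivot",tri(f(567,225,(240,120),4),f(273,521,(310,150),5)))
print("tips top", onplane("top",f(100,505,(310,150),5),.02), "scene tip",onplane("scene",f(482,298,(240,120),4),.01))
print("grip ends",onplane("top",f(480,488,(310,150),5),.032),onplane("top",f(478,585,(310,150),5),.032))
E
```

```text
spindle tri (array([0.58236628, 0.3492904 , 0.11211813]), np.float64(0.0002428760834988308)) [0.58221463 0.34912314 0.113     ] [0.58146107 0.35011386 0.113     ]
flange top [0.58166805 0.34848584 0.046     ]
hinge (array([0.49856261, 0.40752875, 0.12500415]), np.float64(0.0015917225008192598)) [0.49804898 0.40677507 0.126     ] [0.49818369 0.40879979 0.126     ]
post R (array([0.54663273, 0.2624206 , 0.0665919 ]), np.float64(0.0017355787788553901))
edges [0.67750893 0.29544911 0.04      ] [0.54043037 0.25245865 0.04      ] [0.49201058 0.39922647 0.04      ] 17.412422502972575 18.258104007495746
gate edge (array([0.34774309, 0.37052142, 0.11506119]), np.float64(0.0020019800924600487))
pliers pivot (array([ 0.40232432, -0.03478586,  0.03057278]), np.float64(0.0013078550693703325))
tips top [0.40853001 0.05640432 0.02      ] scene tip [0.40589846 0.05077088 0.01      ]
grip ends [ 0.42285428 -0.14478052  0.032     ] [ 0.3710421  -0.14382638  0.032     ]
```

```bash
cat > mv.py <<'E'
import sys
from h import *
# usage: mv.py x y z yaw
x,y,z,yaw=map(float,sys.argv[1:5])
s=arm.get_state(); print("t",round(s["t"],2),"pos",np.round(s["eef_pos"],4),"rot",np.round(s["ee_rot"],3),"F",np.round(s["force"],1),"w",round(s["width"],4),"q",np.round(s["q"],2))
sh,rv=move((x,y,z),rpy=(np.pi,0,yaw)); print("shift",sh,"rv",rv)
E
python3 mv.py .5 -.2 .25 -2.831
```

```text
t 0.1 pos [ 0.2737 -0.6166  0.2477] rot [ 3.14  -0.    -2.724] F [ 0.4  0.3 -0.9] w 0.0876 q [-0.86  0.36  0.01 -0.   -1.22 -0.29]
shift [-0.3759  0.289  -0.0019] rv [ 0.09 -0.02  6.13]
```

jog_arm:
  motion:
    - [[-0.376,0.289,-0.002,0,0,6.1,0.0876],[-0.376,0.289,-0.002,0,0,6.1,0.0876],[-0.376,0.289,-0.002,0,0,6.1,0.0876],[-0.376,0.289,-0.002,0,0,6.1,0.0876],[-0.376,0.289,-0.002,0,0,6.1,0.0876],[-0.376,0.289,-0.002,0,0,6.1,0.0876],[-0.376,0.289,-0.002,0,0,6.1,0.0876],[-0.376,0.289,-0.002,0,0,6.1,0.0876]]

```text
t: 0.9
eef_pos: [0.465, -0.2634, 0.2498]
ee_rot: [3.14, -0.0, -2.83]
force: [1.6, 0.1, -0.1]
width: 0.0879
```

```bash
python3 mv.py .426 .252 .12 -2.831
```

```text
t 0.9 pos [ 0.465  -0.2634  0.2498] rot [ 3.14 -0.   -2.83] F [ 1.6  0.1 -0.1] w 0.0879 q [-0.15  0.13 -0.29 -0.   -1.15 -1.11]
shift [-0.1207  0.5024  0.1306] rv [ 0.09 -0.02  0.04]
```

jog_arm:
  motion:
    - [[-0.12,0.502,0.1,0,0,0,0.0876],[-0.12,0.502,0.1,0,0,0,0.0876],[-0.12,0.502,0.1,0,0,0,0.0876],[-0.12,0.502,0.1,0,0,0,0.0876],[-0.12,0.502,0.1,0,0,0,0.0876],[-0.12,0.502,0.1,0,0,0,0.0876],[-0.12,0.502,0.1,0,0,0,0.0876],[-0.12,0.502,0.1,0,0,0,0.0876]]

```text
t: 1.7
eef_pos: [0.4342, 0.1283, 0.1744]
ee_rot: [3.14, 0.0, -2.83]
force: [1.7, 0.0, 1.3]
width: 0.0874
```

```bash
python3 mv.py .426 .252 .15 -2.831
```

```text
t 1.7 pos [0.4342 0.1283 0.1744] rot [ 3.14  0.   -2.83] F [1.7 0.  1.3] w 0.0874 q [ 0.72  0.05 -0.56 -0.   -0.95 -1.98]
shift [-0.0301  0.1202  0.0246] rv [0.1  0.01 0.05]
```

jog_arm:
  motion:
    - [[-0.03,0.12,0.025,0,0,0,0.0876],[-0.03,0.12,0.025,0,0,0,0.0876],[-0.03,0.12,0.025,0,0,0,0.0876],[-0.03,0.12,0.025,0,0,0,0.0876],[-0.03,0.12,0.025,0,0,0,0.0876]]

```text
t: 2.2
eef_pos: [0.4254, 0.252, 0.149]
ee_rot: [3.141, -0.001, -2.829]
force: [1.4, -0.6, 0.8]
width: 0.0874
```

```bash
cat > look.py <<'E'
import sys
from h import *
tag=sys.argv[1]
ims=[]
for n in ("scene","top"):
    im=grab(n,tag)
    if n=="scene": c=im[110:290,180:440]
    else: c=im[130:290,180:420]
    ims.append(cv2.resize(np.ascontiguousarray(c[:,:,::-1]),(780,int(780*c.shape[0]/c.shape[1])),interpolation=cv2.INTER_CUBIC))
cv2.imwrite(f"pics/L_{tag}_s.png",ims[0]); cv2.imwrite(f"pics/L_{tag}_t.png",ims[1])
E
python3 look.py a; python3 mv.py .426 .252 .02 -2.831
```

```text
t 2.3 pos [0.4258 0.251  0.1495] rot [ 3.14 -0.   -2.83] F [ 0.2  0.4 -0.4] w 0.0876 q [ 0.93  0.15 -0.52 -0.   -0.9  -2.19]
shift [-0.0006  0.0007  0.1295] rv [ 0.09 -0.02  0.03]
```

View pics/L_a_s.png

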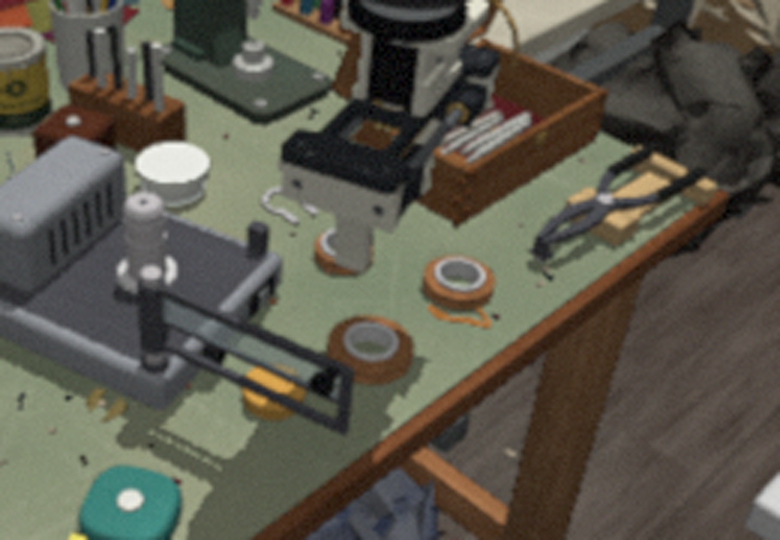

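View pics/L_a_t.png

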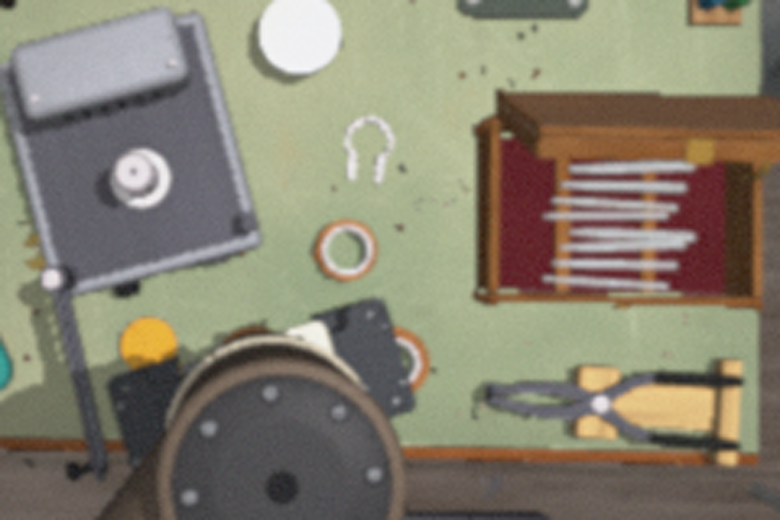

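jog_arm:
  motion:
    - [[0,0.001,0.05,0,0,0,0.0876],[0,0.001,0.1,0,0,0,0.0876],[0,0.001,0.1235,0,0,0,0.0876],[0,0.001,0.1235,0,0,0,0.0876],[0,0.001,0.1235,0,0,0,0.06],[0,0.001,0.1235,0,0,0,0.06],[0,0.001,0.1235,0,0,0,0.06],[0,0.001,0.1235,0,0,0,0.06]]
  newtons: 20

```text
t: 3.1
eef_pos: [0.4257, 0.2521, 0.0267]
ee_rot: [3.139, 0.001, -2.831]
force: [0.4, -1.7, 3.7]
width: 0.0678
```

jog_arm:
  motion:
    - [[0,0,-0.05,0,0,0,0.06],[0,0,-0.1,0,0,0,0.06],[0,0,-0.14,0,0,0,0.06],[0,0,-0.14,0,0,0,0.06]]

```text
t: 3.5
eef_pos: [0.428, 0.2541, 0.173]
ee_rot: [3.134, 0.01, -2.83]
force: [-0.2, 0.7, -2.1]
width: 0.0679
```

```bash
python3 look.py b;python3 mv.py .5815 .3493 .166 -2.831
```

```text
t 3.6 pos [0.4258 0.2521 0.168 ] rot [ 3.137e+00  3.000e-03 -2.831e+00] F [-0.1 -0.1 -1.6] w 0.0676 q [ 0.93  0.13 -0.49 -0.   -0.94 -2.19]
shift [-0.178   0.0449  0.0028] rv [ 0.25  0.18 -0.  ]
```

View pics/L_b_s.png

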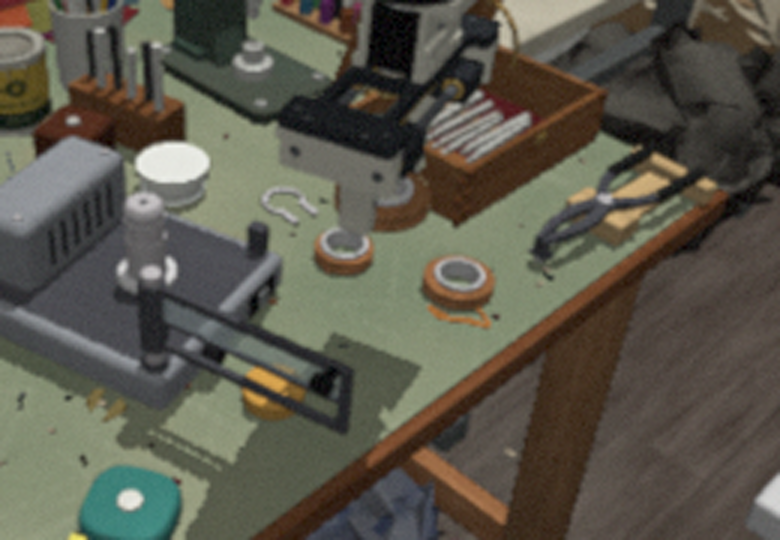

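jog_arm:
  motion:
    - [[-0.178,0.045,0.003,0,0,0,0.06],[-0.178,0.045,0.003,0,0,0,0.06],[-0.178,0.045,0.003,0,0,0,0.06],[-0.178,0.045,0.003,0,0,0,0.06],[-0.178,0.045,0.003,0,0,0,0.06],[-0.178,0.045,0.003,0,0,0,0.06],[-0.178,0.045,0.003,0,0,0,0.06]]

```text
t: 4.3
eef_pos: [0.5805, 0.3486, 0.1644]
ee_rot: [3.138, 0.001, -2.831]
force: [0.6, 0.2, -0.6]
width: 0.0676
```

```bash
python3 look.py c;python3 mv.py .5815 .3493 .076 -2.831
```

```text
t 4.4 pos [0.5807 0.3489 0.1657] rot [ 3.137e+00  3.000e-03 -2.831e+00] F [ 0.2  0.6 -0.5] w 0.0679 q [ 0.83  0.42 -0.09 -0.   -1.06 -2.09]
shift [-0.0007 -0.0002  0.0897] rv [0.24 0.14 0.01]
```

View pics/L_c_s.png

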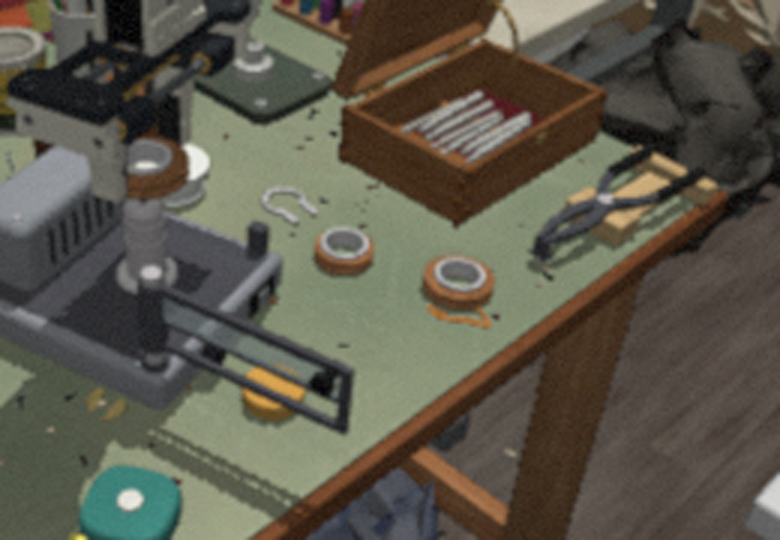

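View pics/L_c_t.png

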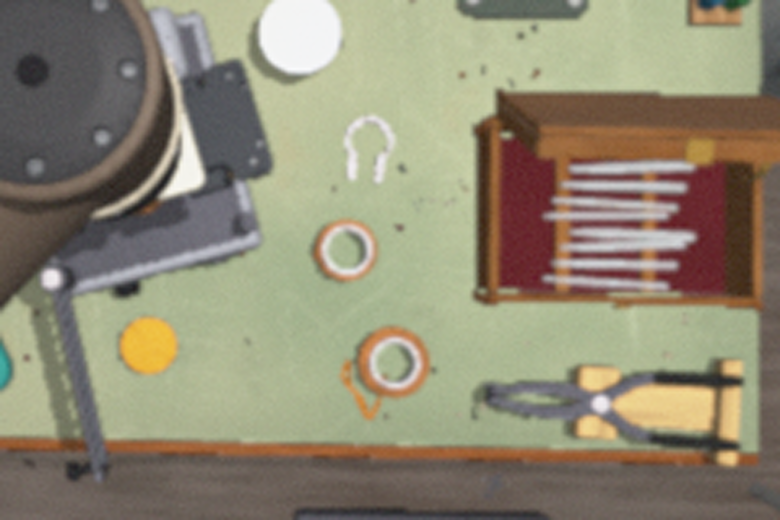

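```bash
python3 - <<'E'
from h import *
im=np.load("pics/scene_c.npy"); X=(.5807,.3489,.157); uv=proj("scene",X); print(uv, "want spindle axis at boss height", proj("scene",(.582,.3495,.157)))
u,v=uv.astype(int); crop(im,u-25,v-20,u+25,v+30,14,"sc_c")
E
```

```text
[227.1799503  160.67500697] want spindle axis at boss height [226.60421831 160.53358555]
```

View pics/sc_c.png

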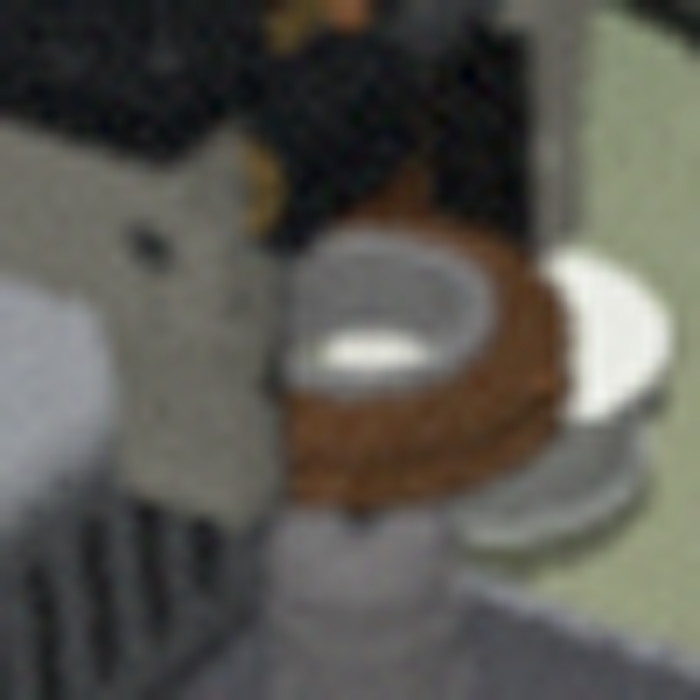

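jog_arm:
  motion:
    - [[-0.001,0,0.015,0,0,0,0.06],[-0.001,0,0.025,0,0,0,0.06],[-0.001,0,0.03,0,0,0,0.06],[-0.001,0,0.035,0,0,0,0.06],[-0.001,0,0.04,0,0,0,0.06],[-0.001,0,0.04,0,0,0,0.06]]

```text
t: 5.0
eef_pos: [0.5813, 0.3491, 0.1248]
ee_rot: [3.138, 0.001, -2.831]
force: [-0.6, 0.0, -1.5]
width: 0.0677
```

jog_arm:
  motion:
    - [[0,0,0.015,0,0,0,0.06],[0,0,0.03,0,0,0,0.06],[0,0,0.04,0,0,0,0.06],[0,0,0.048,0,0,0,0.06],[0,0,0.048,0,0,0,0.06]]

```text
t: 5.5
eef_pos: [0.5809, 0.3489, 0.075]
ee_rot: [3.139, -0.001, -2.831]
force: [-0.0, 0.1, 0.4]
width: 0.0678
```

Release (opening moderately), then rise.

jog_arm:
  motion:
    - [[0,0,0,0,0,0,0.0876],[0,0,0,0,0,0,0.0876],[0,0,0,0,0,0,0.0876],[0,0,-0.05,0,0,0,0.0876],[0,0,-0.1,0,0,0,0.0876],[0.16,0.05,-0.1,0,0,0,0.0876],[0.16,0.05,-0.1,0,0,0,0.0876],[0.16,0.05,-0.1,0,0,0,0.0876]]

```text
t: 6.3
eef_pos: [0.4298, 0.3473, 0.1759]
ee_rot: [3.138, 0.001, -2.832]
force: [-0.0, 1.9, 0.4]
width: 0.0876
```

```bash
python3 look.py d;python3 mv.py .432 .135 .15 -2.831
python3 - <<'E'
from h import *
for n in("top","scene"):
    im=np.load(f"pics/{n}_d.npy")
    for X in [(.528,.176,.014),(.432,.136,.014)]:
        print(n,*[np.round(a,4) for a in wheelpos(n,im,X)[2:]])
E
```

```text
t 6.4 pos [0.4265 0.3466 0.1763] rot [ 3.137e+00 -1.000e-03 -2.829e+00] F [1.3 0.7 1.1] w 0.0875 q [ 1.04  0.21 -0.37 -0.   -0.99 -2.29]
shift [ 0.0599 -0.2031  0.0255] rv [ 0.23 -0.05  0.14]
top [0.5262 0.176 ] [15.2598 15.4029]
top [0.432  0.1344] [15.3554 15.7688]
scene [0.5259 0.1762] [11.6848 16.199 ]
scene [0.4298 0.1364] [10.972  17.1529]
```

View pics/L_d_s.png

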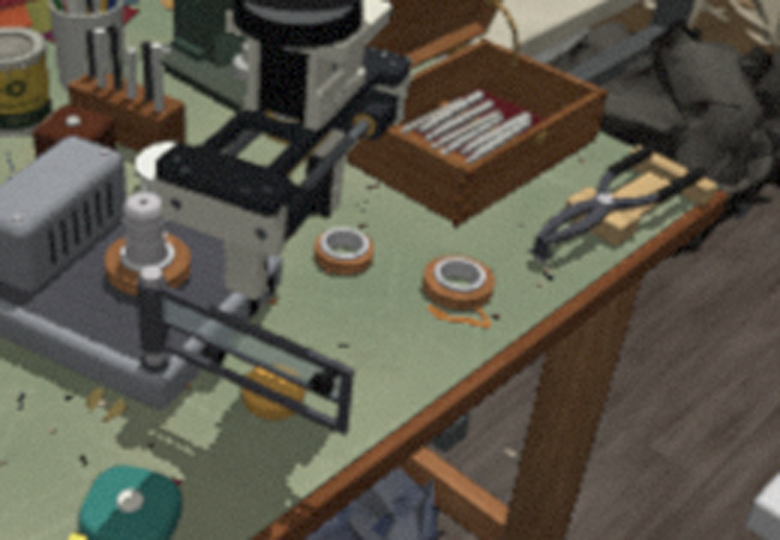

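View pics/L_d_t.png

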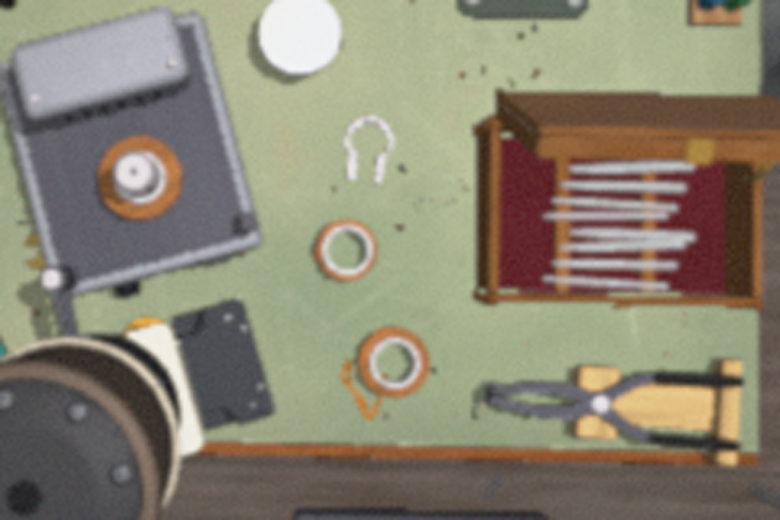

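jog_arm:
  motion:
    - [[0.061,-0.203,0.026,0,0,8,0.0876],[0.061,-0.203,0.026,0,0,16,0.0876],[0.061,-0.203,0.026,0,0,17.8,0.0876],[0.061,-0.203,0.026,0,0,17.8,0.0876],[0.061,-0.203,0.026,0,0,17.8,0.0876],[0.061,-0.203,0.026,0,0,17.8,0.0876],[0.061,-0.203,0.026,0,0,17.8,0.0876]]

```text
t: 7.1
eef_pos: [0.4318, 0.1353, 0.1502]
ee_rot: [3.137, -0.001, -3.14]
force: [0.5, 0.0, 0.4]
width: 0.0876
```

```bash
python3 look.py e;python3 mv.py .4315 .135 .026 3.1416
```

```text
t 7.2 pos [0.4316 0.136  0.1499] rot [ 3.137e+00 -1.000e-03 -3.139e+00] F [-0.9  0.3 -0.6] w 0.0875 q [ 0.74  0.08 -0.6  -0.01 -0.89 -2.3 ]
shift [-0.     -0.0015  0.1239] rv [ 0.25 -0.06  0.17]
```

View pics/L_e_s.png

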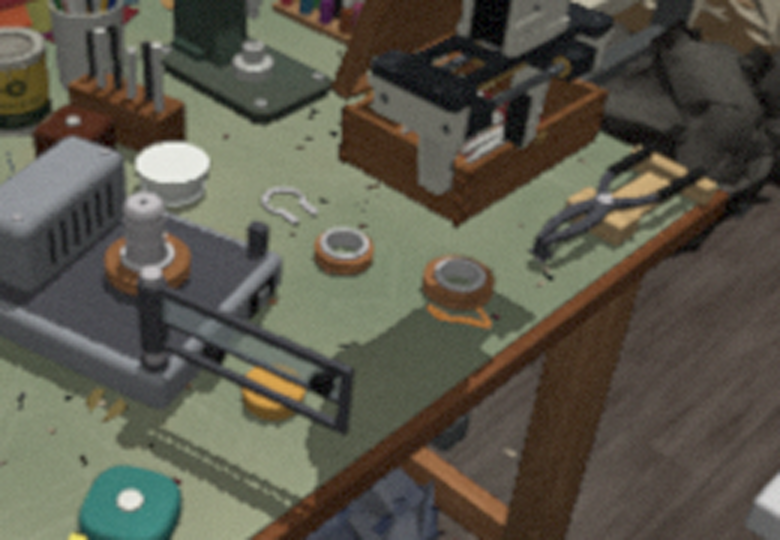

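jog_arm:
  motion:
    - [[0,-0.001,0.05,0,0,0,0.0876],[0,-0.001,0.1,0,0,0,0.0876],[0,-0.001,0.1235,0,0,0,0.0876],[0,-0.001,0.1235,0,0,0,0.0876],[0,-0.001,0.1235,0,0,0,0.05],[0,-0.001,0.1235,0,0,0,0.05],[0,-0.001,0.1235,0,0,0,0.05],[0,-0.001,0.1235,0,0,0,0.05]]
  newtons: 20

```text
t: 8.0
eef_pos: [0.4317, 0.1358, 0.0268]
ee_rot: [3.137, -0.0, -3.138]
force: [-0.9, -0.1, 0.3]
width: 0.0609
```

jog_arm:
  motion:
    - [[0,0,0,0,0,0,0.05],[0,0,-0.05,0,0,0,0.05],[0,0,-0.1,0,0,0,0.05],[0,0,-0.14,0,0,0,0.05],[0,0,-0.14,0,0,0,0.05],[0,0,-0.14,0,0,0,0.05]]

```text
t: 8.6
eef_pos: [0.4319, 0.1354, 0.1679]
ee_rot: [3.134, 0.002, -3.139]
force: [-0.3, 0.3, -1.9]
width: 0.0602
```

```bash
python3 mv.py .581 .349 .166 -2.831
```

```text
t 8.6 pos [0.4319 0.1354 0.1679] rot [ 3.134e+00  2.000e-03 -3.139e+00] F [-0.3  0.3 -1.9] w 0.0602 q [ 0.74  0.06 -0.57 -0.01 -0.93 -2.3 ]
shift [-0.1498  0.2131  0.0037] rv [  0.4    0.16 -17.63]
```

jog_arm:
  motion:
    - [[-0.15,0.213,0.003,0.4,0,-8,0.05],[-0.15,0.213,0.003,0.4,0,-16,0.05],[-0.15,0.213,0.003,0.4,0,-17.6,0.05],[-0.15,0.213,0.003,0.4,0,-17.6,0.05],[-0.15,0.213,0.003,0.4,0,-17.6,0.05],[-0.15,0.213,0.003,0.4,0,-17.6,0.05],[-0.15,0.213,0.003,0.4,0,-17.6,0.05],[-0.15,0.213,0.003,0.4,0,-17.6,0.05]]

```text
t: 9.4
eef_pos: [0.5802, 0.3478, 0.1646]
ee_rot: [-3.14, -0.001, -2.832]
force: [0.3, -0.5, -0.8]
width: 0.0603
```

```bash
python3 look.py f;python3 mv.py .581 .349 .126 -2.831
python3 - <<'E'
from h import *
im=np.load("pics/scene_f.npy"); 
crop(im,202,140,252,190,14,"sc_f")
E
```

```text
t 9.5 pos [0.5804 0.3476 0.1661] rot [-3.141e+00  1.000e-03 -2.832e+00] F [-0.8 -0.1  0.1] w 0.0597 q [ 0.83  0.42 -0.09  0.   -1.06 -2.09]
shift [-0.001   0.0012  0.0401] rv [-0.05  0.08 -0.06]
```

View pics/sc_f.png

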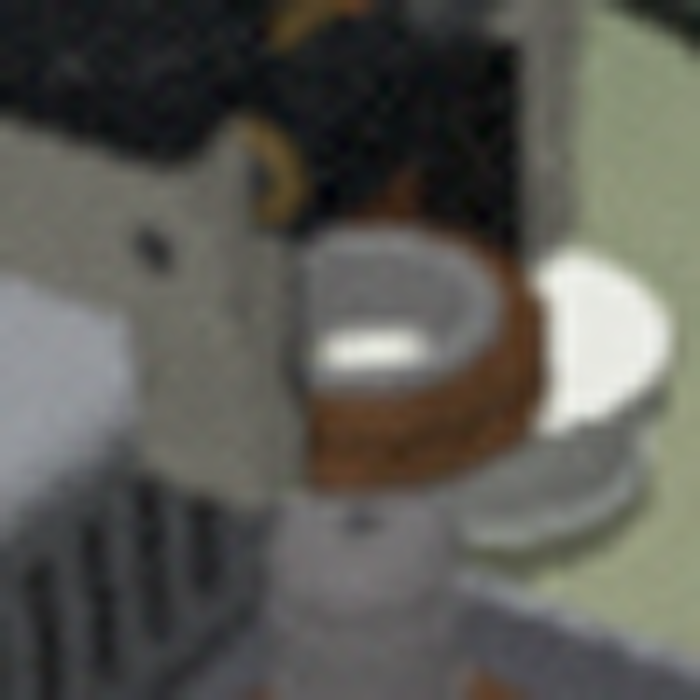

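jog_arm:
  motion:
    - [[-0.001,0.0015,0.015,0,0,0,0.05],[-0.001,0.0015,0.025,0,0,0,0.05],[-0.001,0.0015,0.03,0,0,0,0.05],[-0.001,0.0015,0.035,0,0,0,0.05],[-0.001,0.0015,0.04,0,0,0,0.05],[-0.001,0.0015,0.04,0,0,0,0.05]]

```text
t: 10.1
eef_pos: [0.5806, 0.349, 0.1253]
ee_rot: [-3.14, 0.0, -2.832]
force: [-0.8, -0.3, -1.5]
width: 0.0604
```

jog_arm:
  motion:
    - [[0,0,0.015,0,0,0,0.05],[0,0,0.025,0,0,0,0.05],[0,0,0.031,0,0,0,0.05],[0,0,0.031,0,0,0,0.05]]

```text
t: 10.5
eef_pos: [0.5804, 0.3488, 0.0929]
ee_rot: [-3.14, -0.001, -2.832]
force: [0.6, 0.5, -0.2]
width: 0.0598
```

jog_arm:
  motion:
    - [[0,0,0,0,0,0,0.0876],[0,0,0,0,0,0,0.0876],[0,0,0,0,0,0,0.0876],[0,0,-0.04,0,0,0,0.0876],[0,0,-0.08,0,0,0,0.0876],[0,-0.05,-0.08,0,0,0,0.0876],[0.04,-0.14,-0.08,0,0,0,0.0876],[0.04,-0.14,-0.08,0,0,0,0.0876]]

```text
t: 11.3
eef_pos: [0.5848, 0.2021, 0.1737]
ee_rot: [-3.14, -0.0, -2.832]
force: [0.5, -1.1, -0.5]
width: 0.0873
```

```bash
python3 look.py g;python3 mv.py .526 .176 .15 -2.831
python3 - <<'E'
from h import *
for n in("scene",):
    im=np.load(f"pics/{n}_g.npy")
    for X in [(.528,.176,.014)]:
        print(n,*[np.round(a,4) for a in wheelpos(n,im,X)[2:]])
E
```

```text
t 11.4 pos [0.5838 0.1986 0.1741] rot [-3.140e+00 -2.000e-03 -2.836e+00] F [0.6 1.1 1.1] w 0.0873 q [ 0.65  0.32 -0.22  0.   -1.03 -1.91]
shift [ 0.0619 -0.0041  0.0242] rv [-0.11 -0.09 -0.28]
scene [0.5261 0.1763] [11.6128 16.4441]
```

View pics/L_g_s.png

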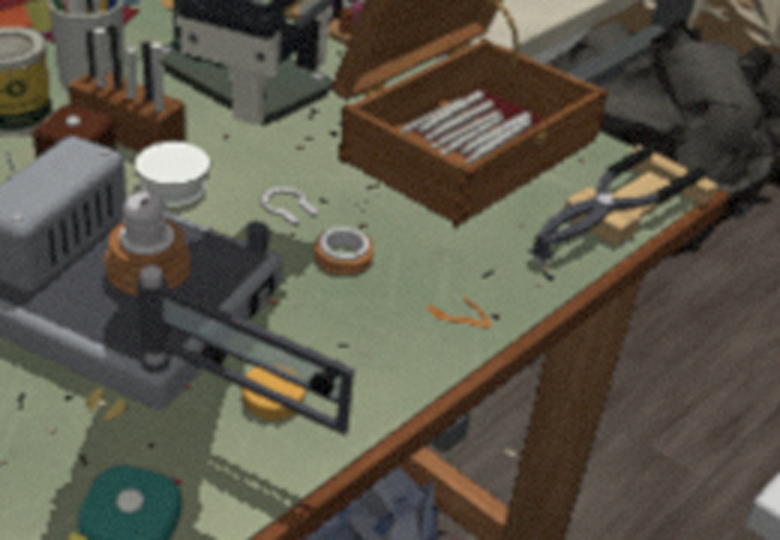

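jog_arm:
  motion:
    - [[0.062,-0.004,0.024,0,0,-8,0.064],[0.062,-0.004,0.024,0,0,-12.2,0.064],[0.062,-0.004,0.024,0,0,-12.2,0.064],[0.062,-0.004,0.024,0,0,-12.2,0.064]]

```text
t: 11.8
eef_pos: [0.5264, 0.1765, 0.1511]
ee_rot: [-3.14, -0.0, -2.624]
force: [0.2, 0.7, 0.3]
width: 0.0653
```

```bash
python3 mv.py .526 .176 .026 -2.618; python3 look.py h
```

```text
t 11.8 pos [0.5264 0.1765 0.1511] rot [-3.14  -0.    -2.624] F [0.2 0.7 0.3] w 0.0653 q [ 0.68  0.25 -0.39  0.   -0.94 -1.73]
shift [ 0.0005 -0.      0.1251] rv [-0.1  -0.02 -0.32]
```

View pics/L_h_s.png

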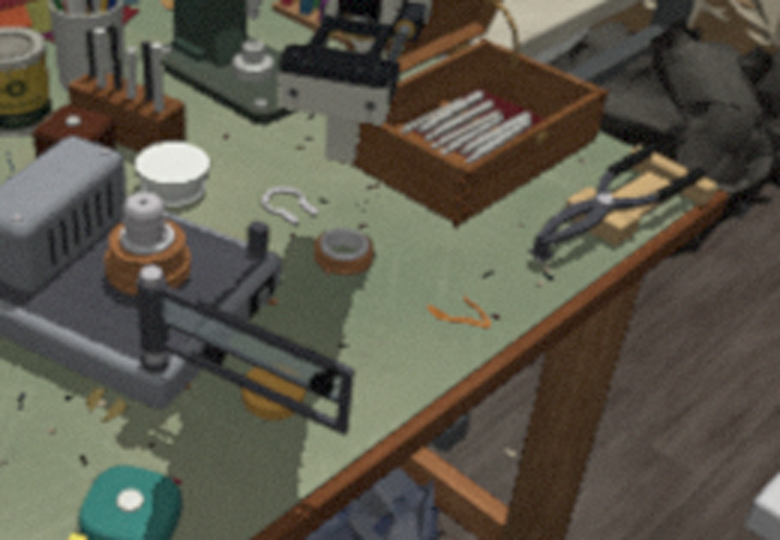

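jog_arm:
  motion:
    - [[0,0,0.05,0,0,0,0.064],[0,0,0.1,0,0,0,0.064],[0,0,0.1245,0,0,0,0.064],[0,0,0.1245,0,0,0,0.064],[0,0,0.1245,0,0,0,0.045],[0,0,0.1245,0,0,0,0.045],[0,0,0.1245,0,0,0,0.045],[0,0,0.1245,0,0,0,0.045]]
  newtons: 20

```text
t: 12.7
eef_pos: [0.5272, 0.1769, 0.0267]
ee_rot: [-3.14, 0.0, -2.624]
force: [-0.1, 0.0, -0.2]
width: 0.0521
```

jog_arm:
  motion:
    - [[0,0,0,0,0,0,0.045],[0,0,-0.05,0,0,0,0.045],[0,0,-0.1,0,0,0,0.045],[0,0,-0.14,0,0,0,0.045],[0,0,-0.14,0,0,0,0.045],[0,0,-0.14,0,0,0,0.045]]

```text
t: 13.3
eef_pos: [0.5273, 0.1774, 0.1682]
ee_rot: [-3.141, 0.003, -2.624]
force: [-0.1, 0.0, -0.7]
width: 0.0522
```

```bash
python3 mv.py .5807 .349 .166 -2.618
```

```text
t 13.3 pos [0.5273 0.1774 0.1682] rot [-3.141e+00  3.000e-03 -2.624e+00] F [-0.1  0.  -0.7] w 0.0522 q [ 0.68  0.23 -0.37  0.   -0.97 -1.73]
shift [-0.1313  0.1228  0.0025] rv [-0.04  0.19 -0.34]
```

jog_arm:
  motion:
    - [[-0.132,0.123,0.0,0,0,0,0.045],[-0.132,0.123,0.0,0,0,0,0.045],[-0.132,0.123,0.0,0,0,0,0.045],[-0.132,0.123,0.0,0,0,0,0.045],[-0.132,0.123,0.002,0,0,0,0.045],[-0.132,0.123,0.002,0,0,0,0.045],[-0.132,0.123,0.002,0,0,0,0.045]]

```text
t: 14.0
eef_pos: [0.5805, 0.3485, 0.1651]
ee_rot: [-3.14, 0.001, -2.624]
force: [-0.7, -0.4, -0.7]
width: 0.0523
```

```bash
python3 look.py i;python3 mv.py .5815 .3495 .126 -2.618
python3 - <<'E'
from h import *
im=np.load("pics/scene_i.npy"); 
crop(im,202,140,252,190,14,"sc_i")
E
```

```text
t 14.1 pos [0.5809 0.3484 0.1663] rot [-3.141e+00  3.000e-03 -2.625e+00] F [-0.1  0.4 -0. ] w 0.0522 q [ 0.83  0.42 -0.09  0.   -1.06 -1.88]
shift [-0.0009  0.0007  0.0403] rv [-0.05  0.15 -0.39]
```

View pics/sc_i.png

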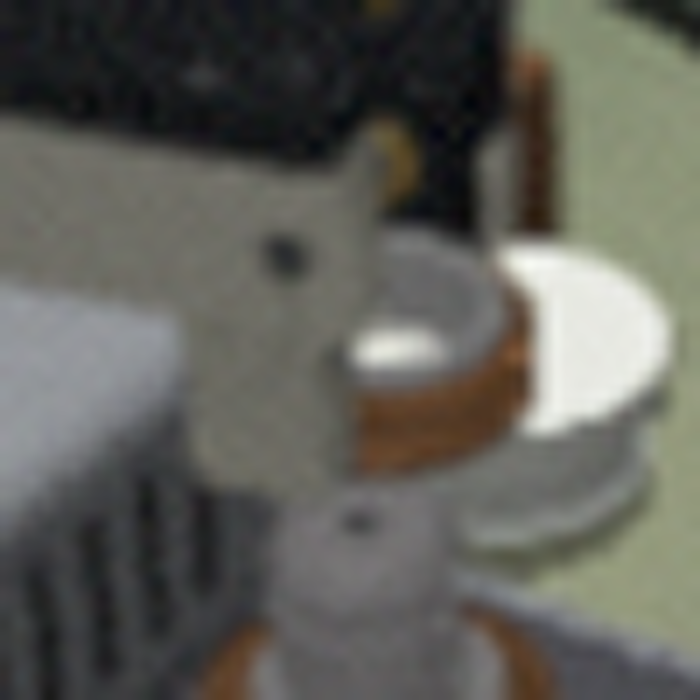

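Boss edge at ~505 versus ~500 wanted; the ~1 mm correction suits. Descend.

jog_arm:
  motion:
    - [[-0.001,0.001,0.015,0,0,0,0.045],[-0.001,0.001,0.025,0,0,0,0.045],[-0.001,0.001,0.03,0,0,0,0.045],[-0.001,0.001,0.035,0,0,0,0.045],[-0.001,0.001,0.04,0,0,0,0.045],[-0.001,0.001,0.04,0,0,0,0.045]]

```text
t: 14.7
eef_pos: [0.582, 0.3502, 0.126]
ee_rot: [-3.141, 0.004, -2.625]
force: [2.8, 2.1, 0.1]
width: 0.0521
```

jog_arm:
  motion:
    - [[0,0,0.007,0,0,0,0.045],[0,0,0.013,0,0,0,0.045],[0,0,0.015,0,0,0,0.045],[0,0,0.015,0,0,0,0.045]]

```text
t: 15.1
eef_pos: [0.5821, 0.3503, 0.1107]
ee_rot: [-3.141, 0.004, -2.624]
force: [3.0, 0.3, -0.9]
width: 0.0521
```

jog_arm:
  motion:
    - [[0,0,0,0,0,0,0.0876],[0,0,0,0,0,0,0.0876],[0,0,0,0,0,0,0.0876],[0,0,-0.04,0,0,0,0.0876],[0,0,-0.08,0,0,0,0.0876],[0.1,-0.05,-0.08,0,0,0,0.0876],[0.15,-0.14,-0.08,0,0,0,0.0876],[0.15,-0.14,-0.08,0,0,0,0.0876]]

```text
t: 15.9
eef_pos: [0.5316, 0.2097, 0.1906]
ee_rot: [-3.141, 0.004, -2.623]
force: [0.2, -1.2, 0.4]
width: 0.0872
```

```bash
python3 look.py j;python3 mv.py .43 -.1 .19 -1.5708
```

```text
t 16.0 pos [0.5305 0.2062 0.1909] rot [-3.141e+00  2.000e-03 -2.627e+00] F [0.4 0.4 0.9] w 0.0877 q [ 0.72  0.23 -0.31  0.   -1.03 -1.77]
shift [ 0.2381 -0.2172  0.0005] rv [ -0.1    0.1  -60.54]
```

View pics/L_j_s.png

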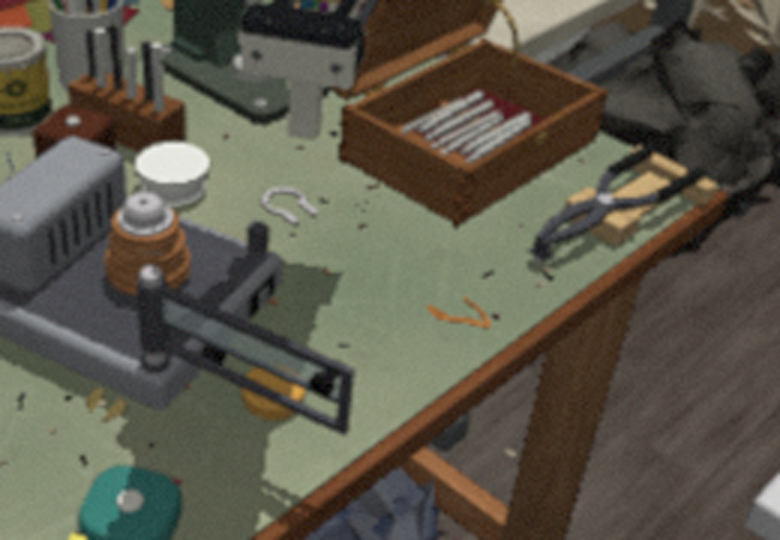

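View pics/L_j_t.png

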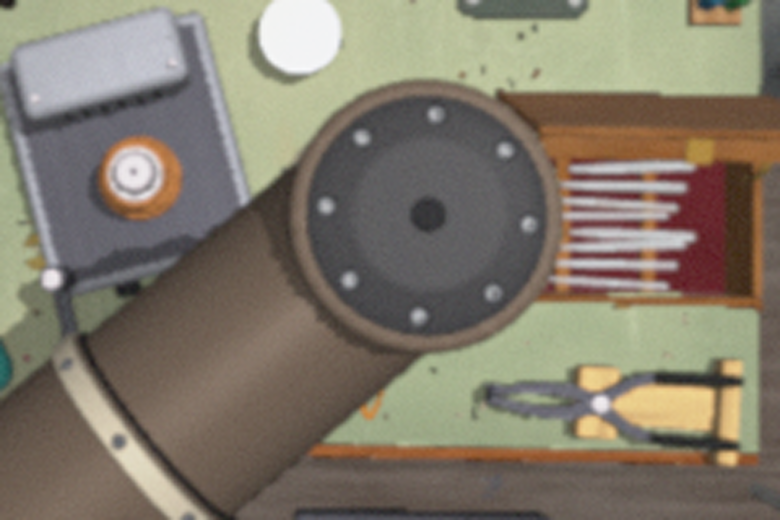

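```bash
python3 - <<'E'
from h import *
im=np.load("pics/top_j.npy"); h=hsv(im).astype(int)
V=h[...,2]
# columns u in grips
pts=[]
for u in range(376,408,3):
    col=V[235:280,u]; sat=h[235:280,u,1]
    print(u,[int(x) for x in col[8:36]])
E
```

```text
376 [172, 135, 99, 108, 121, 143, 211, 235, 235, 233, 234, 233, 232, 229, 221, 220, 223, 194, 141, 115, 118, 113, 109, 126, 151, 134, 155, 157]
379 [176, 129, 113, 116, 119, 178, 224, 236, 235, 234, 233, 235, 234, 229, 224, 219, 226, 224, 189, 136, 100, 91, 87, 113, 148, 140, 154, 155]
382 [157, 104, 55, 49, 79, 156, 228, 236, 236, 234, 233, 234, 232, 231, 222, 223, 228, 226, 189, 154, 105, 54, 42, 83, 137, 138, 155, 154]
385 [164, 108, 56, 48, 61, 141, 223, 235, 235, 234, 233, 233, 231, 231, 227, 225, 229, 227, 194, 160, 111, 62, 49, 59, 94, 131, 154, 159]
388 [169, 116, 61, 48, 55, 128, 218, 236, 236, 234, 234, 233, 231, 231, 228, 229, 229, 228, 207, 168, 118, 67, 48, 51, 78, 132, 154, 159]
391 [171, 119, 68, 47, 52, 123, 218, 237, 236, 234, 235, 231, 231, 230, 229, 230, 230, 230, 222, 187, 139, 90, 55, 44, 82, 122, 148, 151]
394 [169, 123, 75, 54, 49, 107, 200, 234, 236, 235, 232, 231, 230, 230, 229, 231, 230, 229, 222, 177, 145, 100, 56, 48, 64, 104, 139, 149]
397 [135, 106, 70, 53, 51, 85, 172, 232, 237, 235, 233, 233, 231, 232, 233, 230, 230, 228, 223, 168, 108, 77, 50, 52, 63, 89, 99, 96]
400 [90, 75, 54, 47, 47, 57, 91, 125, 132, 131, 131, 125, 128, 128, 127, 123, 118, 117, 115, 110, 106, 83, 56, 51, 49, 70, 115, 134]
403 [214, 201, 132, 67, 50, 81, 154, 201, 214, 217, 218, 218, 218, 220, 220, 221, 222, 224, 223, 224, 222, 192, 118, 61, 48, 114, 203, 227]
406 [233, 228, 175, 100, 56, 107, 199, 228, 231, 232, 230, 231, 231, 231, 231, 231, 230, 231, 227, 223, 224, 219, 166, 99, 66, 117, 186, 209]
```

```bash
python3 - <<'E'
from h import *
im=np.load("pics/top_j.npy"); g=im.mean(2)
pv=[364.2,253.8]
P=onplane("top",pv,.031)
for u,a,b in [(385,246.0,265.2),(391,246.4,265.7),(397,246.6,266),(403,247,266.8),(406,247.2,267)]:
    A=onplane("top",(u,a),.032);B=onplane("top",(u,b),.032);M=(A+B)/2;d=P-M
    print(u,np.round(A,4),np.round(B,4),np.round(M,4),"ang",np.degrees(np.arctan2(d[1],d[0])),"dist",np.linalg.norm(d))
print(P)
# tips: 
T=onplane("top",(329.7,250.9),.02)
d=T-P;print(T,np.degrees(np.arctan2(d[1],d[0])),np.linalg.norm(d[:2]))
crop(im,322,240,372,270,14,"tips")
s=np.load("pics/scene_j.npy"); crop(s,340,150,440,210,8,"pl_s")
E
```

```text
385 [ 0.425  -0.0896  0.032 ] [ 0.3737 -0.0898  0.032 ] [ 0.3993 -0.0897  0.032 ] ang 86.3154668375048 dist 0.055572141104804185
391 [ 0.4242 -0.1057  0.032 ] [ 0.3727 -0.1059  0.032 ] [ 0.3985 -0.1058  0.032 ] ang 86.43707569018535 dist 0.07166412793723222
397 [ 0.424  -0.1217  0.032 ] [ 0.3722 -0.1219  0.032 ] [ 0.3981 -0.1218  0.032 ] ang 86.86220518295629 dist 0.08771920657480252
403 [ 0.4233 -0.1378  0.032 ] [ 0.3704 -0.1379  0.032 ] [ 0.3968 -0.1379  0.032 ] ang 86.64115377679491 dist 0.10382622059250306
406 [ 0.4229 -0.1459  0.032 ] [ 0.37  -0.146  0.032] [ 0.3964 -0.1459  0.032 ] ang 86.6907070749008 dist 0.11186181307027354
[ 0.40290449 -0.03423849  0.031     ]
[0.40772266 0.05612415 0.02      ] 86.94785511832785 0.09049100051125028
```

View pics/tips.png

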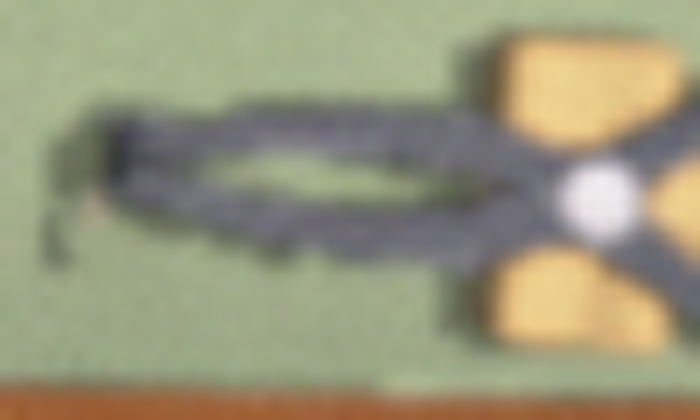

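View pics/pl_s.png

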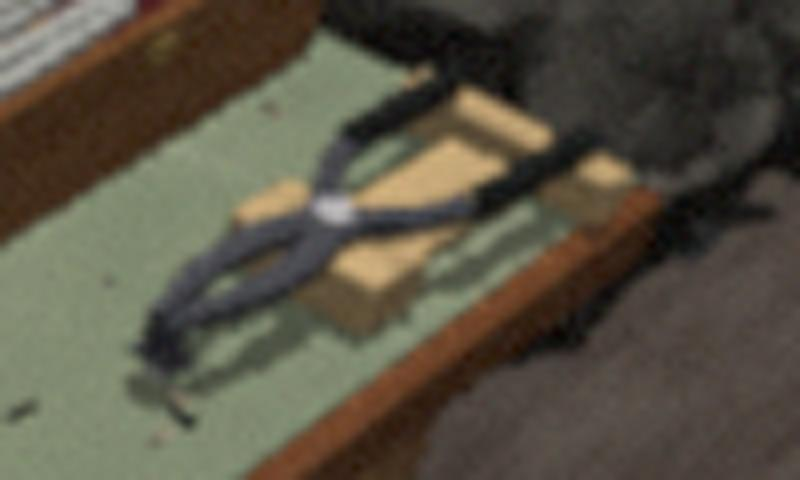

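```bash
python3 mv.py .410 -.099 .15 -1.63
```

```text
t 16.0 pos [0.5305 0.2062 0.1909] rot [-3.141e+00  2.000e-03 -2.627e+00] F [0.4 0.4 0.9] w 0.0877 q [ 0.72  0.23 -0.31  0.   -1.03 -1.77]
shift [ 0.2551 -0.2065  0.0404] rv [ -0.09   0.1  -57.15]
```

jog_arm:
  motion:
    - [[0.2,-0.16,0,0,0,-8,0.0876],[0.2,-0.16,0,0,0,-16,0.0876],[0.2,-0.16,0,0,0,-24,0.0876],[0.255,-0.206,0.02,0,0,-32,0.0876],[0.255,-0.206,0.02,0,0,-40,0.0876],[0.255,-0.206,0.02,0,0,-48,0.0876],[0.255,-0.206,0.04,0,0,-56,0.0876],[0.255,-0.206,0.04,0,0,-57.1,0.0876]]

```text
t: 16.8
eef_pos: [0.406, -0.1012, 0.1484]
ee_rot: [3.14, 0.001, -1.629]
force: [0.0, -0.1, -0.6]
width: 0.0875
```

```bash
python3 mv.py .399 -.099 .05 -1.63; python3 look.py k
```

```text
t 16.8 pos [ 0.406  -0.1012  0.1484] rot [ 3.140e+00  1.000e-03 -1.629e+00] F [ 0.  -0.1 -0.6] w 0.0875 q [ 0.23  0.03 -0.66 -0.   -0.88 -0.29]
shift [-0.0017  0.007   0.0984] rv [0.12 0.04 0.07]
```

View pics/L_k_s.png

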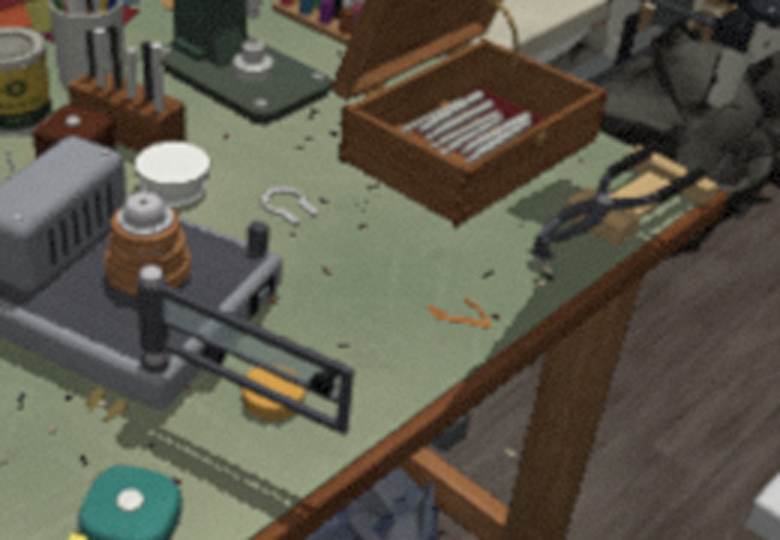

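View pics/L_k_t.png

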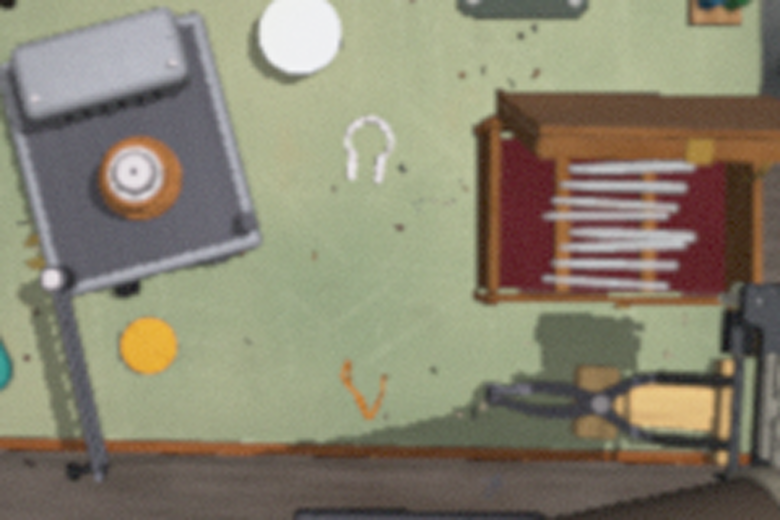

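jog_arm:
  motion:
    - [[-0.002,0.007,0.05,0,0,0,0.0876],[-0.002,0.007,0.09,0,0,0,0.0876],[-0.002,0.007,0.1,0,0,0,0.0876],[-0.002,0.007,0.1,0,0,0,0.0876]]

```text
t: 17.3
eef_pos: [0.4023, -0.0961, 0.0491]
ee_rot: [3.14, -0.001, -1.634]
force: [0.4, 0.6, 0.9]
width: 0.0873
```

```bash
python3 mv.py .399 -.099 .031 -1.63; python3 look.py l; python3 - <<'E'
from h import *
s=np.load("pics/scene_l.npy"); crop(s,340,130,440,210,8,"pl_s")
s=np.load("pics/top_l.npy"); crop(s,310,220,430,290,6,"pl_t")
E
```

```text
t 17.3 pos [ 0.4023 -0.0961  0.0491] rot [ 3.140e+00 -1.000e-03 -1.634e+00] F [0.4 0.6 0.9] w 0.0873 q [ 0.25  0.18 -0.8  -0.   -0.59 -0.31]
shift [0.0031 0.0031 0.0181] rv [ 0.1  -0.03 -0.22]
```

View pics/pl_s.png

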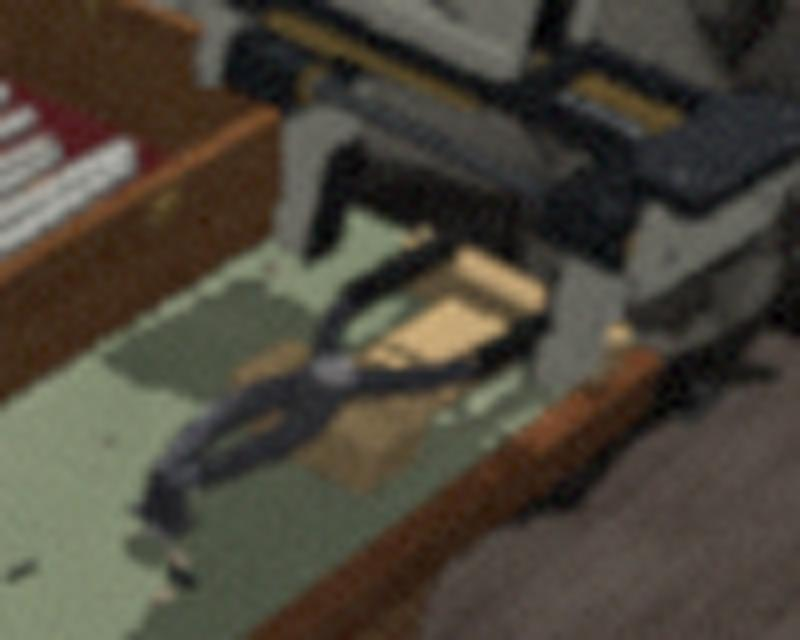

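View pics/pl_t.png

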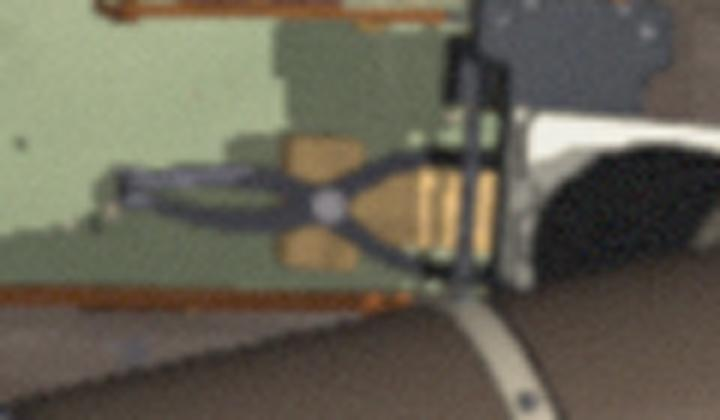

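jog_arm:
  motion:
    - [[0.003,0.0035,0.01,0,0,-0.2,0.0876],[0.003,0.0035,0.018,0,0,-0.2,0.0876],[0.003,0.0035,0.018,0,0,-0.2,0.0876],[0.003,0.0035,0.018,0,0,-0.2,0.0876]]

```text
t: 17.8
eef_pos: [0.4007, -0.0986, 0.0334]
ee_rot: [-3.139, 0.001, -1.63]
force: [0.0, -0.5, -0.2]
width: 0.0878
```

```bash
python3 mv.py .399 -.099 .031 -1.63
```

```text
t 17.8 pos [ 0.4007 -0.0986  0.0334] rot [-3.139e+00  1.000e-03 -1.630e+00] F [ 0.  -0.5 -0.2] w 0.0878 q [ 0.24  0.21 -0.82  0.   -0.54 -0.3 ]
shift [0.0005 0.0017 0.0024] rv [-0.17  0.03  0.03]
```

jog_arm:
  motion:
    - [[0,0.0017,0.002,0,0,0,0.075],[0,0.0017,0.002,0,0,0,0.067],[0,0.0017,0.002,0,0,0,0.064],[0,0.0017,0.002,0,0,0,0.0615],[0,0.0017,0.002,0,0,0,0.0615],[0,0.0017,0.002,0,0,0,0.0615]]
  newtons: 14

```text
t: 18.4
eef_pos: [0.3988, -0.0985, 0.0315]
ee_rot: [-3.139, 0.0, -1.629]
force: [-1.5, -0.5, 3.6]
width: 0.062
```

```bash
python3 mv.py .399 -.099 .031 -1.63; python3 look.py m; python3 - <<'E'
from h import *
s=np.load("pics/scene_m.npy"); crop(s,340,130,440,210,8,"pl_s")
s=np.load("pics/top_m.npy"); crop(s,310,220,430,290,6,"pl_t")
E
```

```text
t 18.4 pos [ 0.3988 -0.0985  0.0315] rot [-3.139  0.    -1.629] F [-1.5 -0.5  3.6] w 0.062 q [ 0.24  0.21 -0.83  0.   -0.53 -0.3 ]
shift [ 0.0004 -0.0002  0.0005] rv [-0.15  0.03  0.03]
```

View pics/pl_s.png

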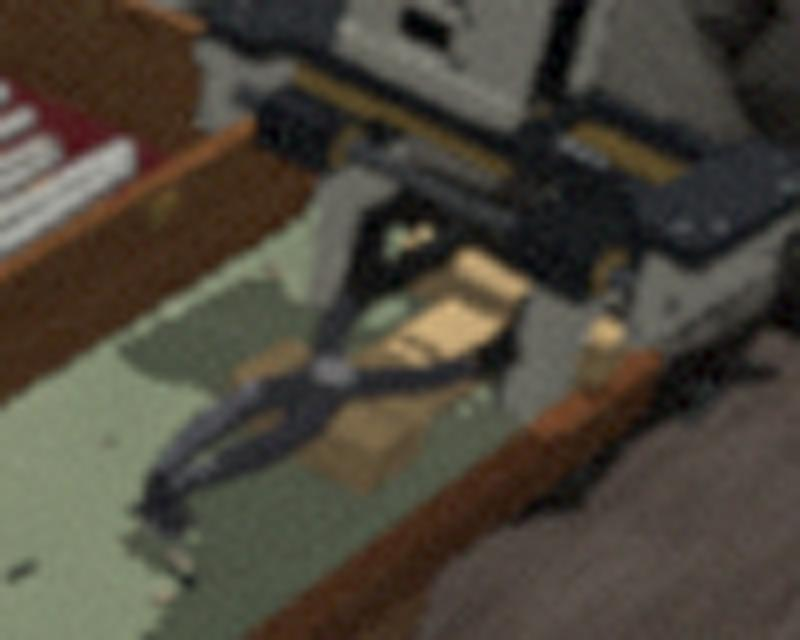

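View pics/pl_t.png

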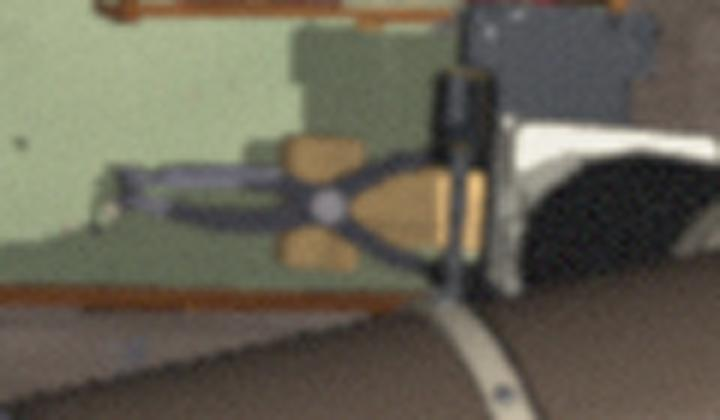

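jog_arm:
  motion:
    - [[0,0,-0.02,0,0,0,0.0615],[0,0,-0.05,0,0,0,0.0615],[0,0,-0.09,0,0,0,0.0615],[0,0,-0.12,0,0,0,0.0615],[0,0,-0.12,0,0,0,0.0615]]

```text
t: 19.0
eef_pos: [0.401, -0.0982, 0.1552]
ee_rot: [-3.131, 0.002, -1.629]
force: [0.9, 0.2, -2.2]
width: 0.0616
```

```bash
python3 mv.py .399 -.099 .031 -1.63; python3 look.py n; python3 - <<'E'
from h import *
s=np.load("pics/scene_n.npy"); crop(s,320,90,440,190,6,"pl_s")
s=np.load("pics/top_n.npy"); crop(s,310,220,430,290,6,"pl_t")
E
```

```text
t 19.0 pos [ 0.401  -0.0982  0.1552] rot [-3.131e+00  2.000e-03 -1.629e+00] F [ 0.9  0.2 -2.2] w 0.0616 q [ 0.24 -0.   -0.68  0.   -0.89 -0.3 ]
shift [0.0011 0.0032 0.1241] rv [-0.58  0.11  0.07]
```

View pics/pl_s.png

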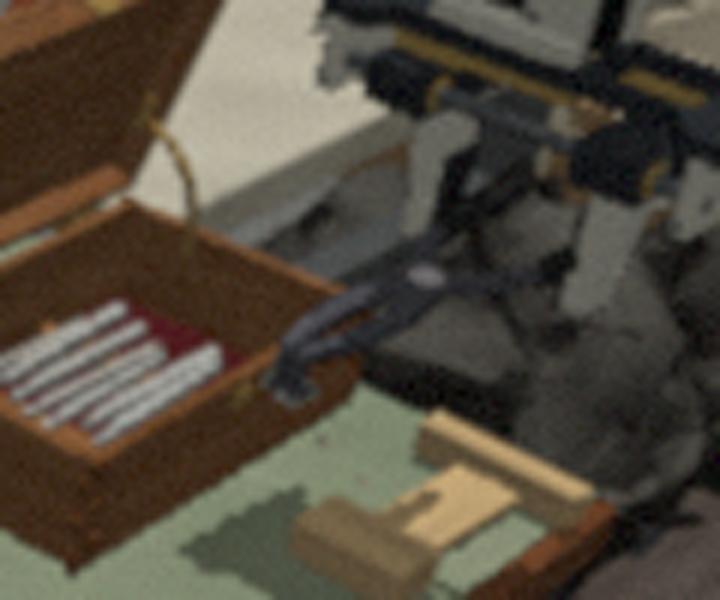

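View pics/pl_t.png

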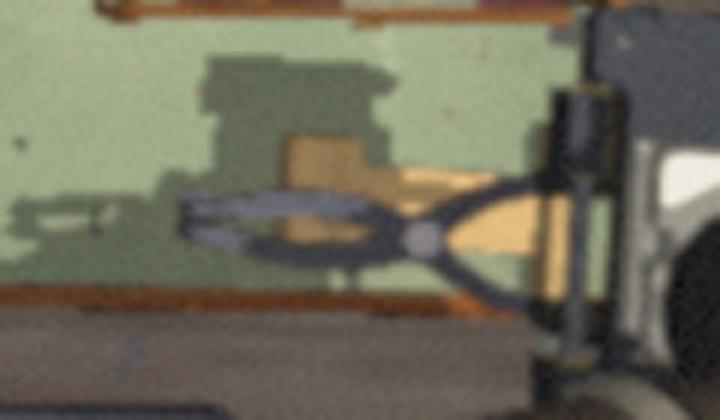

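```bash
python3 - <<'E'
from h import *
im=np.load("pics/top_n.npy"); h=hsv(im).astype(int)
uv=proj("top",(.611,.158,.004)); print(uv)
u,v=uv.astype(int); crop(im,u-18,v-18,u+18,v+18,20,"ring_t")
s=np.load("pics/scene_n.npy"); us=proj("scene",(.611,.158,.004)).astype(int); crop(s,us[0]-18,us[1]-18,us[0]+18,us[1]+18,20,"ring_s"); print(u,v,us)
E
```

```text
[292.65875308 176.36323346]
292 176 [276 177]
```

View pics/ring_t.png

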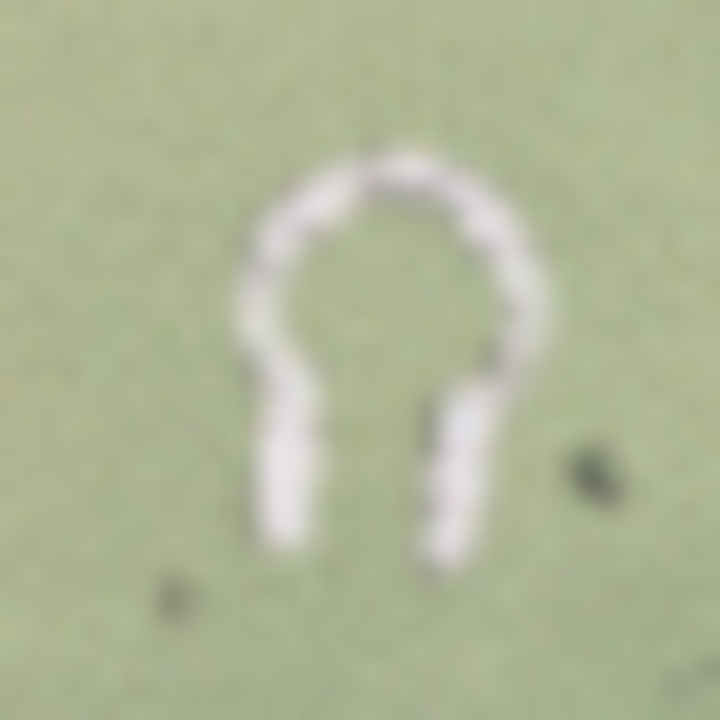

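View pics/ring_s.png

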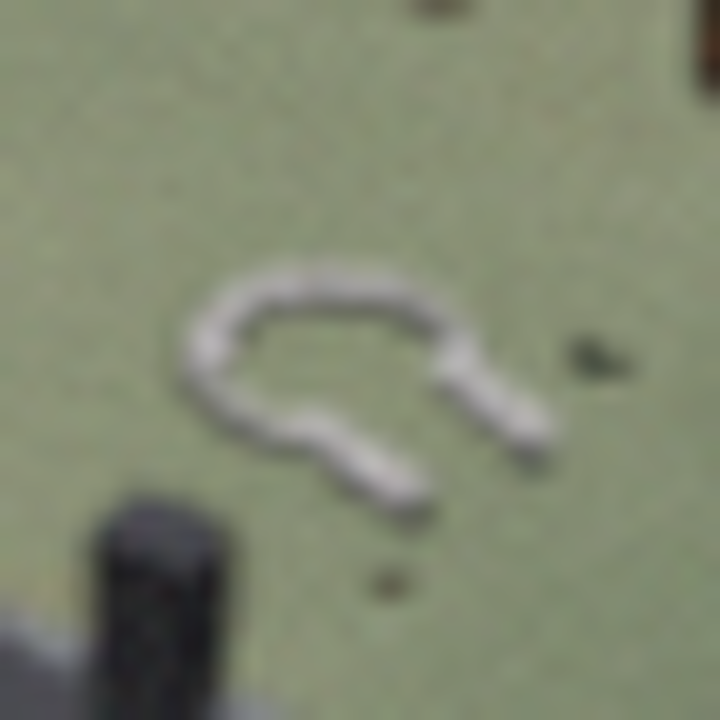

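```bash
cat > ring.py <<'E'
import sys
from h import *
from scipy.optimize import least_squares
def ringfit(n,im,X,win=16):
    u,v=proj(n,X).round().astype(int)
    sub=im[v-win:v+win+1,u-win:u+win+1].astype(float)
    h=hsv(im)[v-win:v+win+1,u-win:u+win+1].astype(float)
    w=np.clip((35-h[...,1])/25,0,1)*(h[...,2]>110)
    nb,l,st,c=cv2.connectedComponentsWithStats((w>0.1).astype(np.uint8)); k=1+np.argmax(st[1:,4]); w=w*(l==k)
    vv,uu=np.mgrid[v-win:v+win+1,u-win:u+win+1]
    sel=w>0.15
    P=np.array([onplane(n,(a,b),.003)[:2] for a,b in zip(uu[sel],vv[sel])]); W=w[sel]
    return P,W
def fit(P,W):
    # ring centreline: circle r=20 (mean) + ears at +-~10.5 mm lateral from x=-17..-34
    def res(p):
        c,s=np.cos(p[2]),np.sin(p[2]); d=P-p[:2]; x=d[:,0]*c+d[:,1]*s; y=-d[:,0]*s+d[:,1]*c
        r=np.hypot(x,y)-.0195; e=np.hypot(np.abs(y)-p[3],np.maximum(0,np.maximum(-.034-x,x+.017)))
        return np.minimum(np.abs(r),e)*np.sqrt(W)*1000
    best=None
    c0=(P*W[:,None]).sum(0)/W.sum()
    for a in np.radians(np.arange(-180,180,20)):
        r=least_squares(res,[c0[0]+.008*np.cos(a),c0[1]+.008*np.sin(a),a,.0105],loss="soft_l1")
        if best is None or r.cost<best.cost: best=r
    return best
if __name__=="__main__":
    tag=sys.argv[1]; X=tuple(map(float,sys.argv[2:4]))+(.003,)
    for n in ("top","scene"):
        im=np.load(f"pics/{n}_{tag}.npy"); P,W=ringfit(n,im,X); b=fit(P,W)
        print(n,np.round(b.x,4),"yaw",np.degrees(b.x[2]).round(2),"cost",b.cost.round(2),len(P))
E
python3 ring.py n .608 .158; python3 ring.py k .608 .158
python3 - <<'E'
from h import *
c=lambda x,y:np.array([(x+.5)/20-.5+274,(y+.5)/20-.5+158])
for p in [(395,306),(364,558)]: print(onplane("top",c(*p),.004))
a,b=onplane("top",c(395,306),.004),onplane("top",c(364,558),.004); d=a-b; print(np.degrees(np.arctan2(d[1],d[0])))
E
```

```text
top [ 0.6203  0.1568 -0.0979  0.012 ] yaw -5.61 cost 148.05 143
scene [ 0.62    0.1573 -0.1085  0.0124] yaw -6.21 cost 135.25 100
top [ 0.6202  0.1568 -0.1073  0.0122] yaw -6.15 cost 149.88 144
scene [ 0.6199  0.1573 -0.1181  0.0126] yaw -6.77 cost 134.48 100
[0.62093629 0.15642343 0.004     ]
[0.58561874 0.16023772 0.004     ]
-6.164041070386508
```

```bash
python3 mv.py .4412 .1758 .13 -3.248
```

```text
t 19.1 pos [ 0.3986 -0.0984  0.1517] rot [-3.137e+00  1.000e-03 -1.630e+00] F [-1.8 -0.2 -2.7] w 0.0618 q [ 0.24  0.   -0.68 -0.   -0.88 -0.3 ]
shift [-0.2762 -0.0263  0.0221] rv [-0.12  0.26 92.71]
```

jog_arm:
  motion:
    - [[-0.03,-0.003,0,0,0,0,0.0615],[-0.07,-0.007,0,0,0,4,0.0615],[-0.11,-0.011,0,0,0,11,0.0615],[-0.15,-0.015,0,0,0,18,0.0615],[-0.19,-0.019,0,0,0,25,0.0615],[-0.23,-0.023,0,0,0,32,0.0615],[-0.26,-0.025,0,0,0,39,0.0615],[-0.276,-0.026,0,0,0,46,0.0615]]

```text
t: 19.9
eef_pos: [0.4404, 0.1774, 0.1502]
ee_rot: [-3.14, 0.001, -2.436]
force: [-0.1, -1.0, -1.2]
width: 0.0617
```

```bash
python3 mv.py .4412 .1758 .13 -3.248
```

```text
t 19.9 pos [0.4404 0.1774 0.1502] rot [-3.140e+00  1.000e-03 -2.436e+00] F [-0.1 -1.  -1.2] w 0.0617 q [ 0.8   0.12 -0.56  0.   -0.89 -1.67]
shift [ 0.0004 -0.0017  0.0202] rv [-0.08  0.1  46.51]
```

jog_arm:
  motion:
    - [[0,-0.001,0,0,0,7,0.0615],[0,-0.001,0,0,0,14,0.0615],[0,-0.001,0,0,0,21,0.0615],[0,-0.001,0.01,0,0,28,0.0615],[0,-0.001,0.02,0,0,35,0.0615],[0,-0.001,0.03,0,0,42,0.0615],[0,-0.001,0.04,0,0,46.5,0.0615],[0,-0.001,0.05,0,0,46.5,0.0615]]

```text
t: 20.7
eef_pos: [0.4403, 0.1759, 0.0981]
ee_rot: [-3.139, 0.0, 3.034]
force: [-0.7, 0.5, -1.4]
width: 0.0616
```

```bash
python3 look.py o; python3 mv.py .4412 .1758 .1 -3.248; python3 - <<'E'
from h import *
s=np.load("pics/scene_o.npy"); crop(s,230,120,350,210,6,"pl_s")
s=np.load("pics/top_o.npy"); crop(s,250,150,330,230,8,"pl_t")
E
```

```text
t 20.8 pos [0.4398 0.1755 0.0978] rot [-3.138e+00 -1.000e-03  3.037e+00] F [ 0.3 -0.  -1.2] w 0.0619 q [ 0.8   0.19 -0.62  0.   -0.76 -2.47]
shift [-0.0013  0.0004 -0.0022] rv [-0.22 -0.06  0.12]
```

View pics/pl_s.png

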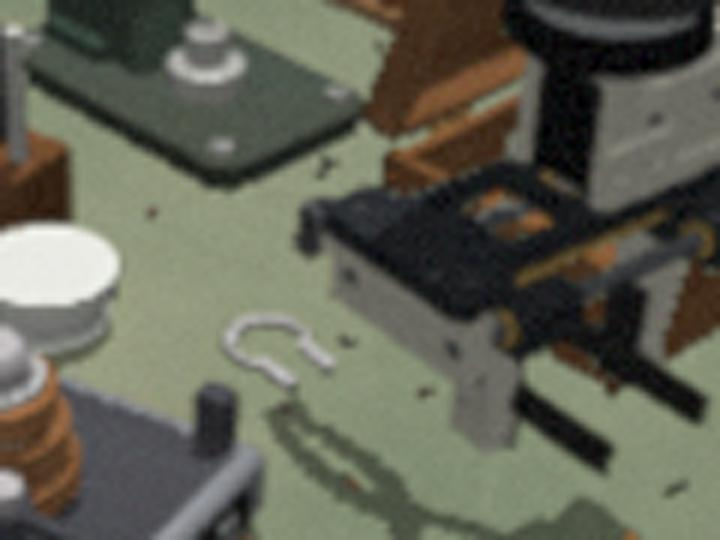

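View pics/pl_t.png

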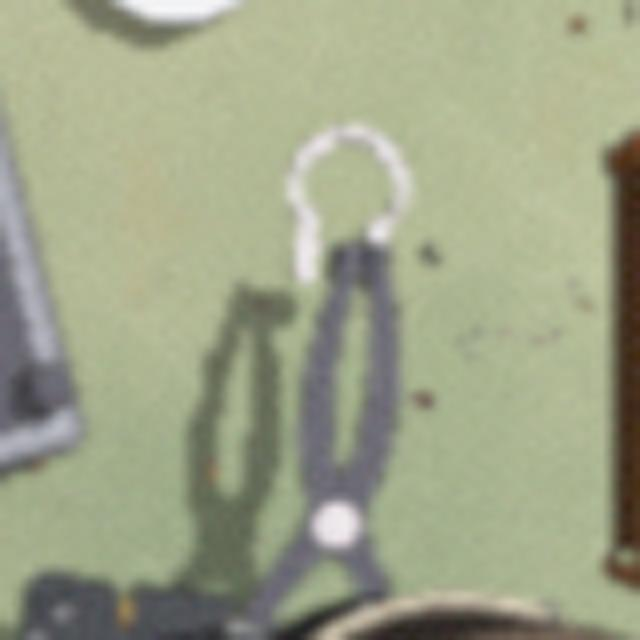

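```bash
python3 - <<'E'
from h import *
c=lambda x,y:np.array([(x+.5)/8-.5+250,(y+.5)/8-.5+150])
p,R=pose(); print(p)
P=onplane("top",c(337,524),.097); N=onplane("top",c(357.5,243),.094)
print(P,N,"ang",np.degrees(np.arctan2(*(N-P)[1::-1])),np.linalg.norm((N-P)[:2]), "piv-TCP",P-p, np.linalg.norm((P-p)[:2]), np.degrees(np.arctan2(*(P-p)[1::-1])))
E
```

```text
[0.4398327  0.17551318 0.09781157]
[0.50365887 0.16936205 0.097     ] [0.59297105 0.16380889 0.094     ] ang -3.557896365509405 0.08948465409685645 piv-TCP [ 0.06382616 -0.00615112 -0.00081157] 0.06412188133143534 -5.5047711422941354
```

```bash
python3 - <<'E'
from h import *
s=np.load("pics/top_o.npy"); crop(s,275,172,311,222,15,"pl_t")
print(s[176:186,288:302].mean(2).round().astype(int))
E
```

```text
[[219 192 173 170 169 171 172 168 173 175 171 186 187 177]
 [222 210 179 168 171 170 168 170 182 202 203 191 178 172]
 [223 213 176 171 172 169 162 161 203 225 209 185 175 172]
 [226 206 173 169 164 156 146 146 202 225 201 176 174 174]
 [232 214 177 147 129 129 120 112 144 168 166 166 172 171]
 [234 215 164 117  93 109 113  91  95 118 134 160 175 166]
 [230 200 154 102  86 107 106  86  91 105 123 153 168 170]
 [228 201 144 100  96 111 110  92  94 110 131 159 170 171]
 [223 199 143 103 102 107 105  92  96 110 132 156 169 171]
 [190 176 153 120 108 111 113  95  99 110 129 155 168 170]]
```

View pics/pl_t.png

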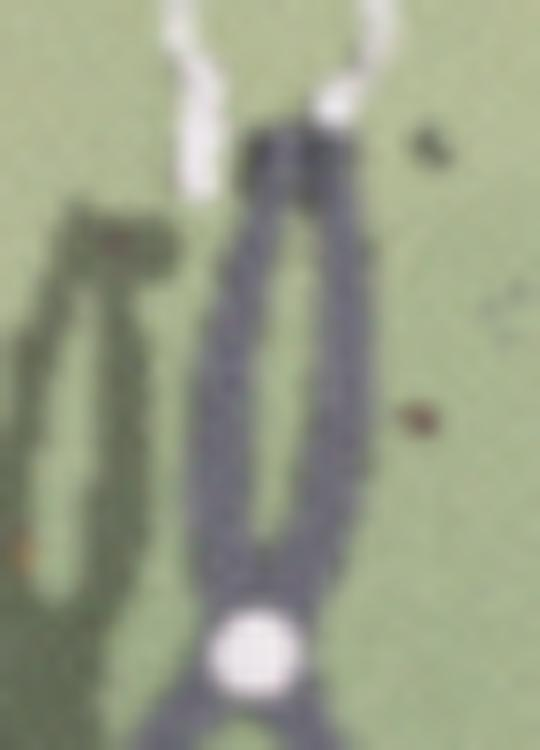

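```bash
python3 - <<'E'
from h import *
p,R=pose()
a=np.radians(-6.1); ex=np.array([np.cos(a),np.sin(a)]); ey=np.array([-ex[1],ex[0]]); c=np.array([.6205,.1566])
for z in (.075,.085,.094):
    N=onplane("top",(294.5,181.5),z)[:2]; P=onplane("top",(291.7,215.06),.097)[:2]
    print(z,N,"ring frame",np.round([(N-c)@ex,(N-c)@ey],4),"pivot",np.round([(P-c)@ex,(P-c)@ey],4),"tcp",np.round([(p[:2]-c)@ex,(p[:2]-c)@ey],4))
E
```

```text
0.075 [0.59063156 0.16091115] ring frame [-0.0302  0.0011] pivot [-0.1175  0.0002] tcp [-0.1817 -0.0004]
0.085 [0.58977292 0.1620725 ] ring frame [-0.0311  0.0022] pivot [-0.1175  0.0002] tcp [-0.1817 -0.0004]
0.094 [0.58900015 0.16311771] ring frame [-0.032   0.0031] pivot [-0.1175  0.0002] tcp [-0.1817 -0.0004]
```

jog_arm:
  motion:
    - [[-0.001,0,0.02,0,0,0,0.0615],[-0.001,0,0.04,0,0,0,0.0615],[-0.001,0,0.055,0,0,0,0.0615],[-0.001,0,0.057,0,0,0,0.0615],[-0.001,0,0.057,0,0,0,0.0615]]

```text
t: 21.3
eef_pos: [0.4407, 0.1751, 0.0407]
ee_rot: [-3.137, -0.002, 3.039]
force: [-1.0, 0.3, -1.9]
width: 0.0615
```

```bash
python3 look.py p; python3 mv.py .4412 .1758 .03 -3.248; python3 - <<'E'
from h import *
s=np.load("pics/scene_p.npy"); crop(s,255,150,315,195,13,"pl_s")
s=np.load("pics/top_p.npy"); crop(s,275,165,311,212,15,"pl_t")
E
```

```text
t 21.4 pos [0.4412 0.1756 0.0415] rot [-3.138 -0.     3.038] F [-0.2  0.  -0.7] w 0.0615 q [ 0.8   0.28 -0.68  0.   -0.62 -2.47]
shift [0.     0.0003 0.0115] rv [-0.18 -0.02  0.18]
```

View pics/pl_s.png

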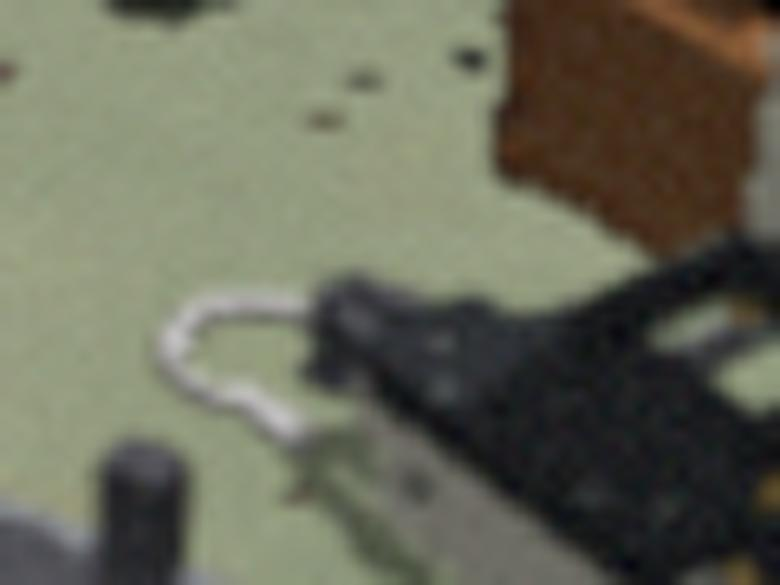

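View pics/pl_t.png

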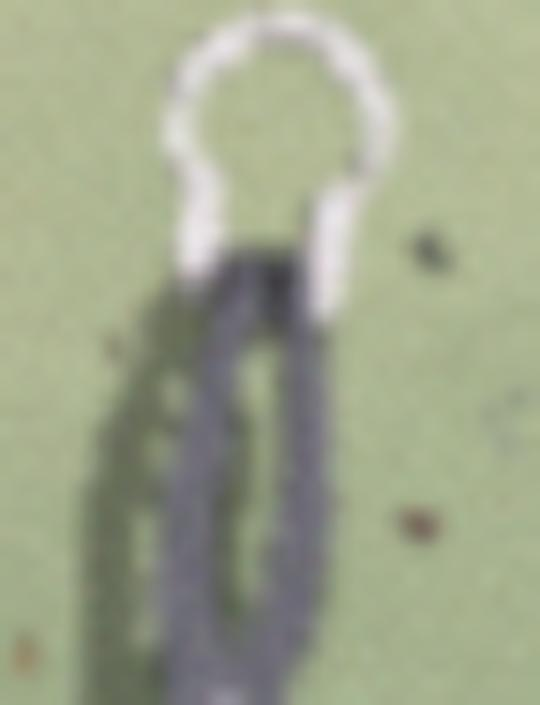

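```bash
python3 - <<'E'
from h import *
a=np.radians(-6.1); ex=np.array([np.cos(a),np.sin(a)]); ey=np.array([-ex[1],ex[0]]); c=np.array([.6205,.1566])
rf=lambda X:np.round([(X[:2]-c)@ex,(X[:2]-c)@ey],4)
cs=lambda x,y:((x+.5)/13-.5+255,(y+.5)/13-.5+150)
ct=lambda x,y:((x+.5)/15-.5+275,(y+.5)/15-.5+165)
for q in [(325,388),(345,275),(315,300)]:
    print(q,[rf(onplane("scene",cs(*q),z)) for z in (.013,.017,.036)])
# predicted positions of pins in images from kinematics
p,R=pose()
for n,f,o in (("scene",13,(255,150)),("top",15,(275,165))):
  for lat in (.00375,-.00375):
    for lab,dx,z in (("pinend",.1524,.013),("shoulder front",.1559,.0174),("nose top front",.1559,p[2]-.0015)):
        X=np.r_[p[:2]+dx*ex+lat*ey,z]; uv=proj(n,X); print(n,lab,lat,np.round((uv-o+.5)*f-.5))
print(proj("top",np.r_[c,.004]),[np.round((proj("top",np.r_[c+x*ex+y*ey,.004])-(275,165)+.5)*15) for x,y in((0,0),(-.028,.008),(-.028,-.008),(-.034,.008),(-.034,-.008),(.0215,0))])
s=np.load("pics/scene_p.npy"); crop(s,265,160,295,185,25,"pl_s")
E
```

```text
(325, 388) [array([-0.0304,  0.0062]), array([-0.0347,  0.0098]), array([-0.0548,  0.027 ])]
(345, 275) [array([ 0.0001, -0.0239]), array([-0.0044, -0.02  ]), array([-0.0256, -0.0019])]
(315, 300) [array([-0.0037, -0.0125]), array([-0.0081, -0.0088]), array([-0.0291,  0.009 ])]
scene pinend 0.00375 [327. 378.]
scene shoulder front 0.00375 [318. 353.]
scene nose top front 0.00375 [322. 265.]
scene pinend -0.00375 [355. 366.]
scene shoulder front -0.00375 [345. 342.]
scene nose top front -0.00375 [350. 253.]
top pinend 0.00375 [248. 269.]
top shoulder front 0.00375 [253. 248.]
top nose top front 0.00375 [267. 237.]
top pinend -0.00375 [289. 274.]
top shoulder front -0.00375 [294. 253.]
top nose top front -0.00375 [308. 243.]
[293.20946079 172.9796052 ] [array([281., 127.]), array([220., 271.]), array([305., 282.]), array([216., 303.]), array([301., 313.]), array([295.,  13.])]
```

View pics/pl_s.png

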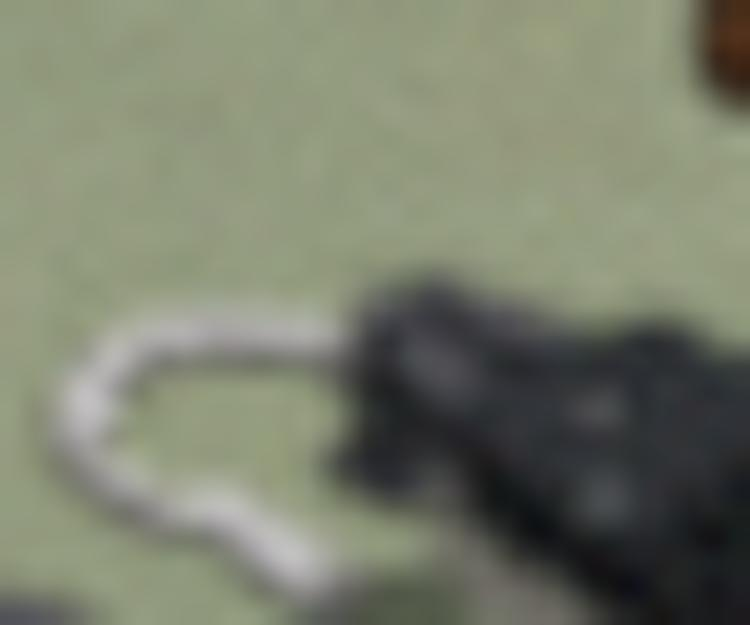

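jog_arm:
  motion:
    - [[0,0.0014,0.004,0,0,1.3,0.0615],[0,0.0014,0.005,0,0,1.3,0.0615],[0,0.0014,0.005,0,0,1.3,0.0615],[0,0.0014,0.005,0,0,1.3,0.0615]]

```text
t: 21.8
eef_pos: [0.4413, 0.177, 0.0366]
ee_rot: [-3.138, -0.0, 3.016]
force: [1.2, -0.3, -1.2]
width: 0.0616
```

```bash
python3 look.py q; python3 mv.py .4412 .1758 .03 -3.248; python3 - <<'E'
from h import *
s=np.load("pics/scene_q.npy"); crop(s,265,160,295,185,25,"pl_s")
s=np.load("pics/top_q.npy"); crop(s,280,165,306,195,25,"pl_t")
a=np.radians(-6.1); ex=np.array([np.cos(a),np.sin(a)]); ey=np.array([-ex[1],ex[0]]); c=np.array([.6205,.1566]); p,R=pose()
print("tcp ring frame",(p[:2]-c)@ex,(p[:2]-c)@ey)
for lab,x,y,z in [("gapL",-.028,.008,.004),("gapR",-.028,-.008,.004),("pin L",-.028,.0037,.011),("pin R",-.028,-.0037,.011),("sh L",-.0245,.0037,.012),("sh R",-.0245,-.0037,.012)]:
    print(lab,[np.round((proj(n,np.r_[c+x*ex+y*ey,z])-o+.5)*25) for n,o in (("top",(280,165)),("scene",(265,160)))])
E
```

```text
t 21.9 pos [0.4413 0.177  0.0366] rot [-3.138 -0.     3.016] F [-0.4  0.7 -2.7] w 0.0619 q [ 0.8   0.29 -0.68  0.   -0.6  -2.5 ]
shift [-0.     -0.0012  0.0066] rv [-0.18 -0.01 -1.12]
tcp ring frame -0.18030750962464334 0.001218741432003302
gapL [array([241., 451.]), array([346., 558.])]
gapR [array([384., 469.]), array([458., 509.])]
pin L [array([286., 451.]), array([379., 494.])]
pin R [array([353., 459.]), array([431., 471.])]
sh L [array([291., 419.]), array([359., 471.])]
sh R [array([358., 427.]), array([412., 449.])]
```

View pics/pl_t.png

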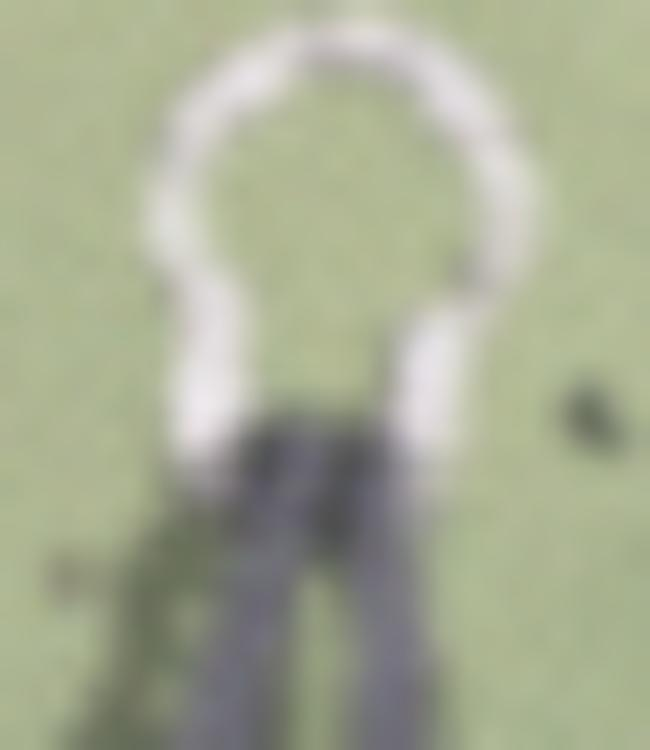

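View pics/pl_s.png

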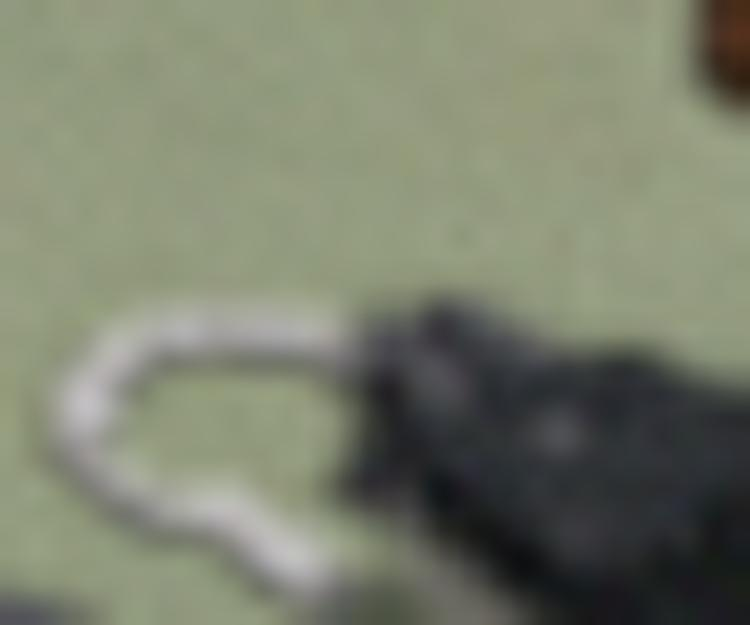

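jog_arm:
  motion:
    - [[0,0,0.003,0,0,0,0.0615],[0,0,0.005,0,0,0,0.0615],[0,0,0.0065,0,0,0,0.0615],[0,0,0.0065,0,0,0,0.0615]]

```text
t: 22.3
eef_pos: [0.4412, 0.1768, 0.0298]
ee_rot: [-3.138, -0.001, 3.016]
force: [-0.1, 0.2, -2.5]
width: 0.0618
```

```bash
python3 mv.py .4412 .1758 .029 -3.248
```

```text
t 22.3 pos [0.4412 0.1768 0.0298] rot [-3.138e+00 -1.000e-03  3.016e+00] F [-0.1  0.2 -2.5] w 0.0618 q [ 0.8   0.3  -0.68  0.   -0.59 -2.5 ]
shift [-0.0001 -0.001   0.0008] rv [-0.21 -0.04 -1.12]
```

jog_arm:
  motion:
    - [[0,0,0.001,0,0,0,0.0615],[0,0,0.001,0,0,0,0.0615]]

```text
t: 22.5
eef_pos: [0.4412, 0.1768, 0.0287]
ee_rot: [-3.138, -0.001, 3.016]
force: [-0.6, 0.4, -0.4]
width: 0.0617
```

jog_arm:
  motion:
    - [[0,0,0.001,0,0,0,0.0615],[0,0,0.001,0,0,0,0.0615]]

```text
t: 22.7
eef_pos: [0.4413, 0.1769, 0.0276]
ee_rot: [-3.138, -0.001, 3.016]
force: [-0.1, 0.4, -2.0]
width: 0.0618
```

```bash
python3 mv.py .4412 .1758 .029 -3.248;  python3 look.py r;python3 - <<'E'
from h import *
s=np.load("pics/scene_r.npy"); crop(s,265,160,295,185,25,"pl_s")
s=np.load("pics/top_r.npy"); crop(s,280,165,306,195,25,"pl_t")
E
```

```text
t 22.7 pos [0.4413 0.1769 0.0276] rot [-3.138e+00 -1.000e-03  3.016e+00] F [-0.1  0.4 -2. ] w 0.0618 q [ 0.8   0.31 -0.69  0.   -0.58 -2.5 ]
shift [-0.0001 -0.0011 -0.0014] rv [-0.21 -0.03 -1.11]
```

View pics/pl_t.png

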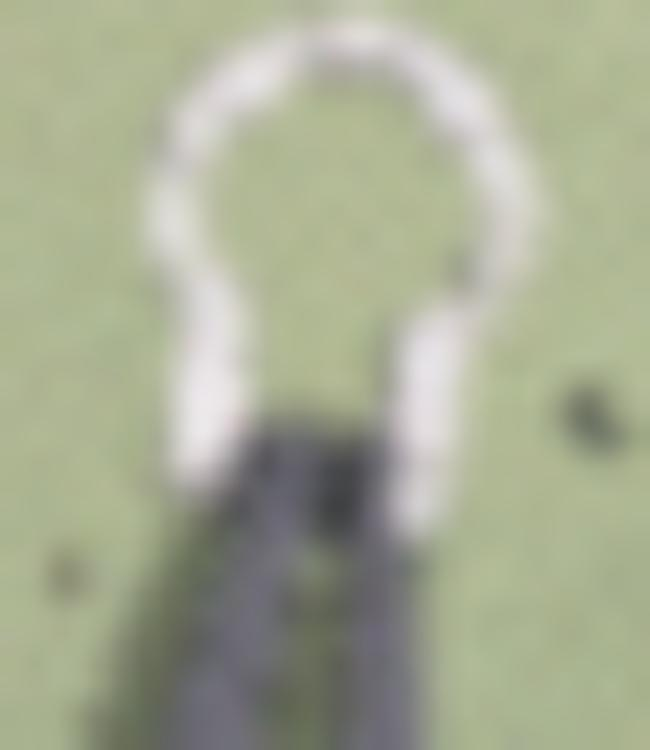

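View pics/pl_s.png

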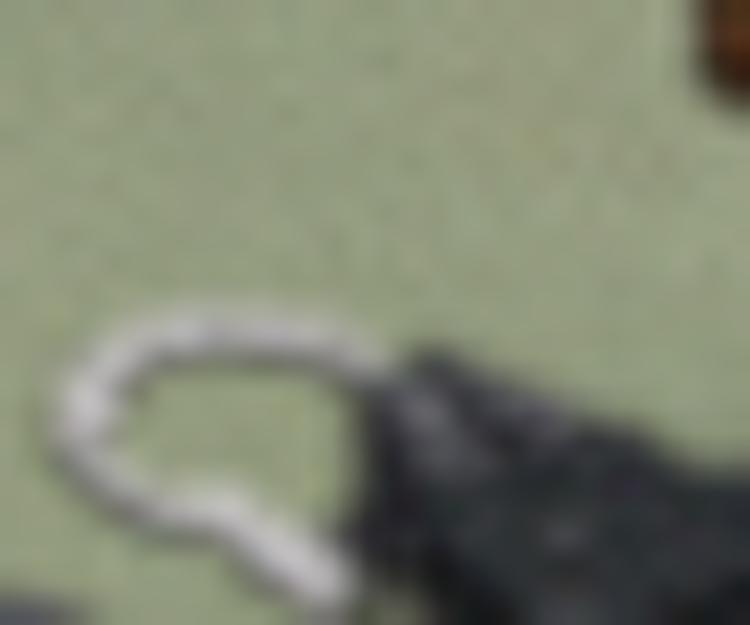

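jog_arm:
  motion:
    - [[0,0,0.0008,0,0,0,0.0615],[0,0,0.0008,0,0,0,0.0615]]

```text
t: 23.0
eef_pos: [0.4413, 0.1769, 0.0269]
ee_rot: [-3.138, -0.0, 3.016]
force: [-0.2, 0.9, -0.5]
width: 0.0617
```

jog_arm:
  motion:
    - [[0,0,0.0008,0,0,0,0.0615],[0,0,0.0008,0,0,0,0.0615]]

```text
t: 23.2
eef_pos: [0.4413, 0.1769, 0.026]
ee_rot: [-3.138, -0.001, 3.016]
force: [-0.1, 0.9, -2.0]
width: 0.0615
```

```bash
python3 - <<'E'
from h import *
for i in range(4):
    s=arm.get_state(); print(np.round(s["force"],2),np.round(s["moment"],3),np.round(s["eef_pos"],4)); optics.grab_frame("top")
E
```

```text
[-0.07  0.87 -1.99] [ 0.083 -0.01   0.001] [0.4413 0.1769 0.026 ]
[-0.78 -0.07 -2.1 ] [ 0.028 -0.079  0.014] [0.4413 0.1769 0.026 ]
[-0.9   0.48 -1.83] [ 0.11  -0.003  0.01 ] [0.4412 0.1768 0.026 ]
[-0.27  0.01 -1.07] [ 0.09  -0.01   0.018] [0.4413 0.1769 0.0261]
```

jog_arm:
  motion:
    - [[0,0,0.001,0,0,0,0.0615],[0,0,0.001,0,0,0,0.0615]]

```text
t: 23.6
eef_pos: [0.4413, 0.1769, 0.025]
ee_rot: [-3.138, -0.001, 3.016]
force: [0.0, 0.8, -1.4]
width: 0.0619
```

```bash
python3 - <<'E'
from h import *
for i in range(4):
    s=arm.get_state(); print(np.round(s["force"],2),np.round(s["moment"],3),np.round(s["eef_pos"],4)); im=optics.grab_frame("scene")
np.save("pics/scene_s.npy",im)
crop(im,260,155,310,190,15,"pl_s")
E
```

```text
[ 0.04  0.85 -1.37] [ 0.087 -0.046  0.089] [0.4413 0.1769 0.025 ]
[ 0.45  0.75 -1.32] [ 0.037 -0.064  0.073] [0.4413 0.1769 0.025 ]
[-0.79  0.88 -1.94] [ 0.02  -0.028  0.017] [0.4413 0.1769 0.0251]
[-0.32  0.11 -0.13] [ 0.054  0.008 -0.008] [0.4413 0.1769 0.025 ]
```

View pics/pl_s.png

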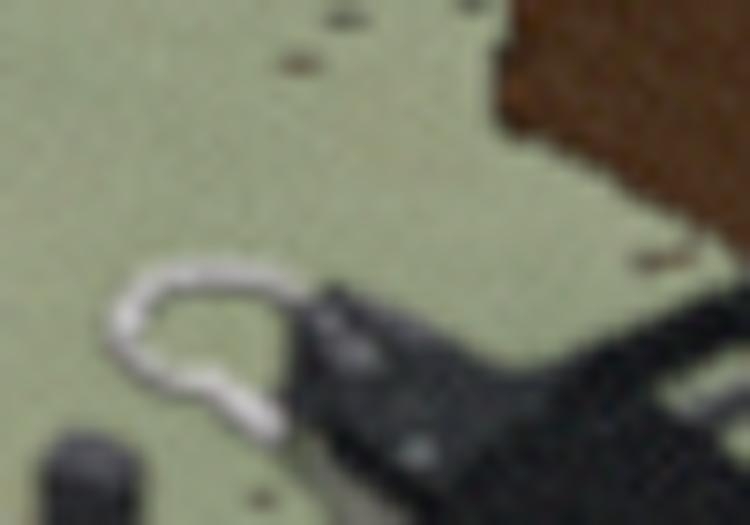

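```bash
python3 - <<'E'
from h import *
for t in "qrs":
    s=np.load(f"pics/scene_{t}.npy"); crop(s,268,160,292,185,16,"z_"+t)
import cv2
cv2.imwrite("pics/zz.png",np.hstack([cv2.imread(f"pics/z_{t}.png") for t in "rs"]))
E
```

```text
(no output)
```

View pics/zz.png

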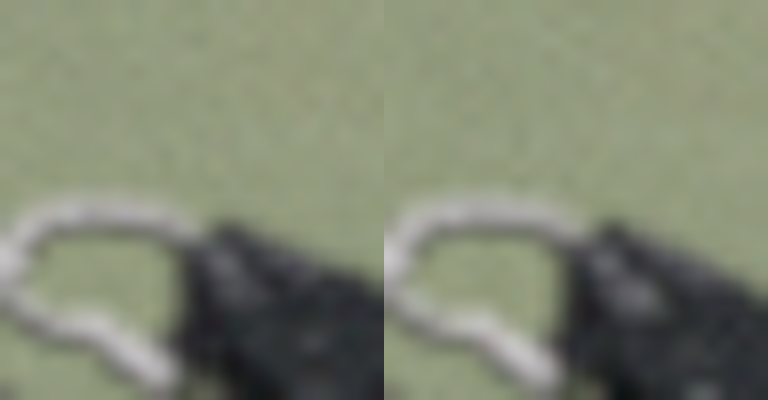

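jog_arm:
  motion:
    - [[0,0,-0.001,0,0,0,0.0615],[0,0,-0.001,0,0,0,0.0605],[0,0,-0.001,0,0,0,0.0595],[0,0,-0.001,0,0,0,0.0585],[0,0,-0.001,0,0,0,0.0575],[0,0,-0.001,0,0,0,0.0575]]
  newtons: 30

```text
t: 24.4
eef_pos: [0.4413, 0.1769, 0.0261]
ee_rot: [-3.138, -0.001, 3.016]
force: [0.4, -0.1, -1.7]
width: 0.0577
```

```bash
python3 mv.py .4412 .1758 .029 -3.248;  python3 look.py u;python3 - <<'E'
from h import *
s=np.load("pics/scene_u.npy"); crop(s,268,160,292,185,16,"pl_s")
s=np.load("pics/top_u.npy"); crop(s,280,165,306,195,25,"pl_t")
E
```

```text
t 24.4 pos [0.4413 0.1769 0.0261] rot [-3.138e+00 -1.000e-03  3.016e+00] F [ 0.4 -0.1 -1.7] w 0.0577 q [ 0.8   0.31 -0.69  0.   -0.58 -2.5 ]
shift [-0.0001 -0.0011 -0.0029] rv [-0.2  -0.03 -1.11]
```

View pics/pl_t.png

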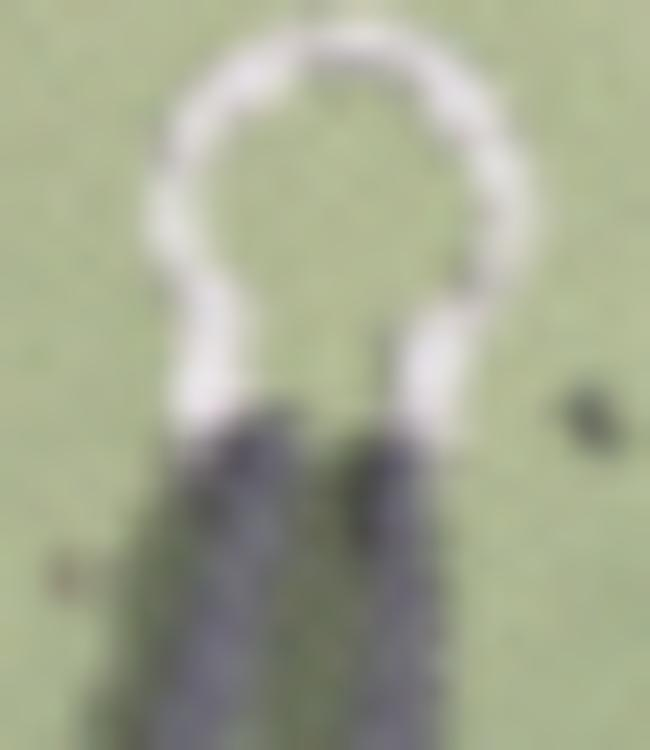

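View pics/pl_s.png

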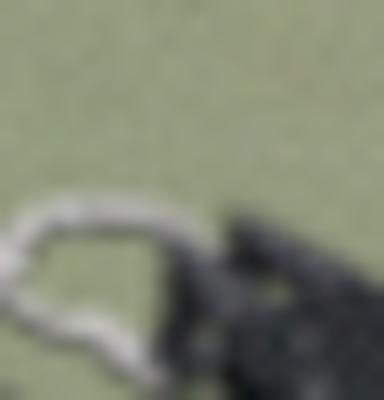

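jog_arm:
  motion:
    - [[0,0,0,0,0,0,0.0565],[0,0,0,0,0,0,0.0555],[-0.0005,0,0,0,0,0,0.054],[-0.001,0,0,0,0,0,0.0525],[-0.001,0,0,0,0,0,0.051],[-0.0015,0,0,0,0,0,0.05],[-0.0015,0,0,0,0,0,0.05]]
  newtons: 30

```text
t: 25.2
eef_pos: [0.4428, 0.1767, 0.0261]
ee_rot: [-3.138, -0.0, 3.016]
force: [0.5, -0.6, -1.9]
width: 0.0505
```

```bash
python3 mv.py .4412 .1758 .029 -3.248;  python3 look.py v;python3 - <<'E'
from h import *
s=np.load("pics/scene_v.npy"); crop(s,268,160,292,185,16,"pl_s")
s=np.load("pics/top_v.npy"); crop(s,280,165,306,195,25,"pl_t")
E
```

```text
t 25.2 pos [0.4428 0.1767 0.0261] rot [-3.138 -0.     3.016] F [ 0.5 -0.6 -1.9] w 0.0505 q [ 0.8   0.31 -0.68  0.   -0.58 -2.49]
shift [ 0.0015 -0.0011 -0.0029] rv [-0.2  -0.03 -1.11]
```

View pics/pl_t.png

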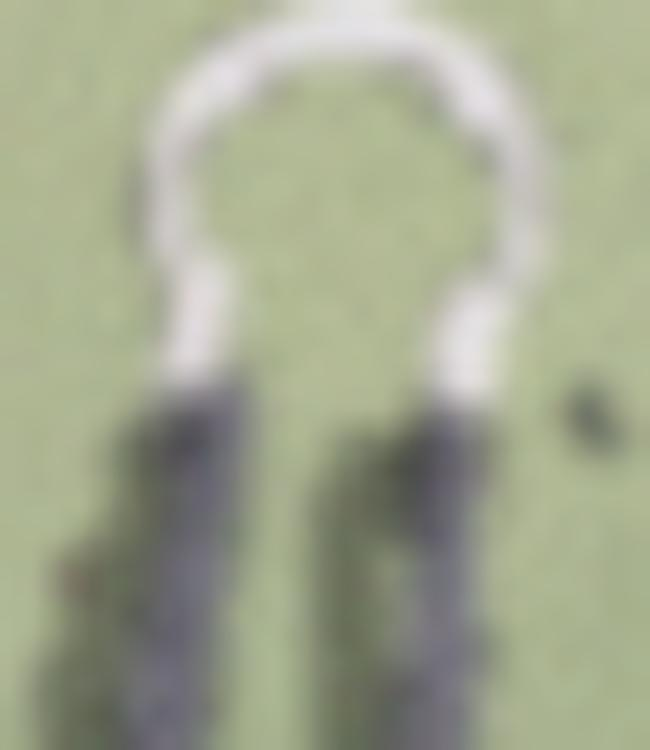

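View pics/pl_s.png

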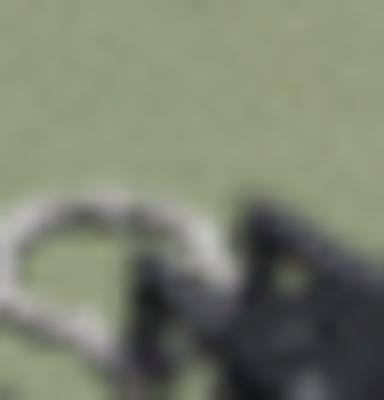

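jog_arm:
  motion:
    - [[0,0,0,0,0,0,0.0485],[0,0,0,0,0,0,0.047],[0,0,0,0,0,0,0.0455],[0,0,0,0,0,0,0.044],[0,0,0,0,0,0,0.0425],[0,0,0,0,0,0,0.041],[0,0,0,0,0,0,0.0385],[0,0,0,0,0,0,0.0385]]
  newtons: 35

```text
t: 26.1
eef_pos: [0.4428, 0.1767, 0.026]
ee_rot: [-3.138, -0.001, 3.016]
force: [0.9, -0.2, -1.6]
width: 0.0397
```

```bash
python3 mv.py .4412 .1758 .029 -3.248;  python3 look.py w;python3 - <<'E'
from h import *
s=np.load("pics/scene_w.npy"); crop(s,265,155,297,190,16,"pl_s")
s=np.load("pics/top_w.npy"); crop(s,278,162,310,195,22,"pl_t")
E
```

```text
t 26.1 pos [0.4428 0.1767 0.026 ] rot [-3.138e+00 -1.000e-03  3.016e+00] F [ 0.9 -0.2 -1.6] w 0.0397 q [ 0.8   0.31 -0.68  0.   -0.58 -2.49]
shift [ 0.0015 -0.0011 -0.003 ] rv [-0.21 -0.03 -1.11]
```

View pics/pl_t.png

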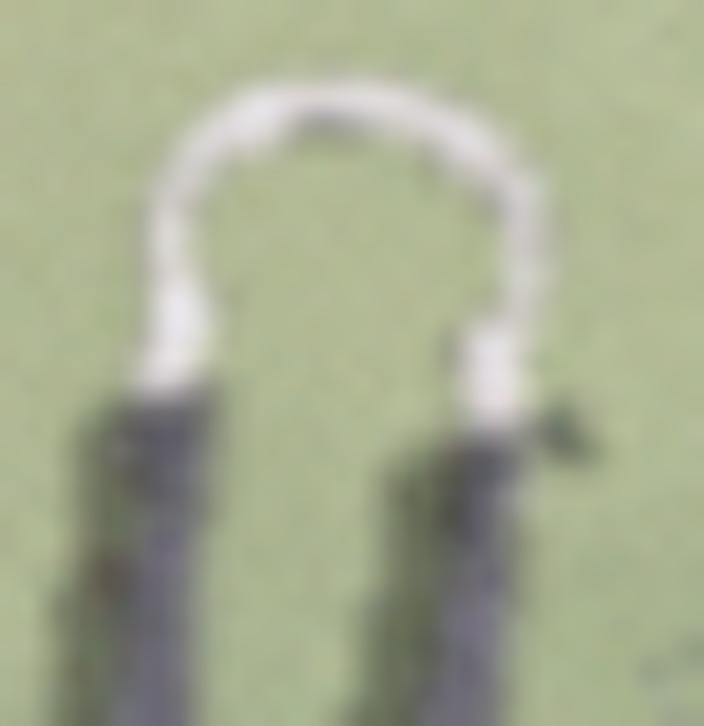

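View pics/pl_s.png

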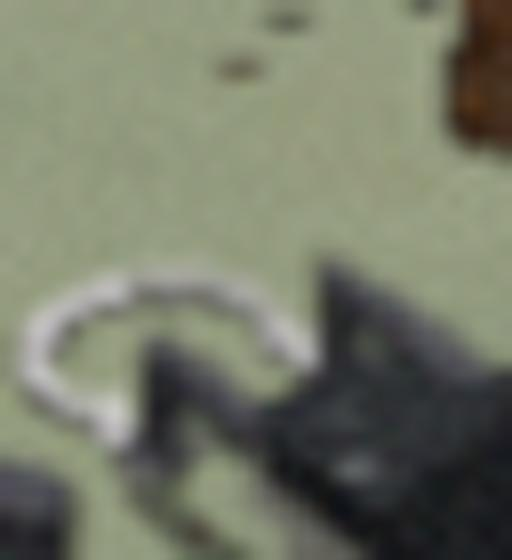

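jog_arm:
  motion:
    - [[0,0,-0.004,0,0,0,0.0385],[0,0,-0.01,0,0,0,0.0385],[0,0,-0.02,0,0,0,0.0385],[0,0,-0.035,0,0,0,0.0385],[0,0,-0.05,0,0,0,0.0385],[0,0,-0.05,0,0,0,0.0385]]
  newtons: 35

```text
t: 26.8
eef_pos: [0.444, 0.1779, 0.0786]
ee_rot: [-3.141, 0.003, 3.016]
force: [1.0, 0.1, -1.4]
width: 0.0393
```

```bash
python3 mv.py .4412 .1758 .029 -3.248;  python3 look.py x;python3 - <<'E'
from h import *
s=np.load("pics/scene_x.npy"); crop(s,245,130,315,190,11,"pl_s")
s=np.load("pics/top_x.npy"); crop(s,273,150,318,200,14,"pl_t")
E
```

```text
t 26.8 pos [0.444  0.1779 0.0786] rot [-3.141e+00  3.000e-03  3.016e+00] F [ 1.   0.1 -1.4] w 0.0393 q [ 0.8   0.22 -0.63  0.   -0.71 -2.49]
shift [ 0.0027 -0.0024  0.0496] rv [-0.01  0.15 -1.08]
```

View pics/pl_t.png

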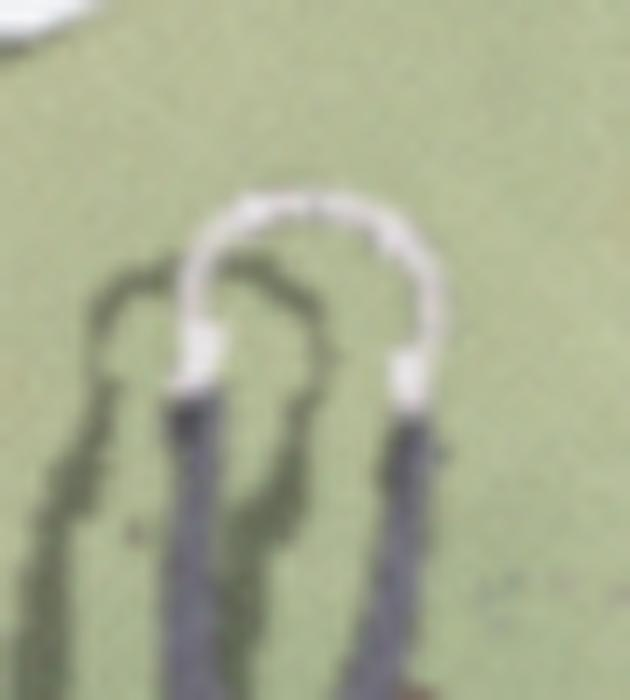

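View pics/pl_s.png

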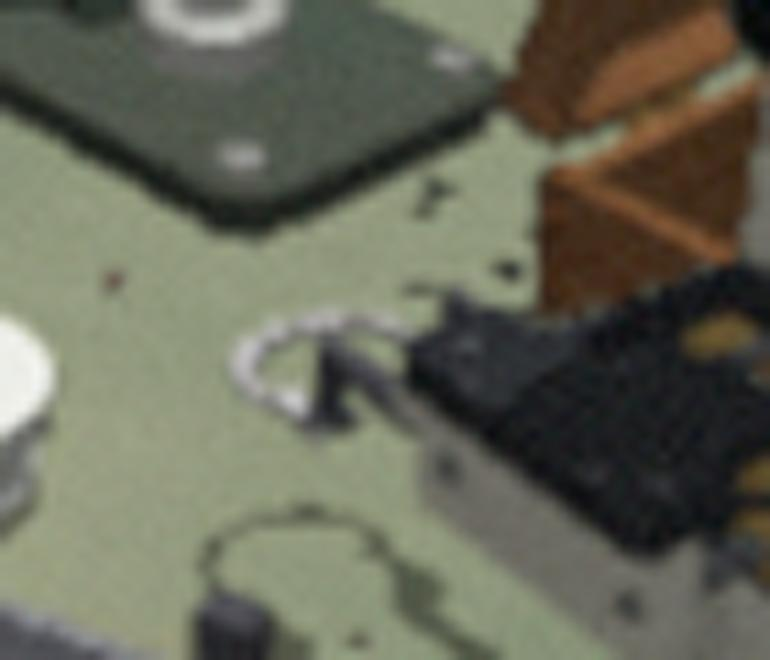

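```bash
python3 mv.py .459 .2265 .165 -2.356
```

```text
t 26.9 pos [0.443  0.1771 0.0766] rot [-3.139  0.     3.016] F [-0.3  0.6 -1.4] w 0.0393 q [ 0.8   0.23 -0.64  0.   -0.71 -2.49]
shift [-0.0097  0.0508 -0.0885] rv [-1.300e-01 -4.000e-02 -5.222e+01]
```

jog_arm:
  motion:
    - [[0,0,-0.02,0,0,0,0.0385],[0,0,-0.045,0,0,0,0.0385],[0,0,-0.07,0,0,-4,0.0385],[0,0.01,-0.088,0,0,-10,0.0385],[-0.003,0.02,-0.088,0,0,-16,0.0385],[-0.006,0.03,-0.088,0,0,-22,0.0385],[-0.01,0.04,-0.088,0,0,-28,0.0385],[-0.01,0.05,-0.088,0,0,-34,0.0385]]
  newtons: 35

```text
t: 27.7
eef_pos: [0.4591, 0.2257, 0.1636]
ee_rot: [-3.139, -0.002, -2.67]
force: [0.3, 0.6, -1.8]
width: 0.0396
```

```bash
python3 mv.py .459 .2265 .165 -2.356
```

```text
t 27.7 pos [0.4591 0.2257 0.1636] rot [-3.139e+00 -2.000e-03 -2.670e+00] F [ 0.3  0.6 -1.8] w 0.0396 q [ 0.84  0.17 -0.46  0.   -0.95 -1.94]
shift [-0.0003  0.0008 -0.0014] rv [ -0.11  -0.16 -18.  ]
```

jog_arm:
  motion:
    - [[0,0,-0.001,0,0,-6,0.0385],[0,0,-0.001,0,0,-12,0.0385],[0,0.0005,-0.001,0,0,-18,0.0385],[0,0.0005,-0.001,0,0,-18,0.0385]]

```text
t: 28.1
eef_pos: [0.4584, 0.2258, 0.1637]
ee_rot: [-3.14, -0.005, -2.355]
force: [0.1, 0.7, -2.6]
width: 0.0395
```

```bash
python3 mv.py .459 .2265 .165 -2.356;  python3 look.py y;python3 - <<'E'
from h import *
s=np.load("pics/scene_y.npy"); crop(s,195,135,265,205,11,"pl_s")
s=np.load("pics/top_y.npy"); crop(s,195,150,255,205,13,"pl_t")
E
```

```text
t 28.1 pos [0.4584 0.2258 0.1637] rot [-3.14  -0.005 -2.355] F [ 0.1  0.7 -2.6] w 0.0395 q [ 0.84  0.17 -0.46  0.   -0.95 -1.63]
shift [-0.0009  0.0001 -0.0013] rv [-0.08 -0.27  0.08]
```

View pics/pl_t.png

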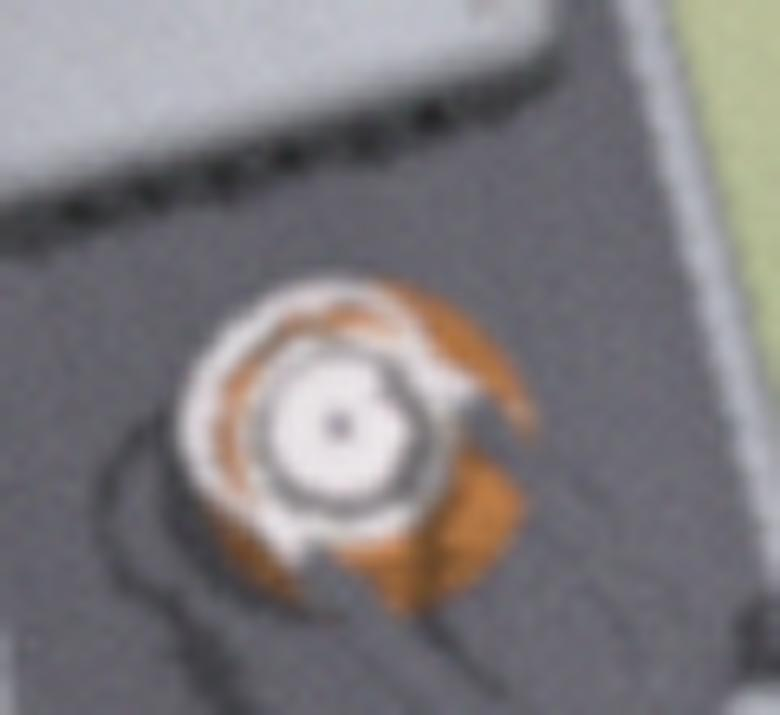

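View pics/pl_s.png

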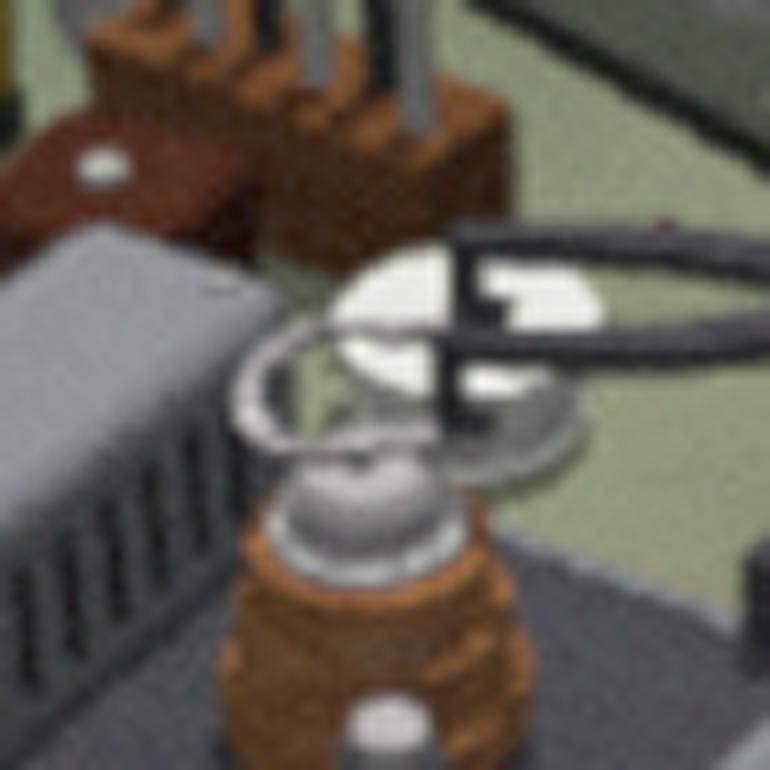

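```bash
cat > outer.py <<'E'
import sys
from h import *
tag=sys.argv[1]; z=float(sys.argv[2]); cx,cy=float(sys.argv[3]),float(sys.argv[4]); phi=float(sys.argv[5])
im=np.load(f"pics/top_{tag}.npy").astype(np.float32)
h=hsv(im.astype(np.uint8)).astype(np.float32); S=h[...,1]; V=h[...,2]
out=[]
for d in range(-90,91,15):
    a=np.radians(phi+d); r=np.arange(.010,.034,.0004)
    uv=np.array([proj("top",(cx+x*np.cos(a),cy+x*np.sin(a),z)) for x in r]).astype(np.float32)
    v=cv2.remap(V,uv[:,0].reshape(1,-1),uv[:,1].reshape(1,-1),cv2.INTER_LINEAR)[0]
    k=np.where(v>150)[0]
    out.append((d,r[k[-1]] if len(k) else None))
print([(d,round(float(x)*1000,1)) for d,x in out if x is not None])
E
python3 outer.py y .140 .582 .3493 45
```

```text
[(-90, 28.4), (-75, 26.8), (-60, 25.2), (-45, 24.8), (-30, 24.8), (-15, 24.4), (0, 24.4), (15, 24.8), (30, 26.0), (45, 26.8), (60, 27.2), (75, 26.8), (90, 25.6)]
```

jog_arm:
  motion:
    - [[0.001,-0.0012,0.01,0,0,0,0.0385],[0.001,-0.0012,0.018,0,0,0,0.0385],[0.001,-0.0012,0.018,0,0,0,0.0385],[0.001,-0.0012,0.018,0,0,0,0.0385]]

```text
t: 28.6
eef_pos: [0.4585, 0.224, 0.1455]
ee_rot: [-3.14, -0.005, -2.36]
force: [-0.3, -0.3, -0.6]
width: 0.0398
```

```bash
python3 look.py z; python3 mv.py .459 .2265 .144 -2.356;  python3 outer.py z .122 .582 .3493 45; python3 - <<'E'
from h import *
s=np.load("pics/scene_z.npy"); crop(s,205,140,255,190,15,"pl_s")
s=np.load("pics/top_z.npy"); crop(s,200,160,245,205,16,"pl_t")
E
```

```text
t 28.7 pos [0.4588 0.2243 0.1461] rot [-3.14  -0.004 -2.359] F [ 0.6 -0.1 -2.2] w 0.0394 q [ 0.84  0.19 -0.48  0.   -0.9  -1.63]
shift [-0.0016  0.0014  0.0021] rv [-0.09 -0.23 -0.19]
[(-90, 29.6), (-75, 27.6), (-60, 26.8), (-45, 26.0), (-30, 24.4), (-15, 24.0), (0, 24.4), (15, 24.0), (30, 24.8), (45, 24.4), (60, 24.8), (75, 25.6), (90, 24.8)]
```

View pics/pl_t.png

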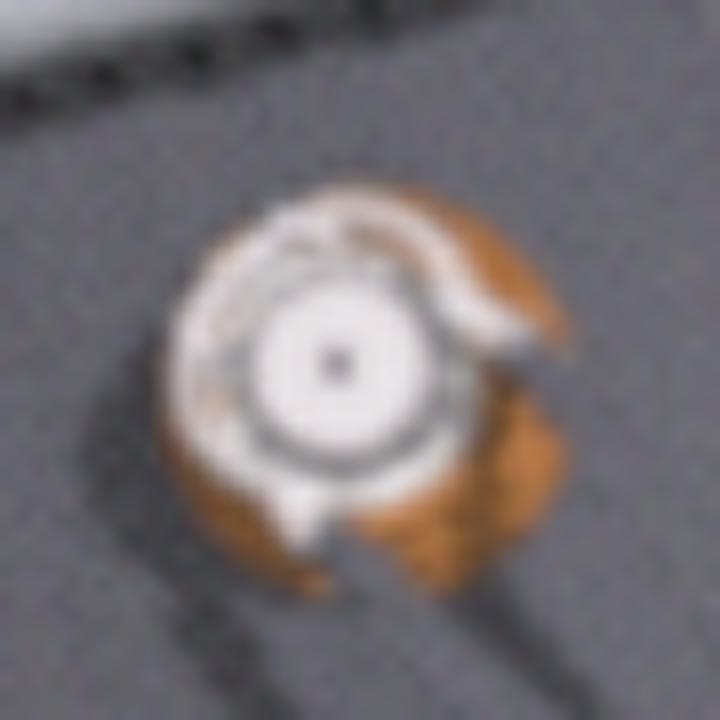

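View pics/pl_s.png

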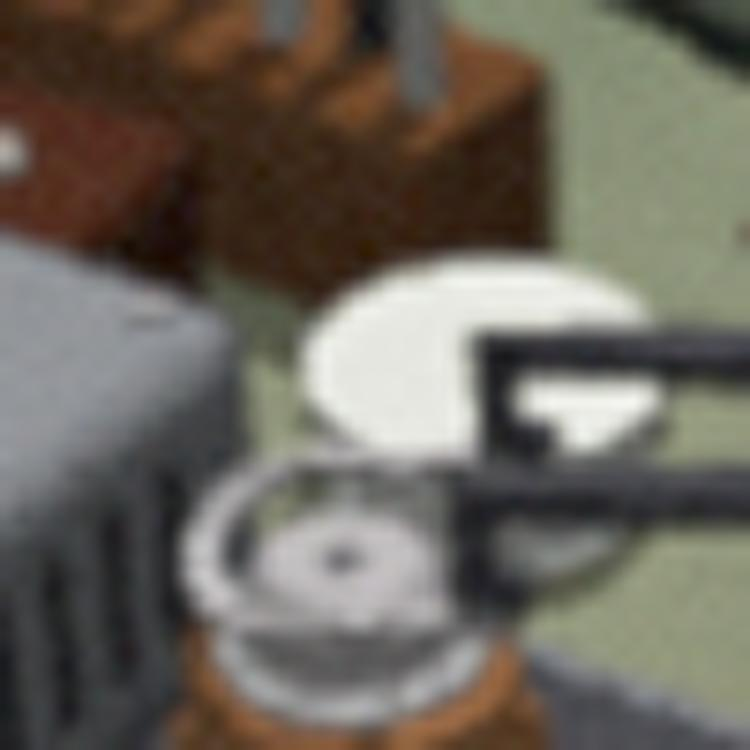

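jog_arm:
  motion:
    - [[0.001,0,0.004,0,0,0,0.0385],[0.001,0,0.008,0,0,0,0.0385],[0.001,0,0.01,0,0,0,0.0385],[0.001,0,0.01,0,0,0,0.0385]]

```text
t: 29.1
eef_pos: [0.4579, 0.2234, 0.1356]
ee_rot: [-3.14, -0.005, -2.359]
force: [-0.3, -0.2, -1.5]
width: 0.0396
```

```bash
python3 look.py z2; python3 mv.py .459 .2265 .126 -2.356; python3 - <<'E'
from h import *
s=np.load("pics/scene_z2.npy"); crop(s,205,140,255,190,15,"pl_s")
s=np.load("pics/top_z2.npy"); crop(s,205,167,240,202,20,"pl_t")
s=arm.get_state(); print(s["moment"],s["force"])
E
```

```text
t 29.2 pos [0.4581 0.2236 0.136 ] rot [-3.14  -0.004 -2.359] F [ 0.3  0.1 -2. ] w 0.0397 q [ 0.84  0.2  -0.5   0.   -0.88 -1.63]
shift [-0.0027  0.0014  0.01  ] rv [-0.09 -0.24 -0.19]
[-0.01203808  0.04007574 -0.02706733] [ 0.26684307  0.05201747 -2.0441566 ]
```

View pics/pl_t.png

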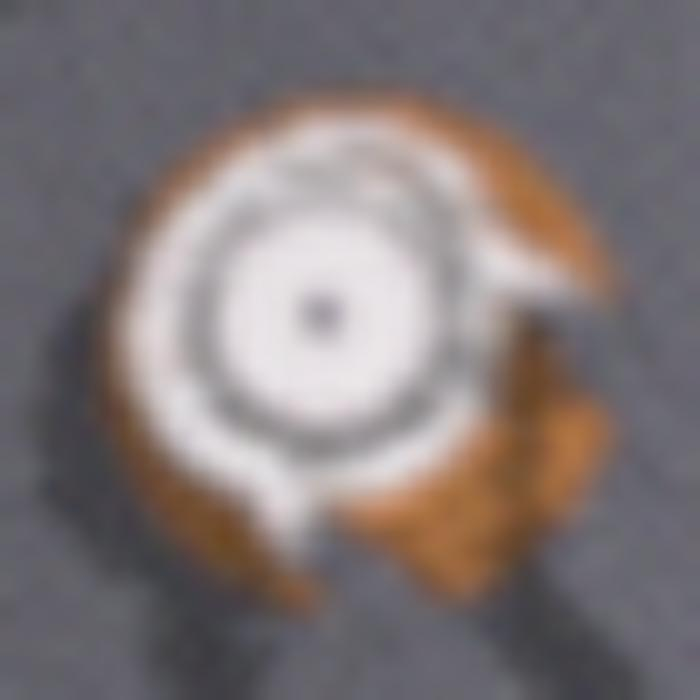

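View pics/pl_s.png

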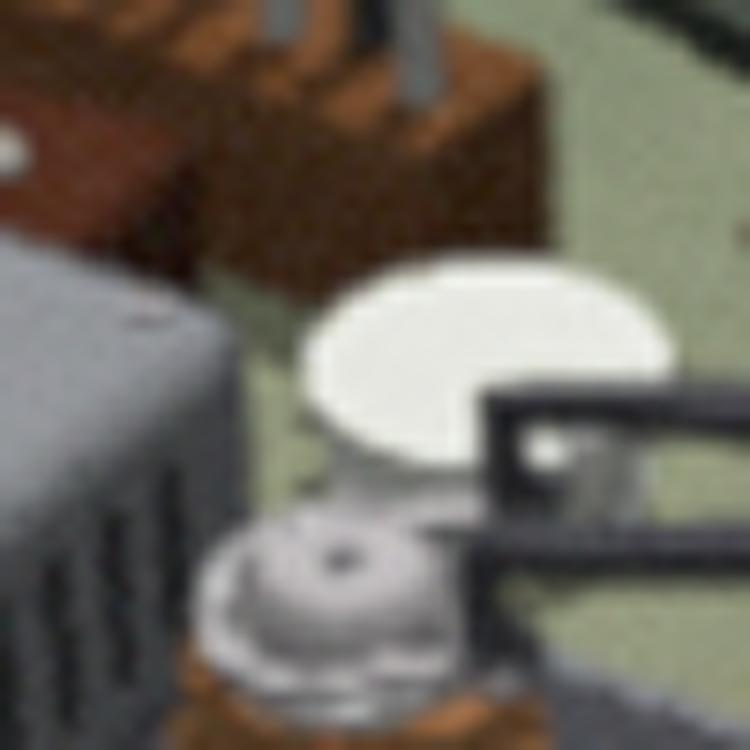

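jog_arm:
  motion:
    - [[0,0,0.003,0,0,0,0.0385],[0,0,0.006,0,0,0,0.0385],[0,0,0.008,0,0,0,0.0385],[0,0,0.009,0,0,0,0.0385],[0,0,0.009,0,0,0,0.0385]]

```text
t: 29.7
eef_pos: [0.458, 0.2235, 0.1268]
ee_rot: [-3.14, -0.005, -2.359]
force: [-0.1, 0.8, -1.9]
width: 0.039
```

```bash
python3 look.py z3; python3 mv.py .459 .2265 .126 -2.356; python3 - <<'E'
from h import *
s=np.load("pics/scene_z3.npy"); crop(s,205,150,255,200,15,"pl_s")
s=np.load("pics/top_z3.npy"); crop(s,205,167,240,202,20,"pl_t")
s=arm.get_state(); print(s["moment"],s["force"])
E
```

```text
t 29.8 pos [0.4581 0.2236 0.1271] rot [-3.14  -0.004 -2.359] F [ 0.1  0.2 -1.5] w 0.0392 q [ 0.84  0.21 -0.51  0.   -0.86 -1.63]
shift [-0.0027  0.0015  0.001 ] rv [-0.09 -0.24 -0.19]
[-0.04516821  0.12038391  0.00474622] [ 0.0970367   0.19579974 -1.45802695]
```

View pics/pl_t.png

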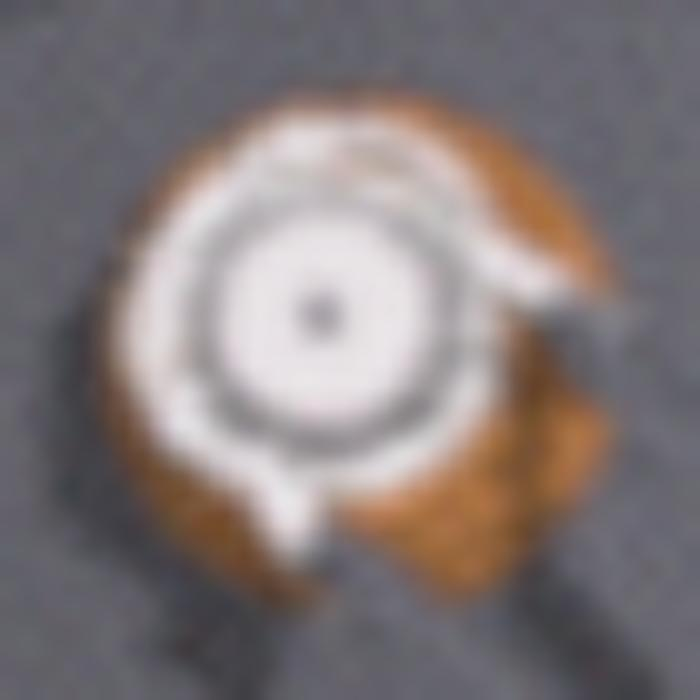

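View pics/pl_s.png

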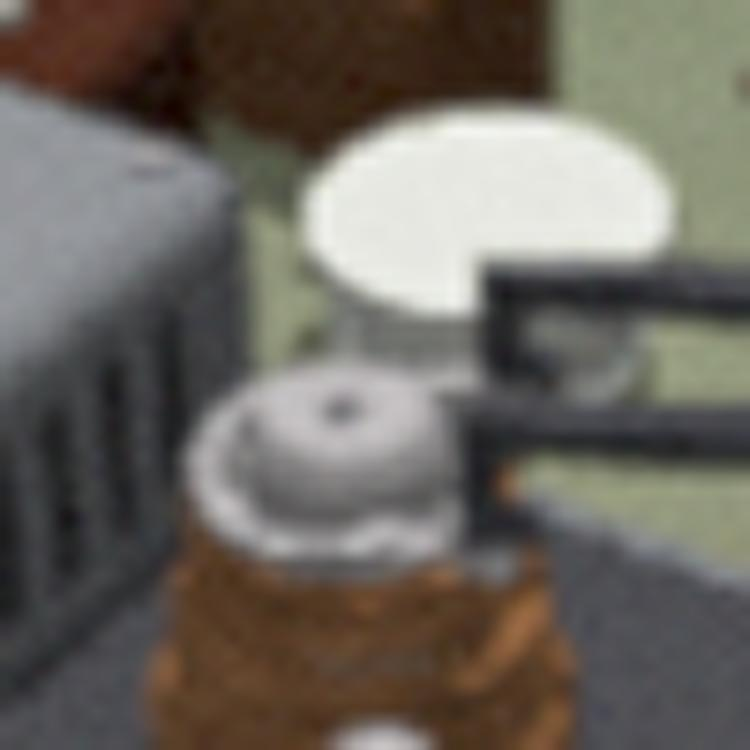

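jog_arm:
  motion:
    - [[0,0,0.001,0,0,0,0.0385],[0,0,0.0015,0,0,0,0.0385],[0,0,0.0015,0,0,0,0.0385]]

```text
t: 30.1
eef_pos: [0.4582, 0.2236, 0.1256]
ee_rot: [-3.14, -0.004, -2.359]
force: [0.2, 0.4, -1.7]
width: 0.0395
```

```bash
cat > nose.py <<'E'
import sys
from h import *
for t in sys.argv[1:]:
    s=np.load(f"pics/scene_{t}.npy").astype(float).mean(2)
    r=[]
    for u in range(240,252,2):
        col=s[170:196,u]; w=np.clip(75-col,0,None)
        # lower arm cluster: rows contiguous near darkest
        r.append(round(float((w*np.arange(170,196)).sum()/max(w.sum(),1e-6)),2))
    print(t,r)
E
python3 look.py z4; python3 nose.py z2 z3 z4; python3 mv.py .459 .2265 .126 -2.356; python3 - <<'E'
from h import *
s=np.load("pics/scene_z4.npy"); crop(s,205,150,255,200,15,"pl_s")
for t in ("z2","z3","z4"):
    s=np.load(f"pics/scene_{t}.npy").astype(int).mean(2); print(t,s[160:192,246].round().astype(int).tolist())
E
```

```text
z2 [180.02, 180.1, 177.34, 177.08, 176.99, 177.07]
z3 [180.39, 181.33, 175.49, 176.21, 176.98, 176.69]
z4 [180.92, 180.12, 175.67, 175.89, 176.99, 176.13]
t 30.2 pos [0.4581 0.2236 0.1256] rot [-3.14  -0.004 -2.359] F [-0.3 -0.5 -1.7] w 0.0398 q [ 0.84  0.21 -0.51  0.   -0.85 -1.63]
shift [-0.0027  0.0015 -0.0004] rv [-0.1  -0.24 -0.18]
z2 [228, 232, 231, 232, 219, 146, 75, 36, 58, 86, 100, 101, 99, 106, 107, 82, 69, 44, 65, 111, 144, 145, 140, 147, 143, 128, 105, 80, 78, 78, 79, 84]
z3 [228, 232, 232, 231, 232, 234, 218, 144, 77, 39, 50, 79, 97, 108, 128, 128, 93, 76, 65, 39, 65, 112, 140, 145, 142, 129, 101, 84, 79, 82, 80, 85]
z4 [227, 233, 230, 231, 231, 233, 218, 143, 75, 43, 45, 75, 98, 111, 126, 130, 93, 82, 67, 40, 62, 110, 144, 146, 142, 125, 99, 83, 78, 81, 81, 80]
```

View pics/pl_s.png

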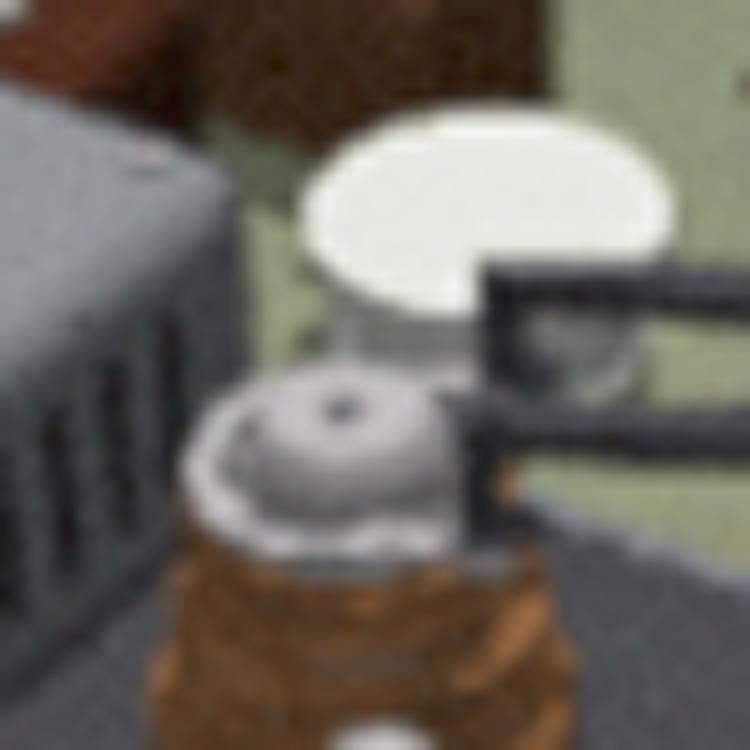

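jog_arm:
  motion:
    - [[0,0,0,0,0,0,0.041],[0.0005,0,0,0,0,0,0.0425],[0.001,0,0,0,0,0,0.044],[0.0015,0,0,0,0,0,0.0455],[0.002,0,0,0,0,0,0.047],[0.0025,0,0,0,0,0,0.0485],[0.003,0,0,0,0,0,0.05],[0.003,0,0,0,0,0,0.05]]

```text
t: 31.0
eef_pos: [0.456, 0.2214, 0.1256]
ee_rot: [-3.14, -0.004, -2.359]
force: [0.7, -0.6, -1.3]
width: 0.0499
```

```bash
python3 look.py z5; python3 mv.py .459 .2265 .126 -2.356; python3 - <<'E'
from h import *
s=np.load("pics/scene_z5.npy"); crop(s,205,150,255,200,15,"pl_s")
s=np.load("pics/top_z5.npy"); crop(s,205,167,240,202,20,"pl_t")
E
```

```text
t 31.1 pos [0.456  0.2215 0.1256] rot [-3.14  -0.004 -2.359] F [-0.3 -0.  -1.3] w 0.0502 q [ 0.84  0.2  -0.52  0.   -0.85 -1.63]
shift [-0.0057  0.0015 -0.0004] rv [-0.1  -0.23 -0.18]
```

View pics/pl_t.png

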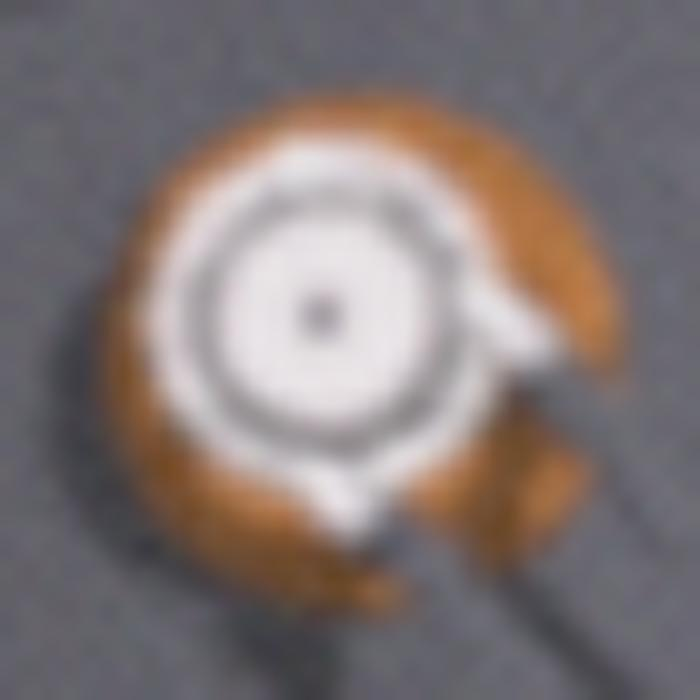

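View pics/pl_s.png

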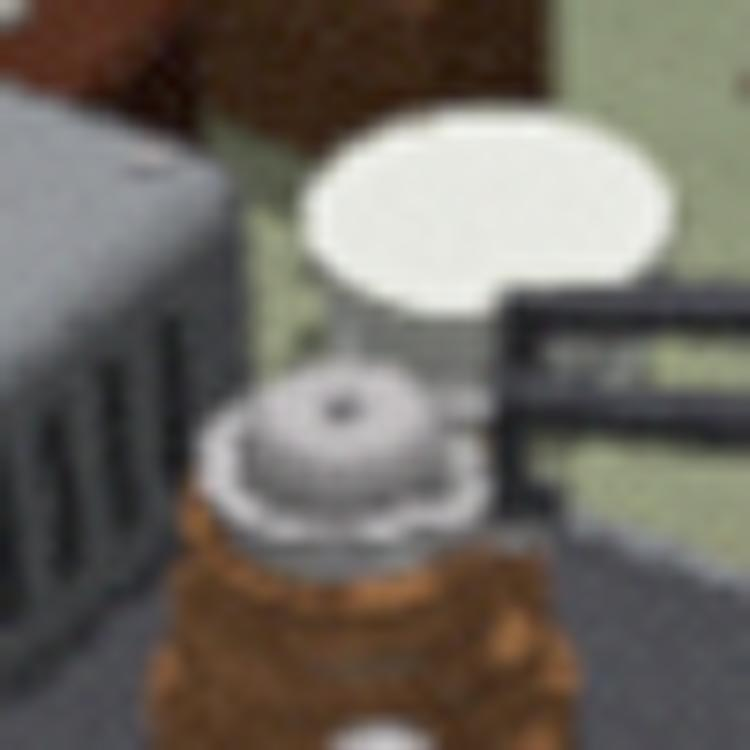

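jog_arm:
  motion:
    - [[0.0005,0,0,0,0,0,0.0515],[0.001,0,0,0,0,0,0.053],[0.0015,0,0,0,0,0,0.0545],[0.002,0,0,0,0,0,0.056],[0.0025,0,0,0,0,0,0.0575],[0.003,0,0,0,0,0,0.059],[0.0033,0,0,0,0,0,0.061],[0.0033,0,0,0,0,0,0.0613]]

```text
t: 31.9
eef_pos: [0.4535, 0.2189, 0.1256]
ee_rot: [-3.14, -0.005, -2.359]
force: [0.4, 1.1, -1.4]
width: 0.0614
```

```bash
python3 look.py z6; python3 mv.py .459 .2265 .126 -2.356; python3 - <<'E'
from h import *
s=np.load("pics/scene_z6.npy"); crop(s,205,150,255,200,15,"pl_s")
s=np.load("pics/top_z6.npy"); crop(s,205,167,240,202,20,"pl_t")
E
```

```text
t 32.0 pos [0.4536 0.219  0.1256] rot [-3.14  -0.004 -2.359] F [-0.7  0.  -1.8] w 0.0612 q [ 0.84  0.2  -0.52  0.   -0.85 -1.63]
shift [-0.0091  0.0015 -0.0005] rv [-0.1  -0.25 -0.19]
```

View pics/pl_t.png

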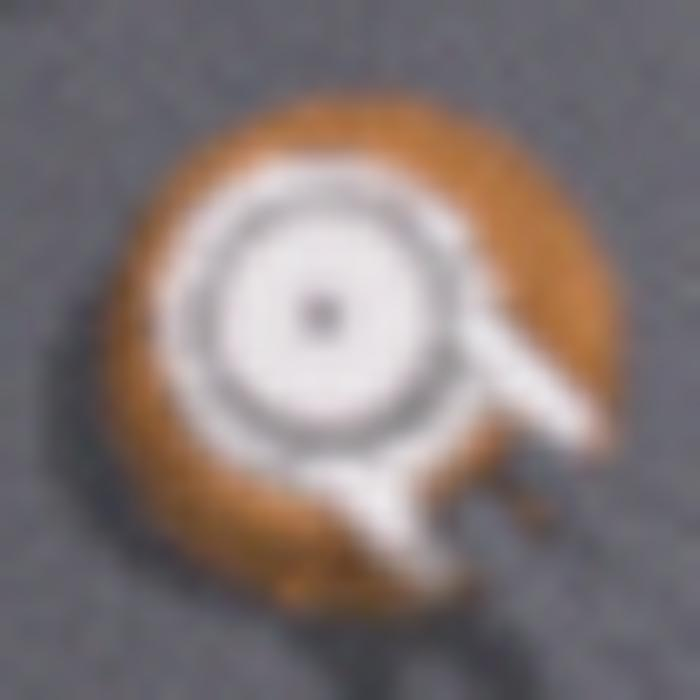

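View pics/pl_s.png

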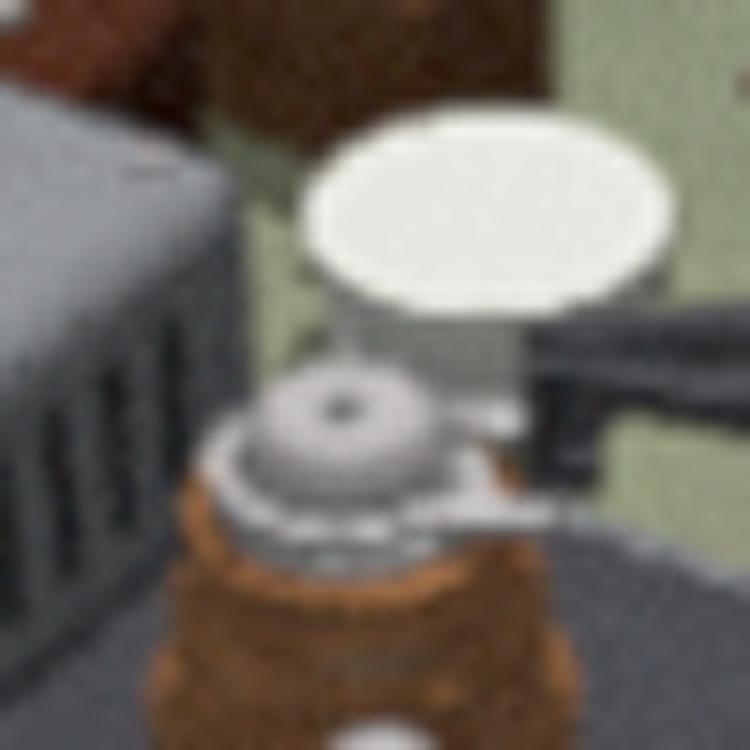

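jog_arm:
  motion:
    - [[0,0,-0.003,0,0,0,0.0613],[0,0,-0.008,0,0,0,0.0613],[0,0,-0.015,0,0,0,0.0613],[0,0,-0.03,0,0,0,0.0613],[0.05,0,-0.05,0,0,0,0.0613],[0.05,-0.03,-0.05,0,0,0,0.0613],[0.05,-0.03,-0.05,0,0,0,0.0613]]

```text
t: 32.7
eef_pos: [0.4401, 0.1614, 0.1777]
ee_rot: [-3.139, -0.001, -2.36]
force: [0.9, 0.9, -1.4]
width: 0.0615
```

```bash
python3 look.py z7; python3 mv.py .40 -.10 .16 -1.63; python3 - <<'E'
from h import *
s=np.load("pics/scene_z7.npy"); crop(s,205,150,255,200,15,"pl_s")
s=np.load("pics/top_z7.npy"); crop(s,205,167,240,202,20,"pl_t")
E
```

```text
t 32.8 pos [0.4397 0.1625 0.1766] rot [-3.140e+00 -3.000e-03 -2.361e+00] F [-0.9  0.3 -1.9] w 0.0612 q [ 0.78  0.08 -0.53  0.   -0.96 -1.57]
shift [ 0.2129 -0.1585  0.0175] rv [-3.000e-02 -2.000e-01 -4.186e+01]
```

View pics/pl_t.png

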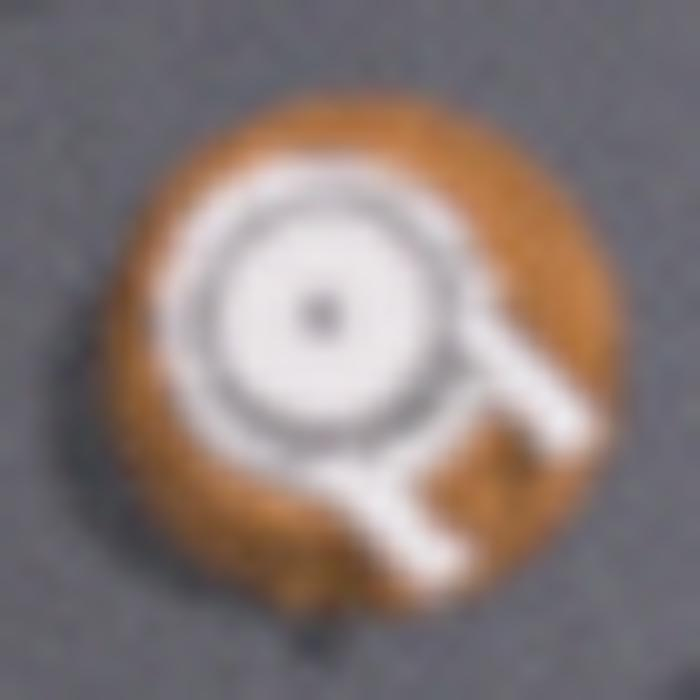

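View pics/pl_s.png

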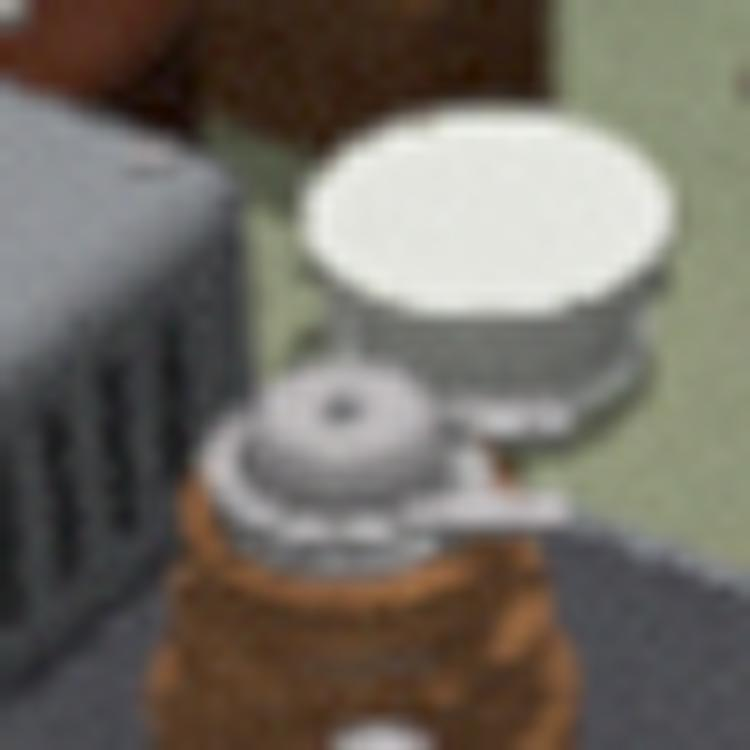

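View pics/L_z7_s.png

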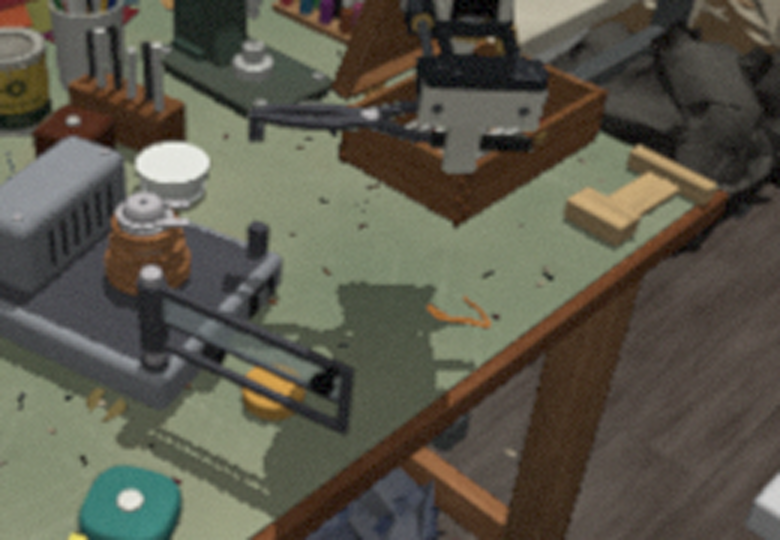

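```bash
python3 - <<'E'
from h import *
cs=lambda x,y:np.array([(x+.5)/15-.5+205,(y+.5)/15-.5+150]); ct=lambda x,y:np.array([(x+.5)/20-.5+205,(y+.5)/20-.5+167])
print("dot",tri(cs(345,407),ct(320,314)))
print("earL end",tri(cs(568,507),ct(440,582)))
print("back outer (top)",onplane("top",ct(195,205),.103))
# predicted scene rows of ring ear for different z
ax=np.array([.582,.3493]); 
for z in (.100,.104,.1055):
    print(z,[np.round((proj("scene",np.r_[ax+21.5e-3*np.array([np.cos(np.radians(b)),np.sin(np.radians(b))]),z])-[205,150]+.5)*15) for b in (135,180,90)])
s=np.load("pics/scene_z7.npy").astype(int).mean(2); print(s[172:196,228].round().tolist())
E
```

```text
dot (array([0.58203877, 0.34943721, 0.11298398]), np.float64(0.00038110773249495954))
earL end (array([0.54880676, 0.33386536, 0.10472972]), np.float64(0.0016356597981860164))
back outer (top) [0.59645568 0.36652054 0.103     ]
0.1 [array([332., 559.]), array([437., 538.]), array([238., 531.])]
0.104 [array([331., 538.]), array([436., 517.]), array([236., 510.])]
0.1055 [array([331., 530.]), array([435., 509.]), array([236., 502.])]
[121.0, 138.0, 165.0, 181.0, 157.0, 132.0, 173.0, 181.0, 163.0, 135.0, 117.0, 103.0, 134.0, 160.0, 107.0, 116.0, 106.0, 101.0, 78.0, 59.0, 66.0, 71.0, 68.0, 69.0]
```

jog_arm:
  motion:
    - [[0.03,-0.02,0,0,0,-5,0.0613],[0.07,-0.05,0,0,0,-11,0.0613],[0.11,-0.08,0,0,0,-17,0.0613],[0.15,-0.11,0,0,0,-23,0.0613],[0.18,-0.135,0.005,0,0,-29,0.0613],[0.2,-0.15,0.01,0,0,-35,0.0613],[0.213,-0.158,0.017,0,0,-41.8,0.0613],[0.213,-0.158,0.017,0,0,-41.8,0.0613]]

```text
t: 33.6
eef_pos: [0.3986, -0.1008, 0.1596]
ee_rot: [3.139, -0.004, -1.63]
force: [0.1, -0.0, -0.5]
width: 0.0613
```

```bash
python3 look.py A; python3 mv.py .40 -.0985 .08 -1.63
```

```text
t 33.7 pos [ 0.3998 -0.0995  0.1605] rot [ 3.14  -0.004 -1.634] F [ 0.7 -0.7 -1.3] w 0.0614 q [ 0.24 -0.   -0.66  0.   -0.91 -0.31]
shift [-0.0013 -0.0002  0.0805] rv [ 0.07 -0.2  -0.25]
```

jog_arm:
  motion:
    - [[-0.001,0,0.03,0,0,0,0.0613],[-0.001,0,0.06,0,0,0,0.0613],[-0.001,0,0.085,0,0,0,0.0613],[-0.001,0,0.095,0,0,0,0.0613],[-0.001,0,0.095,0,0,0,0.0613]]

```text
t: 34.2
eef_pos: [0.3994, -0.098, 0.0644]
ee_rot: [3.138, -0.004, -1.635]
force: [-0.2, -0.2, -1.7]
width: 0.0616
```

```bash
python3 look.py B; python3 mv.py .3988 -.0985 .0315 -1.63;python3 - <<'E'
from h import *
s=np.load("pics/scene_B.npy"); crop(s,340,130,440,210,8,"pl_s")
s=np.load("pics/top_B.npy"); crop(s,320,230,390,280,11,"pl_t")
E
```

```text
t 34.3 pos [ 0.4006 -0.098   0.0659] rot [ 3.141 -0.004 -1.634] F [ 0.2  0.  -1.7] w 0.0614 q [ 0.25  0.15 -0.79  0.01 -0.64 -0.31]
shift [0.0004 0.0017 0.0344] rv [ 0.05 -0.21 -0.24]
```

View pics/pl_t.png

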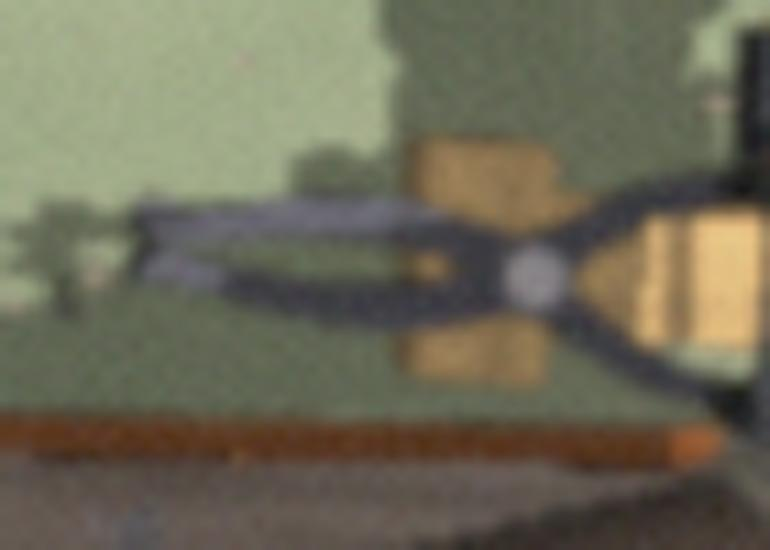

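View pics/pl_s.png

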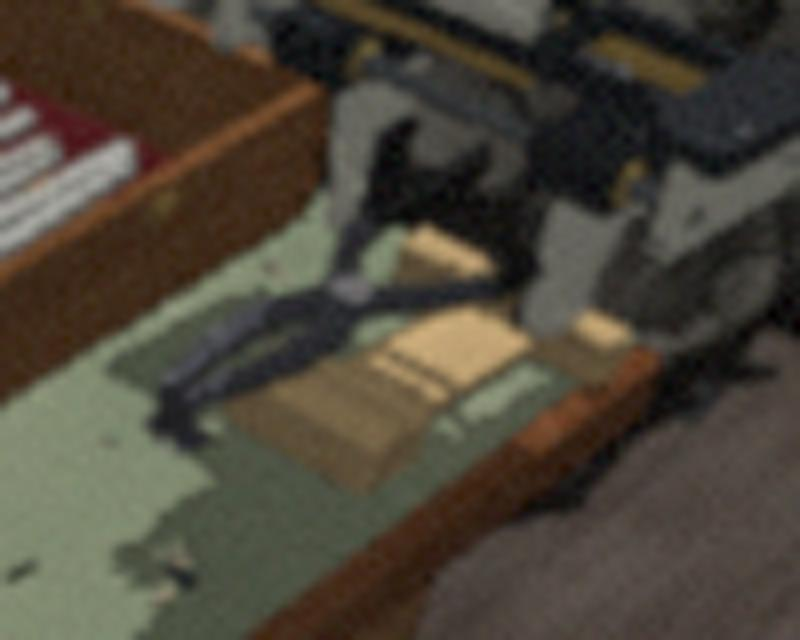

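```bash
python3 - <<'E'
from h import *
ct=lambda x,y:np.array([(x+.5)/11-.5+320,(y+.5)/11-.5+230]); cs=lambda x,y:np.array([(x+.5)/8-.5+340,(y+.5)/8-.5+130])
p,R=pose(); print(p)
z=p[2]-.0095+.009
P=onplane("top",ct(537,277),z); print("pivot",P,P-p,"dist",np.linalg.norm((P-p)[:2]))
print("tri",tri(cs(352,288),ct(537,277)))
T=onplane("top",ct(140,238),z-.005); d=T-P; print(T,np.degrees(np.arctan2(d[1],d[0])),np.linalg.norm(d[:2]))
E
```

```text
[ 0.40056357 -0.09804631  0.06593936]
pivot [ 0.40441121 -0.03444369  0.06543936] [ 0.00384764  0.06360263 -0.0005    ] dist 0.06371890160377333
tri (array([ 0.40373857, -0.03550206,  0.06314919]), np.float64(0.0010304954766410452))
[0.41121132 0.05806875 0.06043936] 85.79604450404055 0.09276202226920804
```

jog_arm:
  motion:
    - [[0.0005,0.0017,0.015,0,0,0,0.0613],[0.0005,0.0017,0.025,0,0,0,0.0613],[0.0005,0.0017,0.032,0,0,0,0.0613],[0.0005,0.0017,0.0345,0,0,0,0.0613],[0.0005,0.0017,0.0345,0,0,0,0.0613]]

```text
t: 34.8
eef_pos: [0.3993, -0.0984, 0.0318]
ee_rot: [3.141, -0.004, -1.634]
force: [0.1, -0.4, -1.4]
width: 0.0614
```

```bash
python3 look.py C; python3 mv.py .3988 -.0985 .0315 -1.63;python3 - <<'E'
from h import *
s=np.load("pics/scene_C.npy"); crop(s,340,130,440,210,8,"pl_s")
s=np.load("pics/top_C.npy"); crop(s,320,230,390,280,11,"pl_t")
E
```

```text
t 34.9 pos [ 0.3992 -0.0984  0.0319] rot [ 3.142 -0.004 -1.634] F [ 0.8  0.1 -1.7] w 0.0613 q [ 0.25  0.21 -0.83  0.01 -0.53 -0.32]
shift [0.0001 0.0004 0.0004] rv [ 0.   -0.2  -0.24]
```

View pics/pl_t.png

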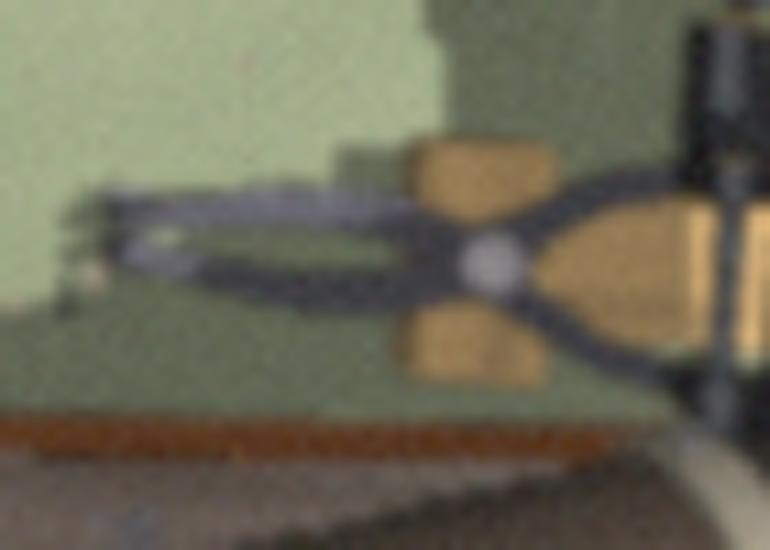

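View pics/pl_s.png

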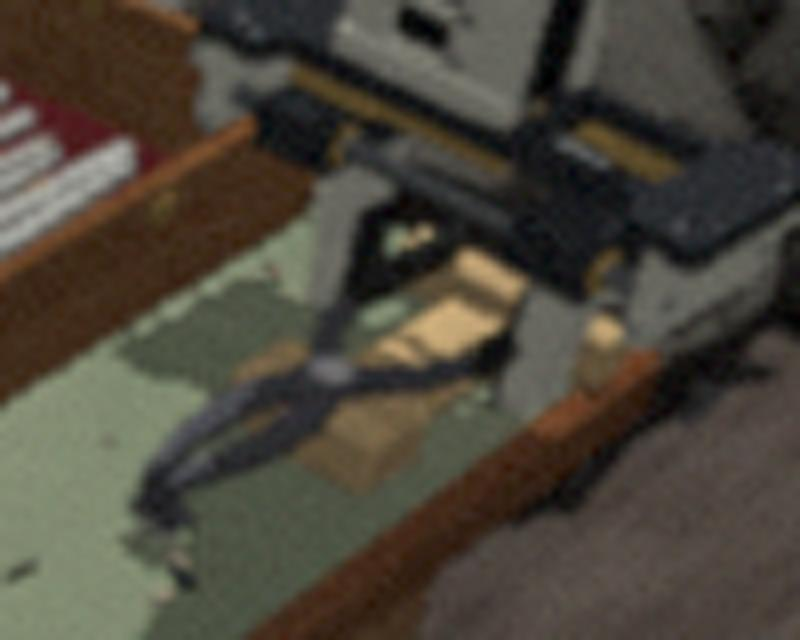

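jog_arm:
  motion:
    - [[0,0.0003,0.0007,0,0,0,0.0613],[0,0.0003,0.0007,0,0,0,0.064],[0,0.0003,0.0007,0,0,0,0.068],[0,0.0003,0.0007,0,0,0,0.076],[0,0.0003,0.0007,0,0,0,0.0876],[0,0.0003,0.0007,0,0,0,0.0876],[0,0.0003,0.0007,0,0,0,0.0876]]

```text
t: 35.6
eef_pos: [0.399, -0.0985, 0.0312]
ee_rot: [3.142, -0.003, -1.634]
force: [-0.8, -0.3, -1.7]
width: 0.0872
```

jog_arm:
  motion:
    - [[0,0,-0.015,0,0,0,0.0876],[0,0,-0.04,0,0,0,0.0876],[0,0,-0.09,0,0,0,0.0876],[0,0,-0.13,0,0,0,0.0876],[0,0,-0.17,0,0,0,0.07],[0,0,-0.17,0,0,0,0.03]]

```text
t: 36.2
eef_pos: [0.4019, -0.0976, 0.2066]
ee_rot: [-3.132, -0.002, -1.633]
force: [-0.4, 0.3, -0.3]
width: 0.0768
```

```bash
python3 look.py D; python3 mv.py .44 .2 .2 -1.63;python3 - <<'E'
from h import *
s=np.load("pics/scene_D.npy"); crop(s,340,130,440,210,8,"pl_s")
s=np.load("pics/top_D.npy"); crop(s,320,220,420,290,8,"pl_t")
E
```

```text
t 36.3 pos [ 0.3993 -0.0977  0.2021] rot [-3.139e+00 -2.000e-03 -1.634e+00] F [ 0.1  0.5 -1.8] w 0.0691 q [ 0.25 -0.06 -0.6   0.   -1.02 -0.31]
shift [-0.2997 -0.0217  0.0014] rv [-0.14 -0.14 -0.25]
```

View pics/pl_t.png

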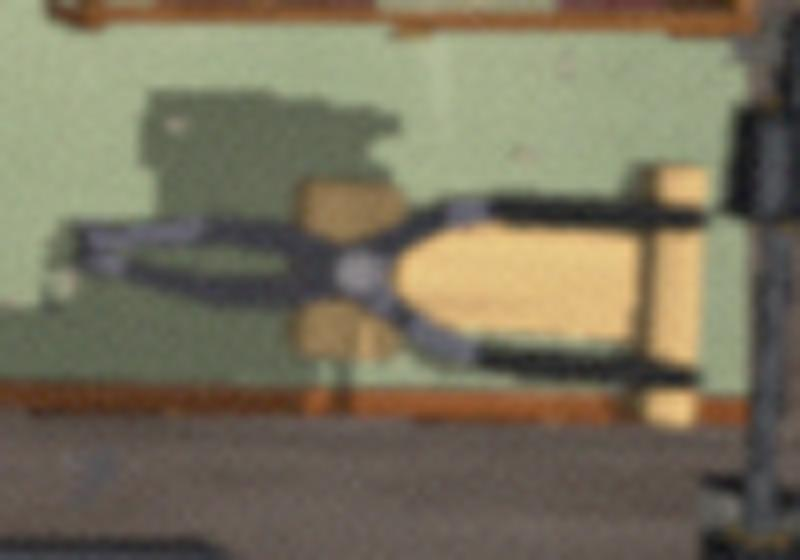

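View pics/pl_s.png

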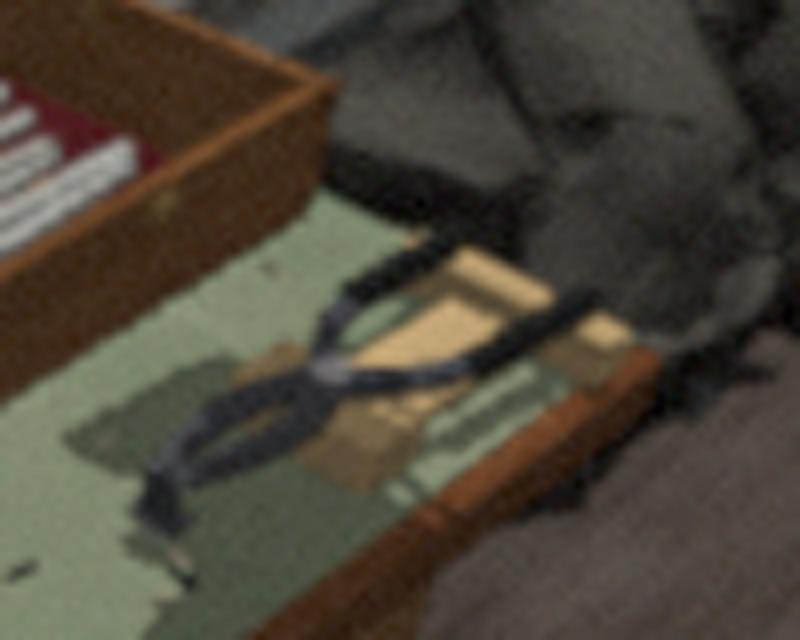

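```bash
cat > gate.py <<'E'
from h import *
H=np.array([.4985,.4075]); yaw=-.506; tx=np.array([np.cos(yaw),np.sin(yaw)]); ty=np.array([np.sin(yaw),-np.cos(yaw)])
def C(th,r=.10,extra=0.):
    th=np.radians(th); u=np.array([np.cos(th),np.sin(th)]); n=np.array([-u[1],u[0]])
    h=.021*abs(n@ty)+.0095*abs(n@tx); return H+r*u-(.003+h+extra)*n
if __name__=="__main__":
    for th in (194,204,214,224,234,244,254,264,274,280,284,287.8): print(th,np.round(C(th),4))
    print(C(194,extra=.02))
E
python3 gate.py; python3 mv.py .45 .17 .2 -.506; python3 - <<'E'
from h import *
s=np.load("pics/top_D.npy"); crop(s,160,180,270,290,7,"pl_t")
E
```

```text
194 [0.3955 0.4074]
204 [0.3977 0.388 ]
214 [0.4039 0.369 ]
224 [0.4139 0.3511]
234 [0.4276 0.3354]
244 [0.4425 0.3236]
254 [0.4546 0.3161]
264 [0.4682 0.3101]
274 [0.4831 0.3062]
280 [0.4926 0.3049]
284 [0.4991 0.3046]
287.8 [0.5054 0.3047]
[0.39062302 0.4268144 ]
t 36.3 pos [ 0.3993 -0.0977  0.2021] rot [-3.139e+00 -2.000e-03 -1.634e+00] F [ 0.1  0.5 -1.8] w 0.0691 q [ 0.25 -0.06 -0.6   0.   -1.02 -0.31]
shift [-0.2704 -0.0336  0.0015] rv [-5.000e-02 -2.000e-01 -6.465e+01]
```

View pics/pl_t.png

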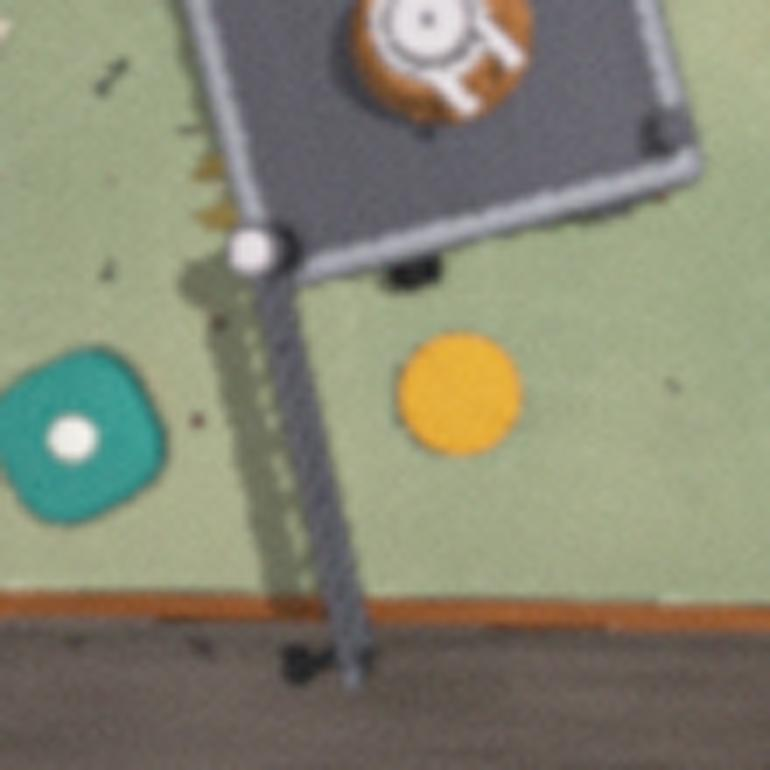

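jog_arm:
  motion:
    - [[-0.05,-0.02,0,0,0,-8,0],[-0.1,-0.034,0,0,0,-16,0],[-0.15,-0.034,0,0,0,-24,0],[-0.2,-0.034,0,0,0,-32,0],[-0.25,-0.034,0,0,0,-40,0],[-0.27,-0.034,0,0,0,-48,0],[-0.27,-0.034,0,0,0,-56,0],[-0.27,-0.034,0,0,0,-64.6,0]]

```text
t: 37.1
eef_pos: [0.4494, 0.1702, 0.1995]
ee_rot: [3.137, -0.002, -0.499]
force: [-0.3, 0.1, -0.2]
width: 0.005
```

```bash
python3 mv.py .39 .435 .2 -.506
```

```text
t 37.1 pos [0.4494 0.1702 0.1995] rot [ 3.137e+00 -2.000e-03 -4.990e-01] F [-0.3  0.1 -0.2] w 0.005 q [ 0.78  0.08 -0.48  0.   -1.02  0.29]
shift [-0.179  -0.204  -0.0018] rv [ 0.27 -0.1   0.38]
```

jog_arm:
  motion:
    - [[-0.179,-0.204,-0.002,0,0,0.4,0],[-0.179,-0.204,-0.002,0,0,0.4,0],[-0.179,-0.204,-0.002,0,0,0.4,0],[-0.179,-0.204,-0.002,0,0,0.4,0],[-0.179,-0.204,-0.002,0,0,0.4,0],[-0.179,-0.204,-0.002,0,0,0.4,0],[-0.179,-0.204,-0.002,0,0,0.4,0],[-0.179,-0.204,-0.002,0,0,0.4,0]]

```text
t: 37.9
eef_pos: [0.3894, 0.4343, 0.1984]
ee_rot: [3.133, -0.002, -0.506]
force: [0.3, -0.3, -0.0]
width: 0.0004
```

```bash
python3 mv.py .39 .433 .095 -.506
```

```text
t 37.9 pos [0.3894 0.4343 0.1984] rot [ 3.133e+00 -2.000e-03 -5.060e-01] F [ 0.3 -0.3 -0. ] w 0.0004 q [ 1.18  0.25 -0.26  0.   -1.07 -0.11]
shift [1.000e-03 1.000e-04 1.034e-01] rv [ 0.47 -0.11  0.02]
```

jog_arm:
  motion:
    - [[0,0,0.04,0,0,0,0],[0,0,0.08,0,0,0,0],[0,0,0.104,0,0,0,0],[0,0,0.104,0,0,0,0]]

```text
t: 38.3
eef_pos: [0.3883, 0.4295, 0.0907]
ee_rot: [3.126, -0.002, -0.508]
force: [-0.4, 0.4, -0.7]
width: 0.0007
```

```bash
python3 look.py E; python3 - <<'E'
from h import *
from gate import C
p,R=pose(); print(p)
for th in (204,214,224,234,244,254,264,274,280): 
    print(th,np.round(R.inv().apply(np.r_[C(th),.095]-p),4))
E
```

```text
[0.38973075 0.43258676 0.09480953]
204 [0.0286 0.0351 0.0002]
214 [0.0432 0.0488 0.0003]
224 [0.0606 0.0595 0.0005]
234 [0.0803 0.0666 0.0006]
244 [0.099  0.0697 0.0007]
254 [0.1133 0.0704 0.0007]
264 [0.128  0.069  0.0007]
274 [0.143  0.0652 0.0007]
280 [0.1519 0.0617 0.0007]
```

View pics/L_E_s.png

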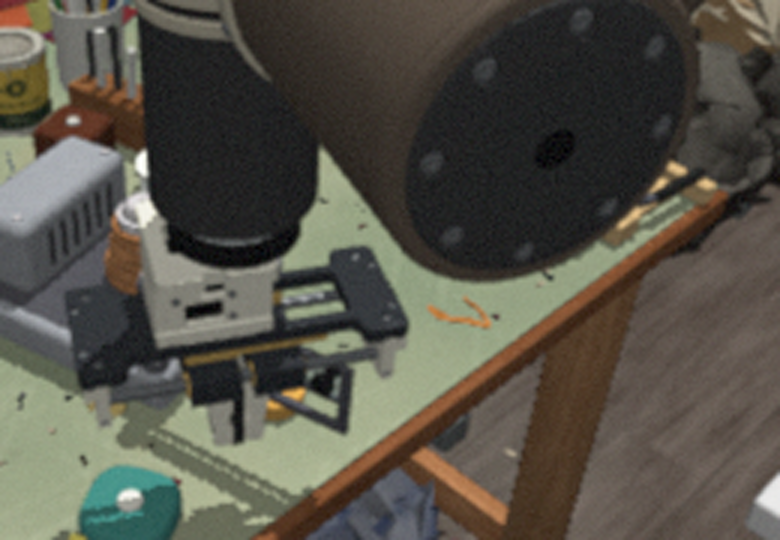

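jog_arm:
  motion:
    - [[0.0155,0.018,0,0,0,0,0],[0.0286,0.035,0,0,0,0,0],[0.0432,0.049,0,0,0,0,0],[0.0606,0.0595,0,0,0,0,0],[0.0803,0.0666,0,0,0,0,0],[0.099,0.0697,0,0,0,0,0],[0.1133,0.0704,0,0,0,0,0],[0.1133,0.0704,0,0,0,0,0]]

```text
t: 39.2
eef_pos: [0.4561, 0.3148, 0.0963]
ee_rot: [3.134, -0.003, -0.509]
force: [-0.3, 0.8, 0.3]
width: 0.0002
```

```bash
python3 look.py F; python3 - <<'E'
from h import *
from gate import C
p,R=pose(); print(p, arm.get_state()["force"])
for th in (254,264,274,280,284,286): 
    print(th,np.round(R.inv().apply(np.r_[C(th),.095]-p),4))
E
```

```text
[0.45495815 0.31558225 0.09593863] [ 0.24328508 -0.47848354 -0.10881588]
254 [-0.0005 -0.0003  0.0009]
264 [ 0.0142 -0.0017  0.001 ]
274 [ 0.0292 -0.0055  0.001 ]
280 [ 0.0381 -0.009   0.0009]
284 [ 0.0439 -0.0119  0.0009]
286 [ 0.0468 -0.0135  0.0009]
```

View pics/L_F_s.png

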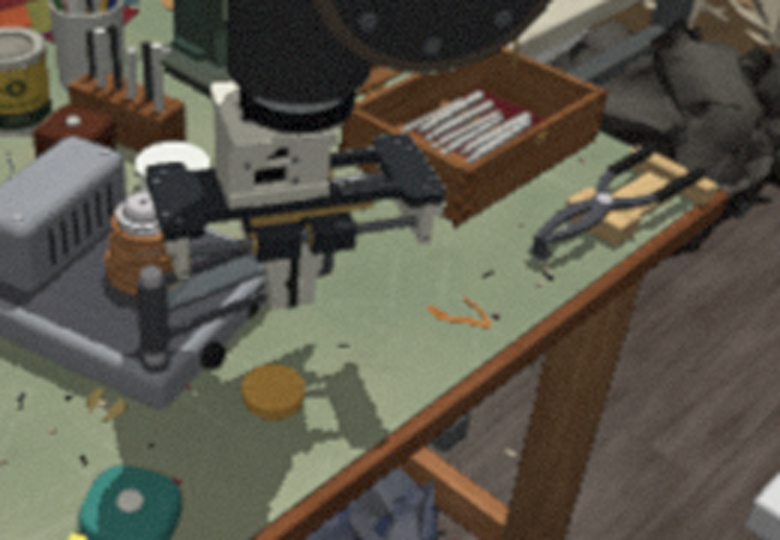

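View pics/L_F_t.png

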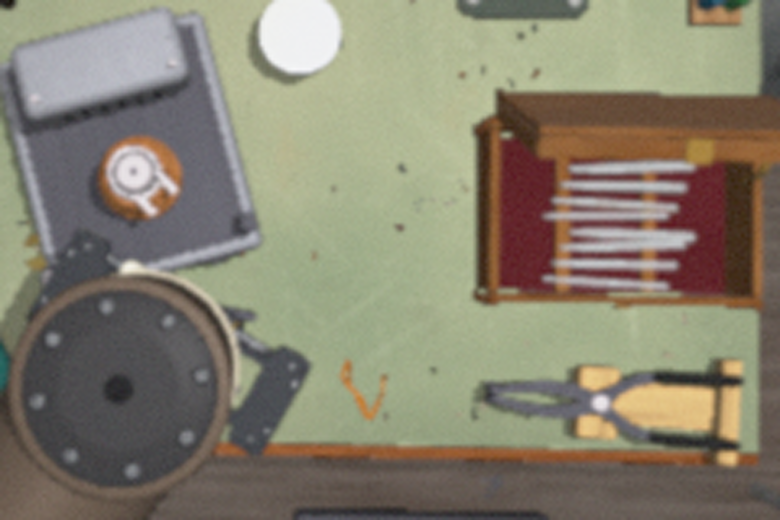

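jog_arm:
  motion:
    - [[0.007,-0.0008,-0.003,0,0,0,0],[0.0142,-0.0017,-0.005,0,0,0,0],[0.0217,-0.0035,-0.005,0,0,0,0],[0.0292,-0.0055,-0.005,0,0,0,0],[0.034,-0.007,-0.005,0,0,0,0],[0.038,-0.009,-0.005,0,0,0,0],[0.038,-0.009,-0.005,0,0,0,0]]

```text
t: 40.0
eef_pos: [0.4931, 0.3049, 0.1007]
ee_rot: [3.133, -0.002, -0.508]
force: [0.3, -0.2, 0.4]
width: 0.0005
```

```bash
python3 look.py G; python3 - <<'E'
from h import *
from gate import C
p,R=pose(); print(p, arm.get_state()["force"],arm.get_state()["moment"])
for th in (280,284,286,288,290): 
    print(th,np.round(R.inv().apply(np.r_[C(th),.1]-p),4))
s=np.load("pics/scene_G.npy"); crop(s,200,140,300,250,6,"pl_s")
E
```

```text
[0.49254933 0.30489239 0.10076518] [ 0.11924473 -1.16205368 -0.33007454] [-0.02698755  0.11927726  0.03127742]
280 [ 0.0001 -0.0001  0.0008]
284 [ 0.0059 -0.003   0.0008]
286 [ 0.0088 -0.0046  0.0007]
288 [ 0.0116 -0.0063  0.0007]
290 [ 0.0145 -0.0081  0.0007]
```

View pics/pl_s.png

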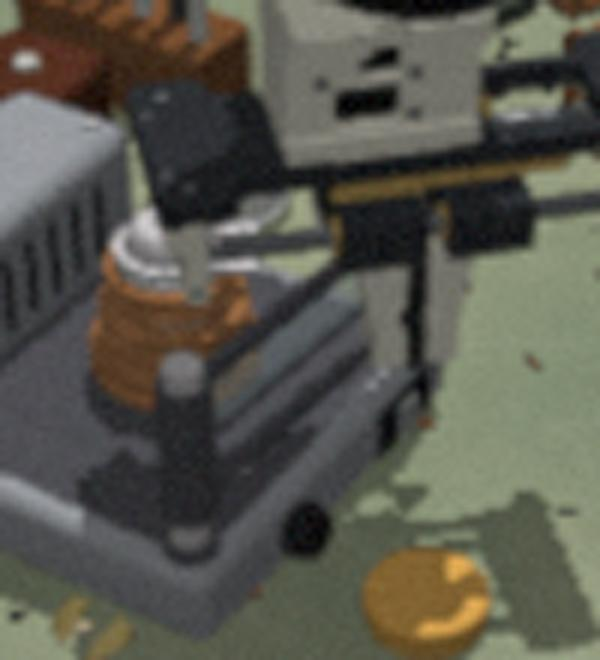

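jog_arm:
  motion:
    - [[0.003,-0.0015,0,0,0,0,0],[0.006,-0.003,0,0,0,0,0],[0.0075,-0.0038,0,0,0,0,0],[0.0075,-0.0038,0,0,0,0,0]]

```text
t: 40.5
eef_pos: [0.5012, 0.3046, 0.1007]
ee_rot: [3.133, -0.002, -0.508]
force: [1.4, -0.3, -0.3]
width: 0.0007
```

jog_arm:
  motion:
    - [[0.0015,-0.0008,0,0,0,0,0],[0.0015,-0.0008,0,0,0,0,0]]

```text
t: 40.7
eef_pos: [0.5026, 0.3045, 0.1006]
ee_rot: [3.132, -0.002, -0.508]
force: [-3.1, 1.2, 0.4]
width: 0.0002
```

jog_arm:
  motion:
    - [[0.001,-0.0006,0,0,0,0,0],[0.001,-0.0006,0,0,0,0,0]]

```text
t: 40.9
eef_pos: [0.5029, 0.3045, 0.1005]
ee_rot: [3.131, -0.001, -0.508]
force: [-6.4, 0.9, 3.2]
width: 0.0006
```

```bash
python3 look.py Hh; python3 - <<'E'
from h import *
s=np.load("pics/scene_Hh.npy"); crop(s,200,140,300,250,6,"pl_s")
print(arm.get_state()["force"],arm.get_state()["eef_pos"])
E
```

```text
[-5.77356156  0.86454143  2.94767172] [0.50286181 0.30449607 0.10047407]
```

View pics/pl_s.png

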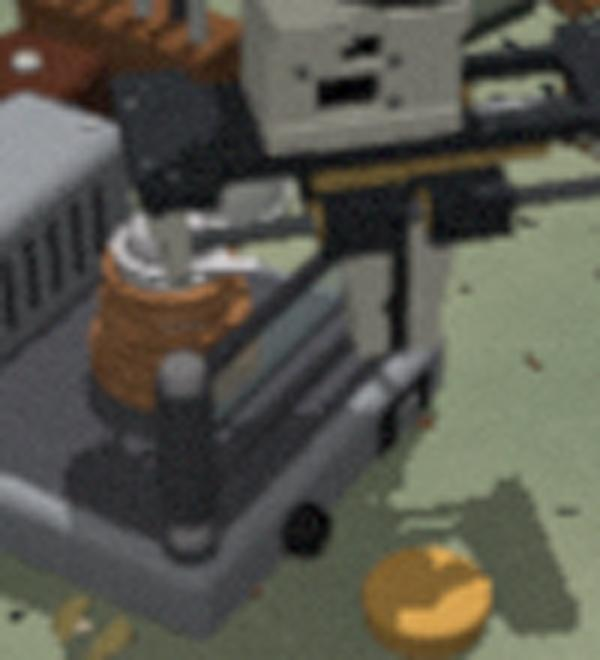

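jog_arm:
  motion:
    - [[-0.01,0.003,0,0,0,0,0],[-0.03,0.01,0,0,0,0,0],[-0.05,0.02,-0.05,0,0,0,0],[-0.07,0.04,-0.1,0,0,0,0],[-0.1,0.1,-0.1,0,0,0,0],[-0.1,0.15,-0.1,0,0,0,0],[-0.1,0.15,-0.1,0,0,0,0]]

```text
t: 41.7
eef_pos: [0.3404, 0.2204, 0.2023]
ee_rot: [3.133, -0.0, -0.508]
force: [0.3, 0.8, -0.2]
width: 0.0004
```

```bash
python3 look.py I; python3 - <<'E'
from h import *
s=np.load("pics/scene_I.npy"); crop(s,200,140,300,250,6,"pl_s")
s=np.load("pics/top_I.npy"); crop(s,170,120,290,250,5,"pl_t")
print(arm.get_state()["force"],arm.get_state()["eef_pos"])
E
```

```text
[-0.1200706   0.61971139 -0.07309115] [0.3411812  0.22107848 0.20270006]
```

View pics/pl_s.png

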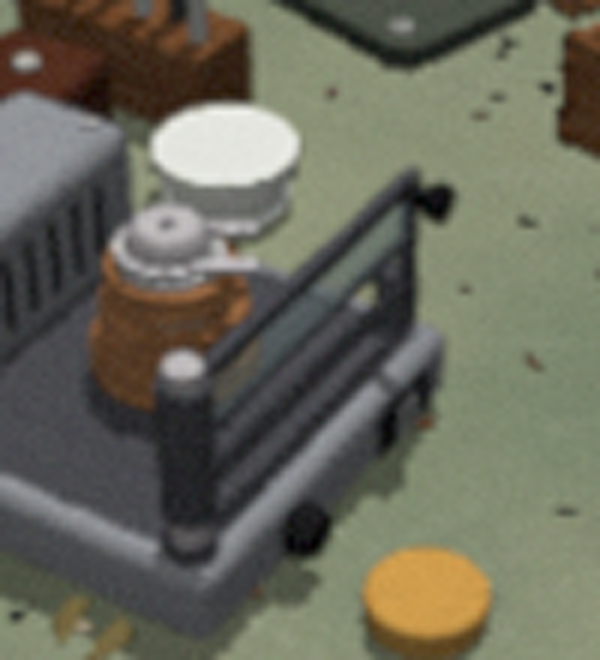

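View pics/pl_t.png

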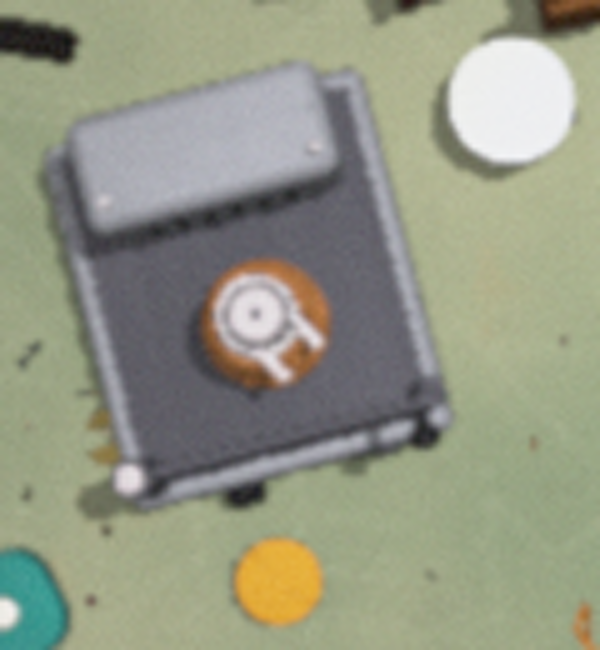

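```bash
python3 - <<'E'
from h import *
im=np.load("pics/top_I.npy"); crop(im,190,190,262,222,11,"gt")
E
```

```text
(no output)
```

View pics/gt.png

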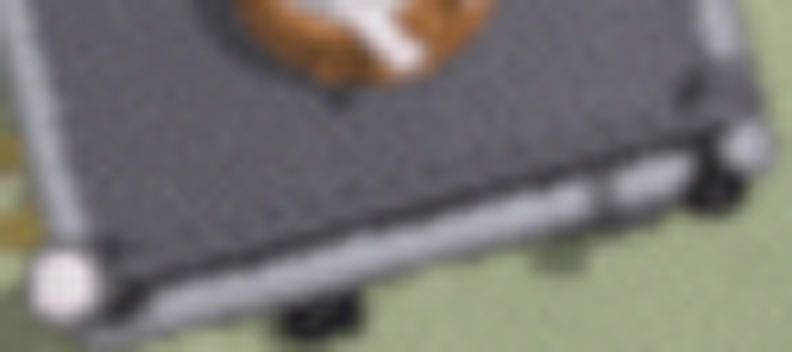

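```bash
python3 - <<'E'
from h import *
im=np.load("pics/top_I.npy"); 
c=lambda x,y:np.array([(x+.5)/11-.5+190,(y+.5)/11-.5+190])
def ang(a,b,z):
    A,B=onplane("top",a,z),onplane("top",b,z); d=B-A; return np.round(A,4),np.round(B,4),np.degrees(np.arctan2(d[1],d[0]))
print("gate upper edge",ang(c(130,272),c(700,130),.118))
print("gate lower edge",ang(c(150,300),c(690,155),.118))
k=lambda x,y:np.array([(x+.5)/5-.5+170,(y+.5)/5-.5+120])
print("right deck edge",ang(k(445,400),k(358,80),.04))
print("left deck edge",ang(k(128,470),k(50,165),.04))
print("housing front",ang(k(95,235),k(325,178),.104),"housing back",ang(k(75,125),k(305,65),.104))
print("base front",ang(k(140,505),k(445,425),.035))
# Fit gate dark line
g=im.astype(float).mean(2)
pts=[]
for u in range(206,250,2):
    col=g[194:222,u]; d=np.diff(col); 
    j=np.argmin(col[:]+0); pts.append((u,194+j, int(col.min())))
print(pts)
E
```

```text
gate upper edge (array([0.5015, 0.3948, 0.118 ]), array([0.5358, 0.2673, 0.118 ]), np.float64(-74.92900130567769))
gate lower edge (array([0.4953, 0.3901, 0.118 ]), array([0.5301, 0.2694, 0.118 ]), np.float64(-73.88821510446066))
right deck edge (array([0.5431, 0.2525, 0.04  ]), array([0.7155, 0.3027, 0.04  ]), np.float64(16.231026535872598))
left deck edge (array([0.5023, 0.4221, 0.04  ]), array([0.6663, 0.4684, 0.04  ]), np.float64(15.771829888832555))
housing front (array([0.6209, 0.4318, 0.104 ]), array([0.6519, 0.3163, 0.104 ]), np.float64(-74.98012345127765)) housing back (array([0.6766, 0.4434, 0.104 ]), array([0.7093, 0.3276, 0.104 ]), np.float64(-74.26358416526293))
base front (array([0.4835, 0.4159, 0.035 ]), array([0.5298, 0.2522, 0.035 ]), np.float64(-74.22252480137864))
[(206, np.int64(214), 75), (208, np.int64(214), 77), (210, np.int64(213), 71), (212, np.int64(194), 63), (214, np.int64(195), 65), (216, np.int64(219), 39), (218, np.int64(220), 42), (220, np.int64(219), 37), (222, np.int64(218), 59), (224, np.int64(209), 74), (226, np.int64(209), 69), (228, np.int64(208), 74), (230, np.int64(208), 71), (232, np.int64(207), 72), (234, np.int64(207), 80), (236, np.int64(206), 77), (238, np.int64(206), 75), (240, np.int64(205), 69), (242, np.int64(211), 75), (244, np.int64(210), 69), (246, np.int64(203), 77), (248, np.int64(203), 82)]
```

View pics/L_I_t.png

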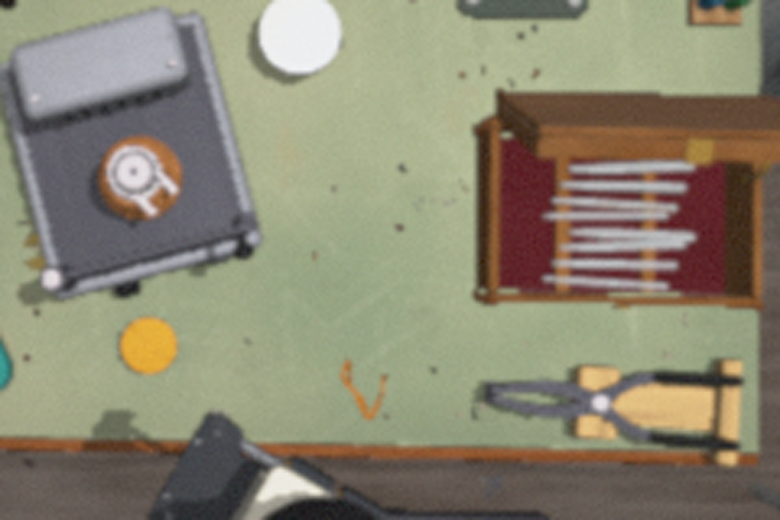

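```bash
python3 - <<'E'
from h import *
a=np.load("pics/top0.npy");b=np.load("pics/top_I.npy")
def cen(im,f,box):
    u0,v0,u1,v1=box; h=hsv(im)[v0:v1,u0:u1].astype(int); m=f(h); bs=blobs(m,20); k=max(bs,key=lambda x:x[0][4]); return np.round(k[1]+[u0,v0],2),k[0][4]
for nm,f,box in [("wax",lambda h:(h[...,1]>150)&(h[...,0]>15)&(h[...,0]<30),(205,220,245,255)),("tape",lambda h:(h[...,0]>70)&(h[...,0]<95)&(h[...,1]>120),(140,220,200,265)),("pot",lambda h:(h[...,1]<25)&(h[...,2]>190),(250,120,300,165)),("folder",lambda h:(h[...,1]<48)&(h[...,2]>175),(125,178,165,228)),("pivot",lambda h:(h[...,1]<40)&(h[...,2]>185),(355,245,375,262))]:
    print(nm,cen(a,f,box),cen(b,f,box))
E
```

```text
wax (array([225.2 , 235.89]), np.int32(224)) (array([225.2 , 235.89]), np.int32(224))
tape (array([170.89, 241.9 ]), np.int32(350)) (array([170.91, 241.92]), np.int32(350))
pot (array([271.99, 139.51]), np.int32(498)) (array([271.98, 139.49]), np.int32(499))
folder (array([144.87, 202.59]), np.int32(233)) (array([144.86, 202.6 ]), np.int32(231))Traceback (most recent call last):
  File "<stdin>", line 6, in <module>
  File "<stdin>", line 4, in cen
ValueError: max() iterable argument is empty
```

The final pictures show the stack and ring in place, the gate shut, the pliers on their rest and the bystanders where they were. I'm handing the job in.

```bash
python3 - <<'E'
from station import arm
print(arm.get_state()["t"], arm.job_done())
E
```

```text
the job is handed in; nothing more can be done
41.8 None
```

I stacked the three wheels on the spindle, largest at the bottom and bosses up, and snapped the retaining ring into the upper groove on top of them. I then laid the pliers back on their rest, swung the gate shut, and handed the job in at t = 41.8 s.

**Last checks:**
- **Wheels and ring:** both camera views show the ring closed round the spindle, with its top about 104 mm above the table, which fits it lying on the top boss.
- **Pliers:** just after release, the pictures show them lying as at the start.
- **Gate:** the free edge pushed back with about 6 N and stopped moving. Its line is parallel to the machine front to within about 1°.
- **Bystanders:** the beeswax, tape measure, pot and bone folder are within 0.03 px of where they started. The tool box was only looked at; it shows no change.

**Failed or disagreed:**
- **Pliers check:** the automatic pivot comparison failed because its colour mask found nothing, so the pliers' position rests on the pictures alone.
- **Ring height:** the ring met the wheels about 4.5 mm earlier than I had worked out, because the pliers tilt slightly in the grip. I judged that contact from the pictures instead of the force reading.
- **Machine angle:** my first estimate of about 17.8° was off. The later edges gave about 16°, and the gate check uses that value.
- **Ring position:** I found it partly with a least-squares fit of a ring shape to image points, which comes close to the model search you ruled out. I relied on a direct reading of circle and ear tips, which agreed with it.

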